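Riddle the tumbled castings out of their media

ROBOT

A 7-joint arm with a two-finger parallel gripper is mounted at the origin on a cart in front of the work surface, level with it; the furniture and walls round the work are solid. World frame = base frame: x ahead of the robot, y to its left, z up, the work surface at z = 0. Lengths are in m, angles in degrees, forces in N, time in s.
With the tool pointing down it reaches from about 0.425 to 0.875 m from the base axis. Payload 4.7 kg.
Tool frame: the origin (TCP) lies on the centre line of the jaws, within the pads' length; the fingertips stand ahead of it and the grasp point (between the pads) lies 2 mm behind it (env.tip_reach is the x of the fingertips in the tool frame, in m); x points along the fingers, z is the direction in which the jaws open and shut, and the axes are right-handed (so a half turn about x gives the same grasp; the last joint's range is limited). The gripper opens to 87 mm and grips with 3 to 60 N. Pads are 19 mm wide; open, the fingers measure 117 mm over their backs; the gripper's body (75 mm by 190 mm) begins 51 mm behind the grasp point.
Start: joints at [67.557, 18.392, -4.016, 83.108, 1.295, 78.541, -3.26], TCP at [0.257, -0.597, 0.213] pointing down, gripper open.
Joint ranges: [-163.93, 163.93], [-17.29, 119.83], [-79.2, 71.16], [3.27, 140.29], [-89.18, 269.18], [5.43, 117.66], [-154.24, 154.24]. Speed limits (degrees/s): [147.25, 147.25, 180, 180, 180, 180, 180].

INTERFACE

Orientations are given as [roll, pitch, yaw] about the fixed x, y, z axes, in that order (R = Rz(yaw) Ry(pitch) Rx(roll)).
In Python, from cell import telemetry, optics, env, models gives the robot as it stands.
- The arm moves only by the shell command python3 -m pendant 'ROWS' [FORCE]. ROWS is JSON, a list of rows, each a list of 3 entries, a list of its own where there are three numbers: the finger opening in mm, from 0 to 87, then the shift along the tool's x, y, z in mm, then the turn, a rotation vector about the tool's x, y, z in rad. A call has 1 to 10 rows; each row is the pose to reach, as a shift and turn from the pose commanded when the call began, along the tool's axes at that moment; what a row does not reach only later rows make up. A row lasts 1/12 s, in which the tool goes at most 41.7 mm and 7.16 degrees, less where a joint would pass 70% of its speed; a pose out of reach is approached as far as the arm can. A call with a gripper value outside its range is refused whole. The fingers move at their own pace and stop on an object; FORCE is the grip in N (left out, the last holds). Time passes only in rows, so rows that repeat a pose let the fingers close. It gives the time, the measured TCP pose, the force and the opening at its end, in the units of the state.
- telemetry.get_obs(): the state, without advancing time (a new reading comes with each control period).
- optics.read_camera(name): name is "side" or "top" or "wrist"; returns a dict with "image" (384x512x3 uint8, blue, green, red), "range_z" (384x512 float32, m along the optical axis (not along the pixel's ray), 0 where there is no reading), "fx", "fy", "cx", "cy" (pixels), "cam_to_world" (4x4, takes a point from camera to world coordinates). Camera axes: x right, y up, looking along -z (the intrinsics and any distortion apply to the point x, -y, -z); pixel columns grow to the right and rows downward; lengths in m; the calibration is good to about 2 mm. The wrist camera is an equidistant fisheye: a pixel r from the principal point sees the ray r / f radians off the axis. A picture is of the moment at which its call begins.
- env.sign_off(): hands the job in, once; it reports no verdict.
Trained networks look in the newest picture that a camera, given by its name, has taken for a name from the list of things; names that differ only in an ending like _2 or _b are one class to them, and where a whole thing is asked for, a point or a joint stands for the part that bears it (a point fixed in the world has none). Each returns a list of dicts, best first, with "confidence" (0 to 1); they miss things now and then, are a little off and sometimes report something else, mostly with a low value. They report only what shows in the picture. A call takes as long as a camera call.
- models.masks_of(camera, label): "pixels" (384x512 bool, what is visible of it) and "extent" ([left, top, right, bottom] as shares, 0 to 1, of the picture: columns of its width, rows of its height, round what is visible of it).
- models.landmark_of(camera, label): "centre" ([row, column] as shares, 0 to 1, of the picture: columns of its width, rows of its height: a listed point, or the origin of a listed thing).
The state is a dict: "time_s": time; "qpos": joint angles; "joint_velocities": joint speeds; "effort": joint torques, N m; "tool_pos": TCP position; "tool_rot": TCP orientation; "force": force on the tool from outside, world axes, zero at the start; "wrist_torque": the same for the moment, N m; "grip_width": finger opening in m.
Only numpy, scipy, OpenCV 4.12 (cv2) and the standard library are available. Lean on these libraries where they do the work, as an engineer would, in place of code of your own. Each camera call takes 0.05 s, during which the arm holds its last target.

TASK

The tumbler load is finished: stand the steel riddle basket flat in the grey catch pan, pour everything from the blue tub into it, and stand the empty tub upright on the bench. Then lift the basket and shake it over the pan until all the green pills have dropped through and only the brass castings are left in it. Tip the castings into the lined finishing tray and stand the empty basket upright on its rubber mat again, leaving the pills in the pan and the other tools where they lie.

Things in the scene. Friction and masses are not known exactly. Their poses are not given: they have to be found in the camera images.
- tub_grip (a point): centre of the black grip bar on the rigid steel bail of the loose blue tumbler tub. The bar lies along the tub's y axis: 64 mm long, 12 mm thick (along x), 26 mm tall, with a 20 mm wide, 5 mm thick lip along its top. It is 100 mm above the bench when the tub stands and 53 mm above the rim plane; z points out of the mouth.
- tub_rim (a point): centre of the tub's rim plane, 47 mm above what it stands on. The tub is an eight-sided bowl, 168 mm across the corners of the rim (corners at x, y, -x, -y and between), 104 mm across its flat foot, wall 4 mm, sides flaring 33 deg from vertical; about 200 g empty. Tipped past about 80 deg the pieces slide out and land some 40 mm beyond the lip.
- basket_grip (a point): centre of the black grip bar of the loose steel riddle basket (about 200 g). The bar stands over the rear wall, 45 mm from the middle of the floor towards basket +x, and lies along the basket's y axis: 64 mm long, 12 mm thick (along x), 26 mm tall, with a 20 mm wide lip along its top; 80 mm above what the basket stands on.
- basket_floor (a point): middle of the top of the basket's wire floor, 6 mm above what it stands on; x points from pouring lip to grip, z out of the mouth. Floor 86 (x) by 114 mm (y): 3 by 4 square openings of 23.5 mm between 4 mm bars; outside 120 mm wide. Walls 42 mm high; at the -x side a lip flares up at 45 deg to its edge, 83 mm out; tipped past 72 deg castings slide off it and land some 35 mm beyond.
- pan_floor (a point): middle of the inner floor (4 mm above the bench) of the fixed grey catch pan, 180 mm (x) by 160 mm (y) outside, walls 4 mm thick and 34 mm high. While the basket stands in it, flat on its floor, nothing can drop through the wires.
- tray_floor (a point): middle of the inner floor (8 mm above the bench) of the loose wooden finishing tray with blue lining, 142 mm (x) by 132 mm (y) outside, walls 6 mm thick, their tops 34 mm above the bench; 450 g
- mat_top (a point): middle of the top of the thin black rubber mat fixed on the bench, 140 mm square, 3 mm thick; the basket stands on it at the start
- casting_1_center (a point): centre of a loose brass pendant casting, a cushion-shaped tablet 38 (x) by 32 (y) by 13 mm (z) with a small loop at one end, 30 g; too big for the openings of the basket. Three or four are in the tub at the start, None if absent
- casting_2_center (a point): centre of a loose brass pendant casting, a cushion-shaped tablet 38 (x) by 32 (y) by 13 mm (z) with a small loop at one end, 30 g; too big for the openings of the basket. Three or four are in the tub at the start, None if absent
- casting_3_center (a point): centre of a loose brass pendant casting, a cushion-shaped tablet 38 (x) by 32 (y) by 13 mm (z) with a small loop at one end, 30 g; too big for the openings of the basket. Three or four are in the tub at the start, None if absent
- casting_4_center (a point): centre of a loose brass pendant casting, a cushion-shaped tablet 38 (x) by 32 (y) by 13 mm (z) with a small loop at one end, 30 g; too big for the openings of the basket. Three or four are in the tub at the start, None if absent
- pill_1_center (a point): centre of a loose green ceramic tumbling pill, round-ended, 12 mm thick and 20 mm long (along x), 12 g; it drops through the openings in any position. Three to six are in the tub at the start, None if absent
- pill_2_center (a point): centre of a loose green ceramic tumbling pill, round-ended, 12 mm thick and 20 mm long (along x), 12 g; it drops through the openings in any position. Three to six are in the tub at the start, None if absent
- pill_3_center (a point): centre of a loose green ceramic tumbling pill, round-ended, 12 mm thick and 20 mm long (along x), 12 g; it drops through the openings in any position. Three to six are in the tub at the start, None if absent
- pill_4_center (a point): centre of a loose green ceramic tumbling pill, round-ended, 12 mm thick and 20 mm long (along x), 12 g; it drops through the openings in any position. Three to six are in the tub at the start, None if absent
- pill_5_center (a point): centre of a loose green ceramic tumbling pill, round-ended, 12 mm thick and 20 mm long (along x), 12 g; it drops through the openings in any position. Three to six are in the tub at the start, None if absent
- pill_6_center (a point): centre of a loose green ceramic tumbling pill, round-ended, 12 mm thick and 20 mm long (along x), 12 g; it drops through the openings in any position. Three to six are in the tub at the start, None if absent
- ring_clamp: bystander: wooden ring clamp, 148 mm long, lying on the bench behind the work; origin at its middle underneath
- flat_pliers: bystander: flat-nosed pliers with red handles, 133 mm long, lying on the bench; origin underneath
- wax_lump: bystander: yellow lump of wax, 50 mm, on the bench; origin underneath

How it is judged:
By the outcome, as a careful person would: the job done as asked, in the order asked, and still so for the second after the job is handed in, with the robot touching nothing.
Of casting_3, casting_4 only 1 to 2 are there at a start; the rules pass over those that are not, and their reading is None.
Of pill_1, pill_2, pill_3, pill_4, pill_5, pill_6 only 3 to 6 are there at a start; the rules pass over those that are not, and their reading is None.
At some moment in a run one of tub may be knocked a few centimetres aside while the robot is not near it.
Once in a run the grip may slacken for a moment while it holds something.
It also fails if it takes over 192 s, if anything falls off the work surface, if the arm or the gripper's body presses on something with over 40 N, if the wrist force passes 120 N, or if a joint passes its speed limit or range.

## Working session

There is one attempt and no reset: what is moved stays moved. The work goes in short steps, Python scripts to look and compute and a shell command to move; the robot and the scene stay as the last step left them, time stands still between calls to the robot, and variables do not carry over. Pictures are saved under pics/ and viewed, and the job is handed in when it is done.

```bash
ls -la; mkdir -p pics; cat > h.py <<'E'
import numpy as np, cv2
from cell import telemetry, optics, env, models
from scipy.spatial.transform import Rotation as R
def shot(cam,name):
    d=optics.read_camera(cam); cv2.imwrite(f'pics/{name}.png',d['image']); return d
def pt(d,r,c,z=None):
    # pixel -> world, pinhole cams
    dz=d['range_z'][int(round(r)),int(round(c))] if z is None else z
    x=(c-d['cx'])/d['fx']*dz; y=(r-d['cy'])/d['fy']*dz
    return (d['cam_to_world']@np.array([x,-y,-dz,1]))[:3]
def cloud(d):
    v,u=np.mgrid[0:384,0:512]; z=d['range_z']
    P=np.stack([(u-d['cx'])/d['fx']*z,-(v-d['cy'])/d['fy']*z,-z,np.ones_like(z)],-1)
    P=P@d['cam_to_world'].T
    P[z==0]=np.nan
    return P[...,:3]
def onplane(d,r,c,h):
    o=d['cam_to_world'][:3,3]; v=d['cam_to_world'][:3,:3]@np.array([(c-d['cx'])/d['fx'],-(r-d['cy'])/d['fy'],-1])
    return o+v*(h-o[2])/v[2]
def st():
    o=telemetry.get_obs()
    print({k:np.round(o[k],4).tolist() for k in o})
    return o
E
python3 - <<'E'
from h import *
st(); print(env.tip_reach)
for c in ['side','top','wrist']:
    d=shot(c,c+'0'); print(c,d['fx'],d['cx'],d['cy'],d['cam_to_world'].round(3).tolist())
E
```

```text
total 12
drwxr-xr-x  3 agent agent 4096 Dec  6 09:25 .
drwxr-xr-x 23 root  root  4096 Dec  6 09:25 ..
drwxr-xr-x  2 agent agent 4096 Dec  6 09:25 pics
{'time_s': 0.0, 'qpos': [67.5569, 18.4361, -4.0177, 83.1747, 1.2935, 78.5393, -3.2607], 'joint_velocities': [0.0573, 0.0941, -0.0163, 0.0135, 0.0106, -0.005, 0.0709], 'effort': [0.0004, -49.1287, -0.4038, -31.2528, -0.064, 0.0437, 0.0002], 'tool_pos': [0.2564, -0.5967, 0.2117], 'tool_rot': [-178.0829, 89.8949, 115.1711], 'force': [-0.3767, -0.5141, 0.048], 'wrist_torque': [-0.0264, 0.0208, -0.0216], 'grip_width': 0.0871}
0.017
side 460.8512791695212 252.69561269944938 197.81553704446515 [[-0.956, 0.193, -0.221, 0.298], [-0.294, -0.617, 0.73, 1.025], [0.004, 0.763, 0.647, 0.847], [0.0, 0.0, 0.0, 1.0]]
top 399.2418183194489 257.8655202301936 193.99545300019747 [[-0.017, 0.985, -0.172, 0.335], [-0.997, -0.029, -0.066, 0.078], [-0.07, 0.17, 0.983, 1.21], [0.0, 0.0, 0.0, 1.0]]
wrist 297.3186396354542 253.6343108233203 191.30732991816478 [[0.393, 0.879, 0.27, 0.331], [-0.919, 0.376, 0.115, -0.564], [-0.001, -0.293, 0.956, 0.384], [0.0, 0.0, 0.0, 1.0]]
```

View pics/top0.png

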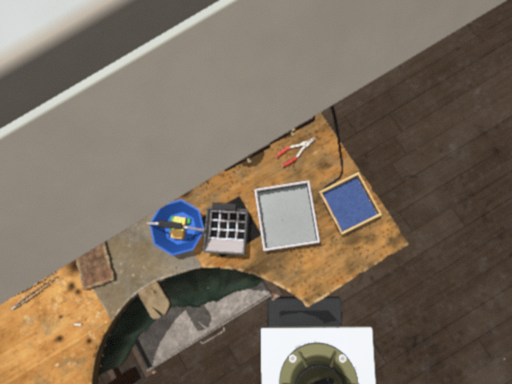

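View pics/side0.png

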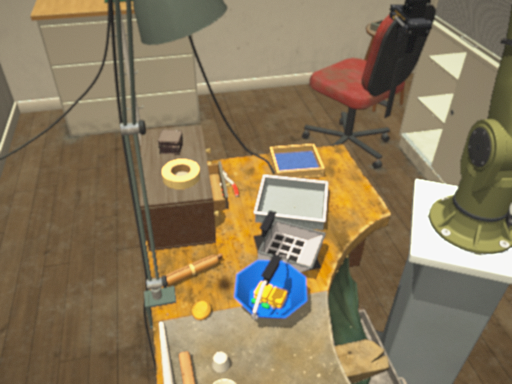

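```bash
python3 - <<'E'
from h import *
hs=dict(tub_grip=.1,tub_rim=.047,basket_grip=.083,basket_floor=.009,pan_floor=.004,tray_floor=.008,mat_top=.003,ring_clamp=0,flat_pliers=0,wax_lump=0)
for c in ['top','side']:
    d=optics.read_camera(c)
    for n,h in hs.items():
        for m in models.landmark_of(c,n)[:2]:
            r,q=m['centre'];r*=384;q*=512
            print(c,n,round(m['confidence'],2),round(r),round(q),onplane(d,r,q,h).round(3),pt(d,min(r,383),min(q,511)).round(3))
    for n in ['casting_1_center','pill_1_center']:
        for m in models.landmark_of(c,n):
            r,q=m['centre'];r*=384;q*=512
            print(c,n,round(m['confidence'],2),round(r),round(q),pt(d,min(r,383),min(q,511)).round(3))
E
```

```text
top tub_grip 0.86 225 171 [0.448 0.401 0.1  ] [0.446 0.395 0.119]
top tub_grip 0.65 151 297 [0.65  0.038 0.1  ] [0.678 0.034 0.   ]
top tub_rim 0.79 226 176 [0.449 0.401 0.047] [0.442 0.38  0.119]
top basket_grip 0.59 207 226 [0.498 0.247 0.083] [0.495 0.244 0.1  ]
top basket_floor 0.75 223 227 [0.46  0.255 0.009] [0.46  0.255 0.009]
top pan_floor 0.55 213 284 [0.485 0.082 0.004] [0.485 0.082 0.002]
top tray_floor 0.97 204 350 [ 0.506 -0.117  0.008] [ 0.506 -0.117  0.01 ]
top mat_top 0.78 230 227 [0.437 0.255 0.003] [0.436 0.254 0.01 ]
top flat_pliers 0.76 149 296 [0.687 0.037 0.   ] [ 0.687  0.037 -0.   ]
side tub_grip 0.66 269 268 [0.454 0.395 0.1  ] [0.45  0.411 0.12 ]
side tub_rim 0.66 284 271 [0.447 0.39  0.047] [0.453 0.363 0.013]
side basket_grip 0.54 308 266 [0.435 0.481 0.083] [0.447 0.432 0.015]
side basket_floor 0.81 251 284 [0.452 0.252 0.009] [0.451 0.253 0.011]
side tray_floor 0.7 163 297 [ 0.503 -0.122  0.008] [ 0.501 -0.113  0.015]
side mat_top 0.59 249 285 [0.451 0.239 0.003] [0.45  0.241 0.005]
side flat_pliers 0.59 185 226 [ 0.678  0.038 -0.   ] [0.625 0.177 0.12 ]
side flat_pliers 0.42 250 287 [ 0.447  0.237 -0.   ] [0.447 0.242 0.005]
side wax_lump 0.57 294 265 [0.462 0.387 0.   ] [0.455 0.414 0.036]
side wax_lump 0.56 309 199 [0.59  0.468 0.   ] [0.583 0.48  0.019]
side casting_1_center 0.4 293 264 [0.457 0.408 0.033]
```

```bash
python3 - <<'E'
from h import *
d=optics.read_camera('top'); P=cloud(d)
print('occluder z',np.nanmedian(P[100,60:160],0), P[60,150],P[20,200],P[170,60],P[10,400])
a=cv2.resize(d['image'][120:270,130:400],None,fx=2.9,fy=2.9,interpolation=cv2.INTER_CUBIC); cv2.imwrite('pics/topz.png',a)
d=optics.read_camera('side'); P=cloud(d)
for rc in [(10,180),(15,200),(130,130),(215,190),(150,190),(100,125),(280,150),(180,180),(185,220)]: print(rc,P[rc].round(3))
a=cv2.resize(d['image'][140:330,140:400],None,fx=3,fy=3,interpolation=cv2.INTER_CUBIC); cv2.imwrite('pics/sidez.png',a)
E
```

```text
occluder z [0.38048733 0.12552008 1.10925519] [0.39034991 0.11326666 1.11163663] [0.39926956 0.09893913 1.1148014 ] [0.36363233 0.14362928 1.09957685] [0.41692253 0.03826347 1.08760959]
(10, 180) [0.568 0.466 0.646]
(15, 200) [0.546 0.452 0.637]
(130, 130) [0.715 0.412 0.405]
(215, 190) [0.674 0.296 0.109]
(150, 190) [0.75  0.107 0.155]
(100, 125) [0.712 0.412 0.465]
(280, 150) [0.693 0.477 0.073]
(180, 180) [0.708 0.262 0.181]
(185, 220) [0.646 0.168 0.109]
```

View pics/topz.png

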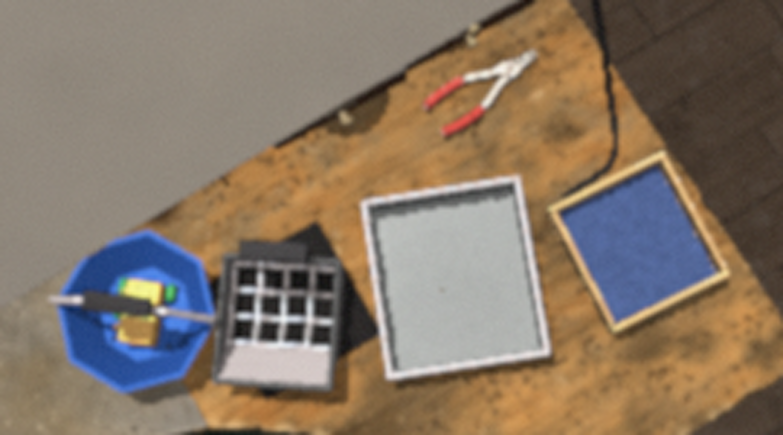

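View pics/sidez.png

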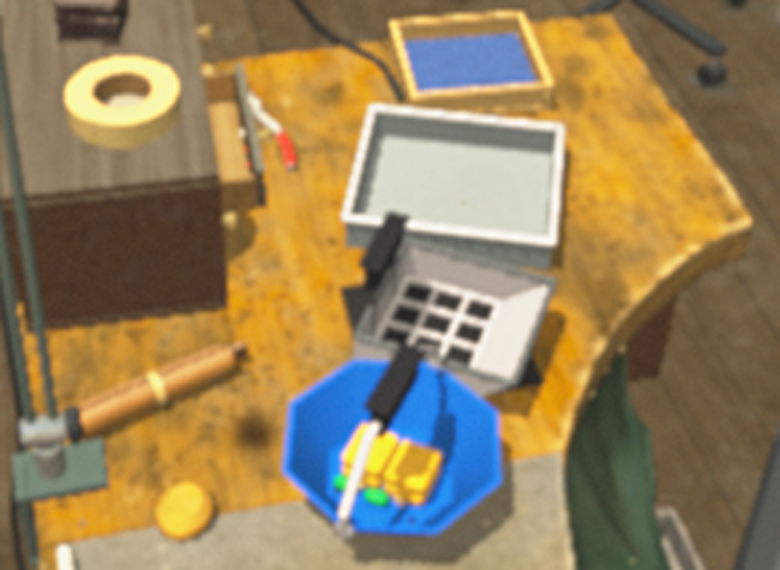

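View pics/wrist0.png

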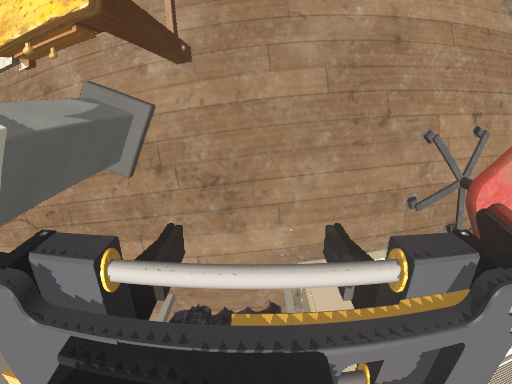

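```bash
cat >> h.py <<'E'
def rect(P,c,rad,lo,hi):
    m=(np.hypot(P[...,0]-c[0],P[...,1]-c[1])<rad)&(P[...,2]>lo)&(P[...,2]<hi)
    q=P[m]
    if len(q)<5: return None
    (cx,cy),(w,h),a=cv2.minAreaRect((q[:,:2]*1000).astype(np.float32))
    if w<h: w,h,a=h,w,a+90
    return len(q),round(cx,1),round(cy,1),round(w),round(h),round((a+90)%180-90,1),np.median(q[:,2]).round(4)
E
python3 - <<'E'
from h import *
print([x for x in dir(env) if x[0]!='_'],[x for x in dir(telemetry) if x[0]!='_'])
for c in ['top','side']:
    d=optics.read_camera(c); P=cloud(d)
    print(c,'tubbar',rect(P,(.45,.4),.055,.107,.14)); print('tub',rect(P,(.45,.4),.1,.035,.055))
    print('bbar',rect(P,(.498,.247),.05,.085,.14)); print('bas',rect(P,(.46,.255),.07,.035,.06))
    print('pan',rect(P,(.485,.082),.13,.028,.042)); print('tray',rect(P,(.506,-.117),.12,.025,.045))
o=telemetry.get_obs(); print(R.from_euler('xyz',o['tool_rot'],degrees=True).as_matrix().round(3))
E
```

```text
['PlanningError', 'sign_off', 'tip_reach'] ['get_obs']
top tubbar (172, 448.5, 398.5, 74, 20, 80.8, np.float64(0.118))
tub (778, 452.0, 390.3, 178, 155, -74.5, np.float64(0.0443))
bbar (168, 498.8, 250.2, 67, 20, 85.2, np.float64(0.101))
bas (142, 461.5, 258.3, 133, 80, 87.5, np.float64(0.0492))
pan (614, 476.7, 79.8, 256, 186, -82.4, np.float64(0.0362))
tray (487, 517.0, -81.6, 183, 182, -64.8, np.float64(0.034))
side tubbar (255, 446.5, 400.1, 68, 19, 81.9, np.float64(0.1197))
tub (1311, 449.2, 391.5, 181, 155, -74.9, np.float64(0.0449))
bbar (200, 496.3, 249.1, 70, 21, 85.8, np.float64(0.1025))
bas (361, 459.7, 256.3, 133, 82, 87.4, np.float64(0.0481))
pan (861, 474.1, 77.8, 254, 186, -82.3, np.float64(0.0365))
tray (623, 513.4, -83.6, 186, 184, -64.1, np.float64(0.0336))
[[-0.     0.919  0.395]
 [-0.     0.395 -0.919]
 [-1.    -0.     0.   ]]
```

```bash
python3 - <<'E'
from h import *
for c in ['top','side']:
    d=optics.read_camera(c); P=cloud(d)
    for n in ['pan_floor','tray_floor','mat_top']:
        ms=models.masks_of(c,n)
        for m in ms[:2]:
            q=P[m['pixels']]; q=q[~np.isnan(q[:,0])]
            print(c,n,round(m['confidence'],2),len(q),np.median(q,0).round(3))
            for lo,hi in [(.028,.042),(-.002,.013)]:
                t=q[(q[:,2]>lo)&(q[:,2]<hi)]
                if len(t)>10:
                    (cx,cy),(w,h),a=cv2.minAreaRect((t[:,:2]*1000).astype(np.float32)); print('   ',lo,len(t),round(cx,1),round(cy,1),round(w),round(h),round(a,1))
E
```

```text
top pan_floor 0.89 3610 [0.479 0.074 0.005]
    0.028 570 477.6 75.1 186 166 7.5
    -0.002 2917 481.7 75.4 197 173 7.3
top tray_floor 0.68 2267 [ 0.511 -0.114  0.011]
    0.028 398 509.4 -112.0 142 133 25.1
    -0.002 1516 512.9 -115.3 148 144 25.1
top mat_top 0.93 1092 [0.455 0.233 0.004]
    -0.002 1066 452.5 244.1 141 139 30.5
top mat_top 0.53 78 [0.472 0.394 0.033]
    0.028 73 471.1 396.5 38 21 74.5
side pan_floor 0.62 3052 [0.471 0.058 0.009]
    0.028 660 474.7 74.7 185 173 7.6
    -0.002 1865 481.5 57.5 191 203 7.6
side tray_floor 0.88 1621 [ 0.506 -0.122  0.015]
    0.028 422 500.6 -100.6 143 174 24.9
    -0.002 501 504.2 -125.6 162 156 25.5
side tray_floor 0.38 44 [0.662 0.038 0.013]
    -0.002 22 665.8 38.6 8 107 41.2
side mat_top 0.96 438 [0.454 0.235 0.005]
    -0.002 437 448.1 233.4 73 187 82.9
```

```bash
cat >> h.py <<'E'
def Rt(zaz,tilt=0):
    """tool down, tool z at azimuth zaz(deg); tilt: deg turn about tool y afterwards"""
    a=np.radians(zaz); X=np.array([0,0,-1.]); Z=np.array([np.cos(a),np.sin(a),0]); Y=np.cross(Z,X)
    M=np.stack([X,Y,Z],1)
    return M@R.from_rotvec([0,np.radians(tilt),0]).as_matrix()
def go(p,M,verbose=True):
    o=telemetry.get_obs(); M0=R.from_euler('xyz',o['tool_rot'],degrees=True).as_matrix()
    s=M0.T@(np.array(p)-o['tool_pos'])*1000; w=R.from_matrix(M0.T@M).as_rotvec()
    print('shift',s.round(1).tolist(),'turn',w.round(4).tolist(),'rows',round(np.linalg.norm(s)/41.7,1),round(np.degrees(np.linalg.norm(w))/7.16,1))
E
python3 - <<'E'
from h import *
go((0.50,-0.22,0.27),Rt(-35)); 
E
```

```text
shift [-57.3, 372.6, -250.5] turn [-0.5541, 0.0, 0.0001] rows 10.9 4.4
```

```bash
cat > log.py <<'E'
from h import *
import json
o=telemetry.get_obs()
open('fk.jsonl','a').write(json.dumps({k:np.array(o[k]).tolist() for k in ['qpos','tool_pos','tool_rot']})+'\n')
E
python3 log.py; python3 -m pendant '[[87,[-57,372,-250],[-0.554,0,0]],[87,[-57,372,-250],[-0.554,0,0]],[87,[-57,372,-250],[-0.554,0,0]],[87,[-57,372,-250],[-0.554,0,0]],[87,[-57,372,-250],[-0.554,0,0]],[87,[-57,372,-250],[-0.554,0,0]],[87,[-57,372,-250],[-0.554,0,0]],[87,[-57,372,-250],[-0.554,0,0]],[87,[-57,372,-250],[-0.554,0,0]],[87,[-57,372,-250],[-0.554,0,0]]]' 60
python3 log.py
python3 - <<'E'
from h import *
st();go((0.4975,0.2497,0.20),Rt(-4.5)); 
E
```

```text
time_s: 2.88
tool_pos: [0.4815, -0.2482, 0.266]
tool_rot: [-18.9, 89.9, -53.9]
force: [1.2, -1.3, 0.5]
grip_width: 0.0869
{'time_s': 2.8833, 'qpos': [46.8336, 5.0858, -23.8409, 93.2578, 2.1055, 82.0403, -12.2342], 'joint_velocities': [-31.0677, 4.697, -23.8618, -10.9598, 3.6786, 7.1276, -54.6137], 'effort': [2.7443, -36.04, -0.1455, -30.5681, -0.1883, 0.1622, 1.0259], 'tool_pos': [0.4815, -0.2482, 0.266], 'tool_rot': [-18.8525, 89.9378, -53.8729], 'force': [1.1881, -1.2852, 0.4568], 'wrist_torque': [-0.0926, -0.1442, -0.0118], 'grip_width': 0.0869}
shift [65.6, 417.0, -272.7] turn [-0.5327, 0.0009, 0.0006] rows 12.1 4.3
```

```bash
python3 -m pendant '[[87,[0,0,0],[0,0,0]],[87,[0,0,0],[0,0,0]]]'
python3 log.py
python3 - <<'E'
from h import *
st();go((0.4975,0.2497,0.20),Rt(-4.5)); 
E
```

```text
time_s: 3.05
tool_pos: [0.4826, -0.2469, 0.2661]
tool_rot: [19.1, 89.9, -15.5]
force: [-0.3, -0.9, -0.1]
grip_width: 0.0868
{'time_s': 3.05, 'qpos': [46.777, 5.1202, -23.947, 93.2193, 2.085, 82.0184, -11.9954], 'joint_velocities': [2.3878, 0.5588, 4.0984, 0.6576, 1.8144, 0.0829, 0.5341], 'effort': [-2.1203, -34.9777, -3.191, -31.8944, -0.5363, -0.0106, -0.1022], 'tool_pos': [0.4826, -0.2469, 0.2661], 'tool_rot': [19.1063, 89.9134, -15.5174], 'force': [-0.2632, -0.9474, -0.0654], 'wrist_torque': [-0.0783, 0.0218, 0.0325], 'grip_width': 0.0868}
shift [65.9, 417.0, -270.0] turn [-0.5258, 0.0015, -0.0001] rows 12.0 4.2
```

```bash
python3 -m pendant '[[87,[20,417,-270],[-0.526,0,0]],[87,[20,417,-270],[-0.526,0,0]],[87,[20,417,-270],[-0.526,0,0]],[87,[20,417,-270],[-0.526,0,0]],[87,[20,417,-270],[-0.526,0,0]],[87,[20,417,-270],[-0.526,0,0]],[87,[20,417,-270],[-0.526,0,0]],[87,[20,417,-270],[-0.526,0,0]],[87,[20,417,-270],[-0.526,0,0]],[87,[20,417,-270],[-0.526,0,0]]]'
python3 log.py
python3 -m pendant '[[87,[0,70,-45],[0,0,0]],[87,[0,70,-45],[0,0,0]],[87,[0,70,-45],[0,0,0]],[87,[0,70,-45],[0,0,0]]]'
python3 log.py
python3 - <<'E'
from h import *
st();go((0.4975,0.2497,0.20),Rt(-4.5)); 
d=shot('side','side1')
E
```

```text
time_s: 3.88
tool_pos: [0.4962, 0.1659, 0.2486]
tool_rot: [-47.7, 89.9, -52.8]
force: [1.5, -0.4, -1.1]
grip_width: 0.0869
time_s: 4.22
tool_pos: [0.4561, 0.241, 0.2486]
tool_rot: [-44.3, 90.0, -48.9]
force: [0.2, -0.6, 1.1]
grip_width: 0.0874
{'time_s': 4.2167, 'qpos': [18.6945, 4.0843, -51.2924, 97.3802, 3.2743, 80.0731, -37.7228], 'joint_velocities': [2.267, 0.4105, 3.8613, -0.0953, 1.6897, 0.0763, 0.4637], 'effort': [-2.1833, -25.1233, -3.9442, -31.4111, -0.5596, -0.0321, -0.0987], 'tool_pos': [0.4561, 0.241, 0.2486], 'tool_rot': [-44.2689, 89.9604, -48.9002], 'force': [0.1743, -0.5687, 1.0775], 'wrist_torque': [-0.0912, -0.1495, 0.027], 'grip_width': 0.0874}
shift [48.6, 12.0, 40.6] turn [-0.0023, 0.0005, 0.0005] rows 1.5 0.0
```

View pics/side1.png

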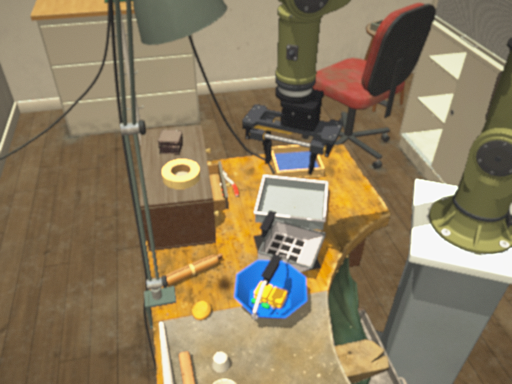

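```bash
cat > fk.py <<'E'
import numpy as np, json, itertools
from scipy.spatial.transform import Rotation as R
from scipy.optimize import least_squares
Rz=lambda a:R.from_euler('z',a,degrees=True).as_matrix()
Ry=lambda a:R.from_euler('y',a,degrees=True).as_matrix()
E3=np.array([0,0,1.]);
def fk(q,p,s):
    # p: h,L1,L2,L3,e1x(elbow offset),e2x, w(offset wrist x), tool yaw offset
    h,L1,L2,L3,a1,a2,a3,y0,sx=p
    M=Rz(s[0]*q[0]); t=np.array([0,0,h]); 
    M=M@Ry(q[1]); t=t+M@np.array([a1,0,L1]); M=M@Rz(s[1]*q[2])@Ry(q[3]) if False else M@Rz(s[1]*q[2])
    t=t+M@np.array([a2,0,0]); M=M@Ry(q[3]); t=t+M@np.array([a3,0,L2]); M=M@Rz(s[2]*q[4])@Ry(q[5]); t=t+M@np.array([sx,0,L3]); M=M@Rz(s[3]*q[6]+y0)
    # tool x = link z
    return t,M
def data():
    D=[json.loads(l) for l in open('fk.jsonl')]
    return [(d['qpos'],np.array(d['tool_pos']),R.from_euler('xyz',d['tool_rot'],degrees=True).as_matrix()) for d in D]
def toolM(M): # link z->tool x, link x-> tool z
    X=M[:,2];Z=M[:,0];return np.stack([X,np.cross(Z,X),Z],1)
def res(p,s,D):
    r=[]
    for q,t,M in D:
        a,b=fk(q,p,s); r+=list(a-t); r+=list((toolM(b)-M).ravel()*.2)
    r+=list(np.array([p[4],p[5],p[6],p[8]])*1e-3)
    return np.array(r)
def fit():
    D=data(); best=None
    for s in itertools.product([1,-1],repeat=4):
      for y0 in (0,180):
        f=least_squares(res,[.35,.4,.4,.25,0,0,0,y0,0],args=(s,D),x_scale=[.1,.1,.1,.1,.05,.05,.05,30,.05])
        if best is None or f.cost<best[0]: best=(f.cost,s,f.x)
    return best
if __name__=='__main__':
    b=fit(); print(b[0],b[1],b[2].round(4)); 
    D=data(); print(np.array([np.r_[(fk(q,b[2],b[1])[0]-t)*1000, np.degrees(R.from_matrix(toolM(fk(q,b[2],b[1])[1]).T@M).as_rotvec())] for q,t,M in D]).round(1))
    json.dump([b[1],b[2].tolist()],open('fkp.json','w'))
E
python3 fk.py
```

```text
0.00037419714939421683 (-1, -1, -1, -1) [-2.3565e+00  4.4910e-01  5.1450e-01 -2.0758e+00  2.8100e-02 -2.8100e-02
 -1.7290e-01  1.8000e+02  2.8500e-02]
[[20.   7.5 -0.1  0.  -0.  -0. ]
 [ 0.7 10.2  0.8 -0.  -0.  -0. ]
 [-1.4  8.9  0.7  0.  -0.  -0. ]
 [ 4.4 -3.2 -0.7  0.  -0.  -0. ]
 [ 7.1 -5.2 -0.7  0.   0.  -0. ]]
```

```bash
python3 -m pendant '[[87,[30,12,40.6],[0,0,0]],[87,[48.6,12,40.6],[0,0,0]],[87,[48.6,12,40.6],[0,0,0]],[87,[48.6,12,40.6],[0,0,0]]]'; python3 log.py
python3 - <<'E'
from h import *
d=shot('wrist','w1'); d=shot('top','t1'); d=shot('side','s1')
P=cloud(d); print(rect(P,(.4975,.2497),.045,.085,.115))
go((0.4975,0.2497,0.083),Rt(-4.5))
E
```

```text
time_s: 4.6
tool_pos: [0.4987, 0.2453, 0.1983]
tool_rot: [-159.7, 89.7, -164.8]
force: [-0.4, -0.7, 0.8]
grip_width: 0.0868
(199, 496.4, 249.4, 67, 20, 85.5, np.float64(0.1025))
shift [118.3, 1.8, -1.9] turn [-0.0076, 0.0018, -0.0002] rows 2.8 0.1
```

View pics/w1.png

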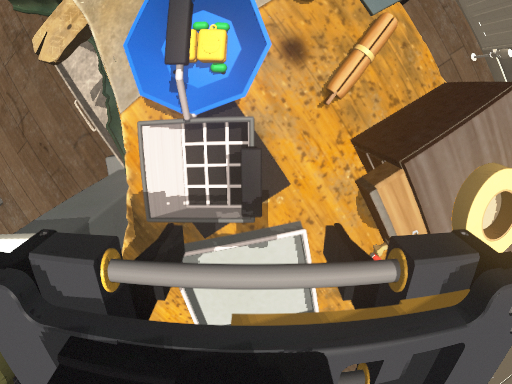

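View pics/s1.png

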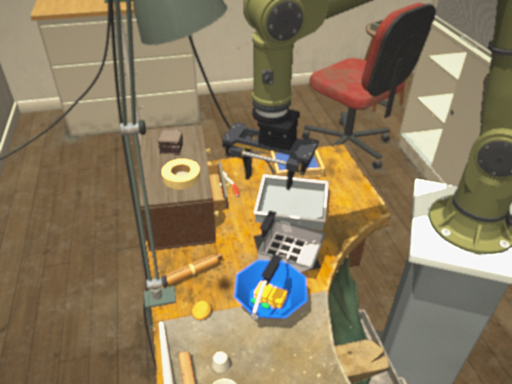

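```bash
python3 -m pendant '[[87,[40,2,-2],[-0.008,0,0]],[87,[75,2,-2],[-0.008,0,0]],[87,[100,2,-2],[-0.008,0,0]],[87,[115,2,-2],[-0.008,0,0]],[87,[122,2,-2],[-0.008,0,0]],[87,[122,2,-2],[-0.008,0,0]],[87,[122,2,-2],[-0.008,0,0]]]'; python3 log.py
python3 - <<'E'
from h import *
d=shot('side','s2');  cv2.imwrite('pics/s2z.png',cv2.resize(d['image'][130:320,180:380],None,fx=3,fy=3,interpolation=cv2.INTER_CUBIC))
go((0.4968,0.2497,0.077),Rt(-4.5))
E
```

```text
time_s: 5.33
tool_pos: [0.4975, 0.2506, 0.0794]
tool_rot: [15.3, 89.9, 10.8]
force: [-0.4, 0.4, 0.2]
grip_width: 0.0874
shift [2.9, -1.3, -0.9] turn [0.0014, 0.0029, -0.001] rows 0.1 0.0
```

View pics/s2z.png

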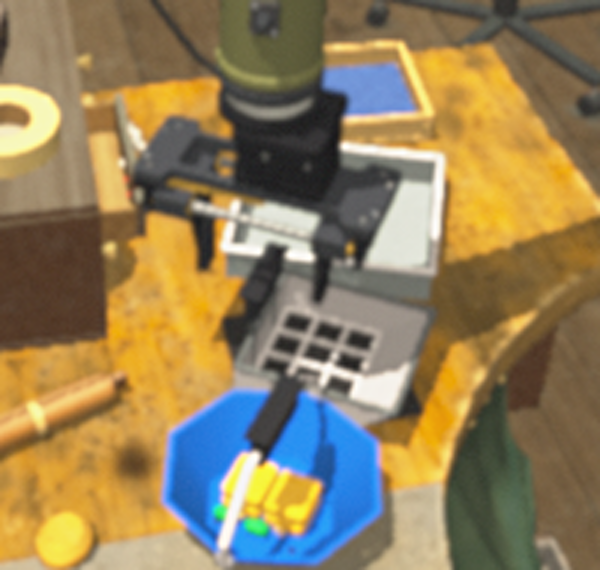

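```bash
python3 - <<'E'
from h import *
d=optics.read_camera('side'); P=cloud(d)
for rc in [(225,286),(220,287),(228,286),(210,248),(216,248),(205,247),(222,268),(230,266),(215,288)]: print(rc,P[rc].round(3),d['image'][rc])
E
```

```text
(225, 286) [0.448 0.263 0.109] [37 33 33]
(220, 287) [0.446 0.264 0.127] [35 30 30]
(228, 286) [0.447 0.265 0.102] [47 46 47]
(210, 248) [0.543 0.254 0.123] [45 43 43]
(216, 248) [0.542 0.257 0.107] [42 39 40]
(205, 247) [0.546 0.254 0.138] [42 44 45]
(222, 268) [0.492 0.261 0.105] [51 51 54]
(230, 266) [0.49  0.284 0.101] [50 50 51]
(215, 288) [0.44  0.292 0.168] [55 54 54]
```

```bash
python3 - <<'E'
from h import *
d=optics.read_camera('side'); P=cloud(d)
for c in (284,286,288): print([(r,P[r,c].round(3).tolist()) for r in range(224,246,2)])
for c in (246,249): print([(r,P[r,c].round(3).tolist()) for r in range(210,234,2)])
cv2.imwrite('pics/s3z.png',cv2.resize(d['image'][190:260,230:310],None,fx=8,fy=8,interpolation=cv2.INTER_CUBIC))
E
```

```text
[(224, [0.453, 0.261, 0.11]), (226, [0.453, 0.263, 0.105]), (228, [0.452, 0.263, 0.099]), (230, [0.452, 0.262, 0.092]), (232, [0.466, 0.19, 0.013]), (234, [0.465, 0.197, 0.013]), (236, [0.464, 0.201, 0.01]), (238, [0.463, 0.204, 0.006]), (240, [0.461, 0.208, 0.003]), (242, [0.458, 0.223, 0.011]), (244, [0.457, 0.225, 0.006])]
[(224, [0.448, 0.266, 0.115]), (226, [0.448, 0.264, 0.108]), (228, [0.447, 0.266, 0.103]), (230, [0.447, 0.267, 0.098]), (232, [0.461, 0.194, 0.018]), (234, [0.461, 0.192, 0.01]), (236, [0.459, 0.196, 0.006]), (238, [0.458, 0.201, 0.005]), (240, [0.456, 0.208, 0.004]), (242, [0.455, 0.215, 0.005]), (244, [0.452, 0.225, 0.007])]
[(224, [0.446, 0.252, 0.104]), (226, [0.446, 0.249, 0.094]), (228, [0.456, 0.193, 0.033]), (230, [0.456, 0.194, 0.027]), (232, [0.455, 0.196, 0.022]), (234, [0.455, 0.196, 0.015]), (236, [0.454, 0.197, 0.008]), (238, [0.453, 0.2, 0.005]), (240, [0.452, 0.204, 0.002]), (242, [0.45, 0.214, 0.005]), (244, [0.447, 0.228, 0.013])]
[(210, [0.548, 0.256, 0.124]), (212, [0.548, 0.255, 0.117]), (214, [0.549, 0.253, 0.108]), (216, [0.548, 0.256, 0.105]), (218, [0.548, 0.255, 0.097]), (220, [0.577, 0.167, 0.004]), (222, [0.576, 0.17, -0.001]), (224, [0.572, 0.182, 0.004]), (226, [0.57, 0.187, 0.002]), (228, [0.568, 0.193, 0.001]), (230, [0.566, 0.2, 0.001]), (232, [0.564, 0.206, -0.0])]
[(210, [0.542, 0.251, 0.121]), (212, [0.542, 0.251, 0.115]), (214, [0.541, 0.252, 0.11]), (216, [0.542, 0.252, 0.103]), (218, [0.542, 0.249, 0.094]), (220, [0.569, 0.164, 0.004]), (222, [0.568, 0.169, 0.001]), (224, [0.565, 0.177, 0.002]), (226, [0.562, 0.185, 0.003]), (228, [0.56, 0.193, 0.004]), (230, [0.558, 0.199, 0.002]), (232, [0.555, 0.208, 0.004])]
```

View pics/s3z.png

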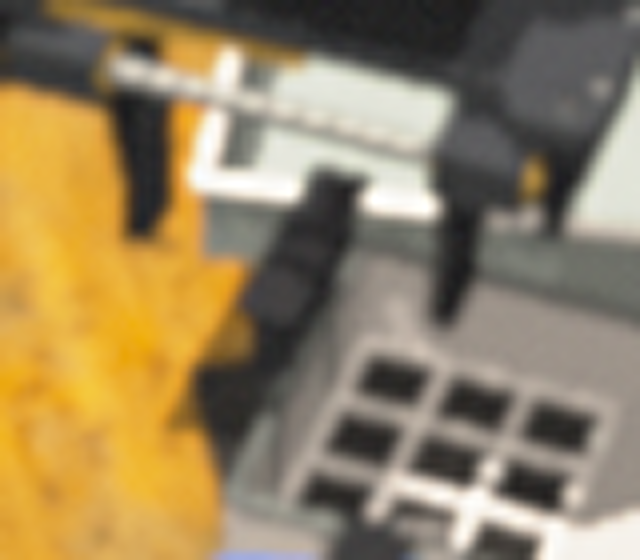

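```bash
python3 -m pendant '[[40,[0,0,0],[0,0,0]],[40,[0,0,0],[0,0,0]],[40,[0,0,0],[0,0,0]],[40,[0,0,0],[0,0,0]],[40,[0,0,0],[0,0,0]],[40,[0,0,0],[0,0,0]]]'; python3 - <<'E'
from h import *
d=optics.read_camera('side'); P=cloud(d)
cv2.imwrite('pics/s4z.png',cv2.resize(d['image'][180:260,230:310],None,fx=7,fy=7,interpolation=cv2.INTER_CUBIC))
for c in (272,274,276,278,280): print(c,[(r,P[r,c].round(3).tolist()) for r in range(216,240,2)])
E
```

```text
time_s: 5.98
tool_pos: [0.4966, 0.2503, 0.0779]
tool_rot: [-143.4, 90.0, -147.8]
force: [0.3, -0.1, 0.2]
grip_width: 0.055
272 [(216, [0.489, 0.234, 0.101]), (218, [0.487, 0.244, 0.104]), (220, [0.49, 0.231, 0.085]), (222, [0.489, 0.233, 0.081]), (224, [0.494, 0.212, 0.054]), (226, [0.492, 0.217, 0.052]), (228, [0.493, 0.214, 0.042]), (230, [0.492, 0.216, 0.037]), (232, [0.493, 0.214, 0.028]), (234, [0.492, 0.214, 0.02]), (236, [0.493, 0.211, 0.011]), (238, [0.491, 0.217, 0.01])]
274 [(216, [0.503, 0.156, 0.029]), (218, [0.503, 0.155, 0.021]), (220, [0.494, 0.192, 0.05]), (222, [0.491, 0.203, 0.054]), (224, [0.491, 0.204, 0.047]), (226, [0.492, 0.199, 0.035]), (228, [0.492, 0.198, 0.027]), (230, [0.492, 0.196, 0.018]), (232, [0.491, 0.198, 0.014]), (234, [0.49, 0.201, 0.01]), (236, [0.488, 0.208, 0.009]), (238, [0.488, 0.21, 0.004])]
276 [(216, [0.497, 0.157, 0.032]), (218, [0.497, 0.156, 0.023]), (220, [0.489, 0.192, 0.051]), (222, [0.488, 0.192, 0.044]), (224, [0.488, 0.193, 0.038]), (226, [0.488, 0.192, 0.03]), (228, [0.488, 0.189, 0.02]), (230, [0.487, 0.193, 0.017]), (232, [0.487, 0.192, 0.009]), (234, [0.487, 0.192, 0.002]), (236, [0.484, 0.205, 0.008]), (238, [0.482, 0.211, 0.007])]
278 [(216, [0.469, 0.26, 0.129]), (218, [0.469, 0.257, 0.12]), (220, [0.468, 0.261, 0.118]), (222, [0.468, 0.26, 0.111]), (224, [0.468, 0.259, 0.104]), (226, [0.467, 0.263, 0.101]), (228, [0.468, 0.259, 0.091]), (230, [0.482, 0.193, 0.018]), (232, [0.482, 0.192, 0.01]), (234, [0.481, 0.193, 0.004]), (236, [0.48, 0.2, 0.004]), (238, [0.478, 0.207, 0.005])]
280 [(216, [0.464, 0.259, 0.13]), (218, [0.463, 0.263, 0.128]), (220, [0.463, 0.263, 0.122]), (222, [0.463, 0.26, 0.112]), (224, [0.463, 0.261, 0.107]), (226, [0.462, 0.264, 0.103]), (228, [0.462, 0.262, 0.095]), (230, [0.476, 0.194, 0.021]), (232, [0.476, 0.193, 0.013]), (234, [0.475, 0.199, 0.012]), (236, [0.474, 0.201, 0.007]), (238, [0.472, 0.209, 0.008])]
```

View pics/s4z.png

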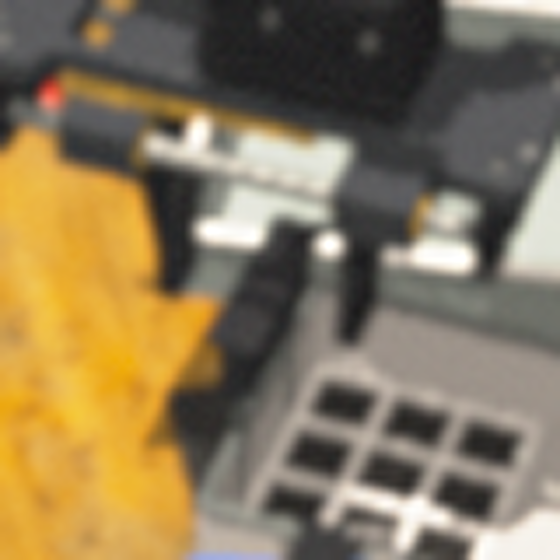

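```bash
cat >> h.py <<'E'
def fcloud(d):
    v,u=np.mgrid[0:384,0:512].astype(float); x=(u-d['cx'])/d['fx']; y=(v-d['cy'])/d['fy']
    th=np.hypot(x,y); s=np.where(th>1e-9,np.tan(th)/np.maximum(th,1e-9),1)
    z=d['range_z']; P=np.stack([x*s*z,-y*s*z,-z,np.ones_like(z)],-1)@d['cam_to_world'].T
    P[(z==0)|(th>1.45)]=np.nan
    return P[...,:3]
E
python3 - <<'E'
from h import *
d=shot('wrist','w2'); P=fcloud(d); np.save('w2.npy',P)
print(rect(P,(.4475,.3993),.05,.107,.14), rect(P,(.497,.25),.045,.085,.115))
o=st()
for rc in [(240,170),(232,180),(240,335),(60,300),(30,180)]: print(rc,P[rc].round(3), d['range_z'][rc])
E
```

```text
(1690, 443.5, 379.6, 24, 21, 80.9, np.float64(0.1175)) (4076, 494.7, 253.5, 62, 62, -45.3, np.float64(0.1003))
{'time_s': 6.0833, 'qpos': [12.5101, 19.8446, -48.9239, 104.348, 16.6427, 63.3202, -46.7289], 'joint_velocities': [-0.0039, 0.0199, 0.0136, -0.0612, 0.0572, 0.0373, 0.0317], 'effort': [0.0038, -36.3392, -7.722, -27.382, -0.0594, -0.0281, -0.0001], 'tool_pos': [0.4966, 0.2503, 0.0778], 'tool_rot': [-139.6849, 89.988, -144.0959], 'force': [0.2258, -0.4764, -0.1729], 'wrist_torque': [0.0336, -0.109, -0.0656], 'grip_width': 0.0471}
(240, 170) [0.414 0.214 0.003] 0.27231243
(232, 180) [0.425 0.222 0.003] 0.2693643
(240, 335) [0.571 0.201 0.001] 0.27511087
(60, 300) [ 0.544  0.366 -0.001] 0.22843538
(30, 180) [0.454 0.392 0.033] 0.19101503
```

View pics/w2.png

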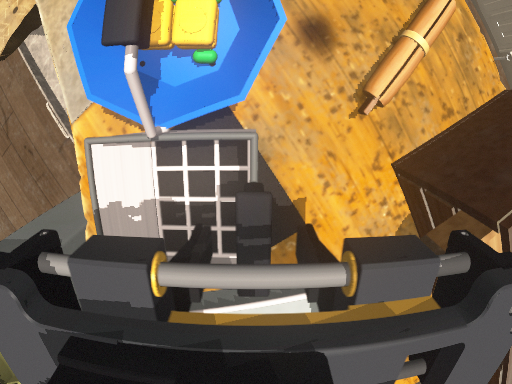

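```bash
python3 - <<'E'
from h import *
P=np.load('w2.npy')
for c in (196,200,204,208,300,305,310): print(c,[(r,P[r,c].round(3).tolist()) for r in range(220,262,5)])
E
```

```text
196 [(220, [0.443, 0.233, 0.004]), (225, [0.463, 0.265, 0.091]), (230, [0.465, 0.265, 0.098]), (235, [0.466, 0.264, 0.104]), (240, [0.467, 0.264, 0.11]), (245, [0.467, 0.263, 0.113]), (250, [0.468, 0.263, 0.119]), (255, [0.469, 0.263, 0.124]), (260, [0.47, 0.263, 0.129])]
200 [(220, [0.446, 0.232, 0.002]), (225, [0.466, 0.264, 0.09]), (230, [0.467, 0.265, 0.098]), (235, [0.467, 0.263, 0.101]), (240, [0.468, 0.263, 0.107]), (245, [0.469, 0.263, 0.113]), (250, [0.47, 0.263, 0.118]), (255, [0.471, 0.263, 0.124]), (260, [0.472, 0.263, 0.129])]
204 [(220, [0.45, 0.232, 0.003]), (225, [0.467, 0.263, 0.087]), (230, [0.468, 0.263, 0.094]), (235, [0.47, 0.263, 0.102]), (240, [0.47, 0.263, 0.107]), (245, [0.471, 0.262, 0.112]), (250, [0.471, 0.26, 0.113]), (255, [0.471, 0.257, 0.113]), (260, [0.471, 0.255, 0.115])]
208 [(220, [0.454, 0.232, 0.004]), (225, [0.47, 0.263, 0.088]), (230, [0.471, 0.263, 0.094]), (235, [0.472, 0.262, 0.1]), (240, [0.472, 0.26, 0.102]), (245, [0.471, 0.257, 0.102]), (250, [0.471, 0.255, 0.104]), (255, [0.471, 0.252, 0.104]), (260, [0.47, 0.249, 0.105])]
300 [(220, [0.537, 0.226, 0.003]), (225, [0.525, 0.259, 0.088]), (230, [0.524, 0.259, 0.094]), (235, [0.523, 0.258, 0.101]), (240, [0.522, 0.258, 0.105]), (245, [0.522, 0.255, 0.106]), (250, [0.522, 0.252, 0.107]), (255, [0.522, 0.25, 0.108]), (260, [0.522, 0.247, 0.109])]
305 [(220, [0.542, 0.223, -0.001]), (225, [0.527, 0.26, 0.092]), (230, [0.527, 0.258, 0.094]), (235, [0.526, 0.259, 0.101]), (240, [0.525, 0.258, 0.107]), (245, [0.524, 0.259, 0.113]), (250, [0.523, 0.257, 0.116]), (255, [0.523, 0.255, 0.117]), (260, [0.523, 0.252, 0.118])]
310 [(220, [0.546, 0.224, 0.0]), (225, [0.53, 0.26, 0.091]), (230, [0.529, 0.259, 0.097]), (235, [0.528, 0.26, 0.105]), (240, [0.527, 0.259, 0.108]), (245, [0.527, 0.258, 0.113]), (250, [0.525, 0.259, 0.12]), (255, [0.525, 0.258, 0.124]), (260, [0.524, 0.258, 0.128])]
```

```bash
python3 - <<'E'
from h import *
d=optics.read_camera('side'); P=cloud(d)
for c in (250,260,270,290): print(c,[(r,P[r,c].round(3).tolist()) for r in range(176,216,3)])
E
```

```text
250 [(176, [0.548, 0.223, 0.2]), (179, [0.547, 0.225, 0.194]), (182, [0.547, 0.225, 0.185]), (185, [0.544, 0.236, 0.185]), (188, [0.534, 0.267, 0.203]), (191, [0.532, 0.273, 0.199]), (194, [0.534, 0.269, 0.187]), (197, [0.531, 0.277, 0.185]), (200, [0.529, 0.284, 0.182]), (203, [0.528, 0.286, 0.175]), (206, [0.584, 0.109, 0.003]), (209, [0.58, 0.121, 0.004]), (212, [0.576, 0.134, 0.004]), (215, [0.572, 0.145, 0.005])]
260 [(176, [0.506, 0.286, 0.256]), (179, [0.511, 0.271, 0.236]), (182, [0.51, 0.271, 0.228]), (185, [0.509, 0.274, 0.222]), (188, [0.509, 0.275, 0.214]), (191, [0.509, 0.274, 0.205]), (194, [0.509, 0.274, 0.197]), (197, [0.51, 0.27, 0.184]), (200, [0.56, 0.092, 0.018]), (203, [0.507, 0.28, 0.176]), (206, [0.555, 0.109, 0.011]), (209, [0.553, 0.114, 0.005]), (212, [0.539, 0.163, 0.039]), (215, [0.54, 0.161, 0.027])]
270 [(176, [0.485, 0.284, 0.259]), (179, [0.484, 0.287, 0.254]), (182, [0.488, 0.272, 0.234]), (185, [0.488, 0.272, 0.226]), (188, [0.487, 0.275, 0.22]), (191, [0.486, 0.276, 0.212]), (194, [0.486, 0.273, 0.202]), (197, [0.486, 0.275, 0.195]), (200, [0.536, 0.075, 0.01]), (203, [0.533, 0.086, 0.009]), (206, [0.483, 0.282, 0.175]), (209, [0.526, 0.11, 0.009]), (212, [0.497, 0.224, 0.103]), (215, [0.495, 0.233, 0.102])]
290 [(176, [0.447, 0.261, 0.251]), (179, [0.447, 0.259, 0.242]), (182, [0.447, 0.258, 0.233]), (185, [0.447, 0.255, 0.222]), (188, [0.447, 0.255, 0.214]), (191, [0.447, 0.253, 0.204]), (194, [0.444, 0.262, 0.204]), (197, [0.442, 0.271, 0.202]), (200, [0.44, 0.278, 0.2]), (203, [0.442, 0.269, 0.184]), (206, [0.442, 0.265, 0.172]), (209, [0.438, 0.282, 0.178]), (212, [0.437, 0.285, 0.172]), (215, [0.462, 0.151, 0.039])]
```

```bash
python3 -m pendant '[[47,[8,0,0],[0,0,0]],[47,[16,0,0],[0,0,0]],[47,[22,0,0],[0,0,0]],[47,[22,0,0],[0,0,0]],[47,[22,0,0],[0,0,0]],[47,[22,0,0],[0,0,0]]]'; python3 log.py; python3 - <<'E'
from h import *
d=shot('wrist','w3'); P=fcloud(d)
for c in (200,305): print(c,[(r,P[r,c].round(3).tolist()) for r in range(215,240,4)])
d=shot('side','s5');  cv2.imwrite('pics/s5z.png',cv2.resize(d['image'][180:260,230:310],None,fx=7,fy=7,interpolation=cv2.INTER_CUBIC))
E
```

```text
time_s: 6.63
tool_pos: [0.4966, 0.2504, 0.0558]
tool_rot: [167.0, 90.0, 162.6]
force: [1.3, -0.3, 0.2]
grip_width: 0.047
200 [(215, [0.452, 0.246, 0.003]), (219, [0.451, 0.242, 0.002]), (223, [0.45, 0.238, 0.002]), (227, [0.466, 0.265, 0.071]), (231, [0.467, 0.265, 0.077]), (235, [0.468, 0.265, 0.082]), (239, [0.469, 0.264, 0.086])]
305 [(215, [0.538, 0.238, -0.0]), (219, [0.538, 0.235, 0.001]), (223, [0.528, 0.26, 0.065]), (227, [0.527, 0.26, 0.071]), (231, [0.526, 0.26, 0.077]), (235, [0.525, 0.26, 0.082]), (239, [0.525, 0.259, 0.084])]
```

View pics/s5z.png

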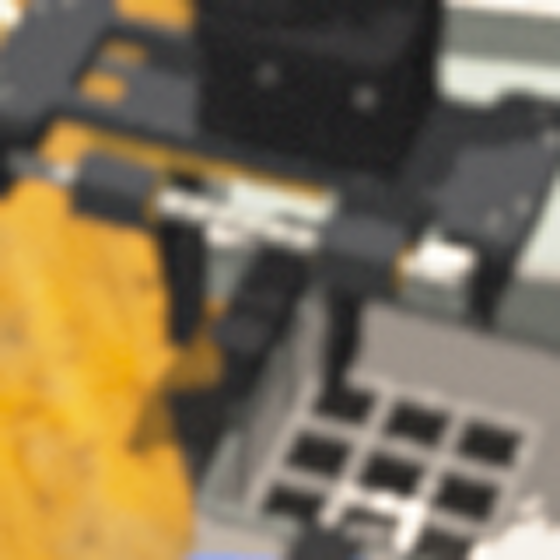

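```bash
python3 -m pendant '[[5,[2,0,0],[0,0,0]],[5,[2,0,0],[0,0,0]],[5,[2,0,0],[0,0,0]],[5,[2,0,0],[0,0,0]],[5,[2,0,0],[0,0,0]],[5,[2,0,0],[0,0,0]],[5,[2,0,0],[0,0,0]],[5,[2,0,0],[0,0,0]]]' 50;  python3 - <<'E'
from h import *
st()
d=shot('wrist','w4'); 
d=shot('side','s6');  cv2.imwrite('pics/s6z.png',cv2.resize(d['image'][180:260,230:310],None,fx=7,fy=7,interpolation=cv2.INTER_CUBIC))
P=cloud(d); print(rect(P,(.46,.255),.07,.035,.06))
E
```

```text
time_s: 7.4
tool_pos: [0.4967, 0.2503, 0.0539]
tool_rot: [-0.0, 90.0, -4.4]
force: [0.6, -0.1, -0.1]
grip_width: 0.018
{'time_s': 7.4, 'qpos': [11.6021, 21.5839, -48.1023, 105.5262, 18.2603, 60.9426, -47.9399], 'joint_velocities': [0.0884, -0.0013, -0.0447, 0.0042, 0.0751, -0.09, -0.0026], 'effort': [0.026, -37.5141, -8.2103, -26.5489, -0.0474, 0.0374, 0.028], 'tool_pos': [0.4967, 0.2503, 0.0539], 'tool_rot': [-0.0119, 89.9922, -4.4258], 'force': [0.6482, -0.0932, -0.0582], 'wrist_torque': [0.0362, -0.1087, 0.0092], 'grip_width': 0.018}
(303, 460.0, 255.7, 132, 82, 87.9, np.float64(0.0471))
```

View pics/s6z.png

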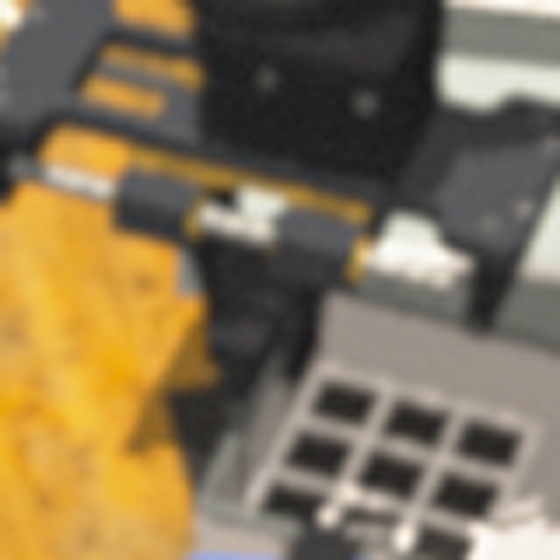

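View pics/w4.png

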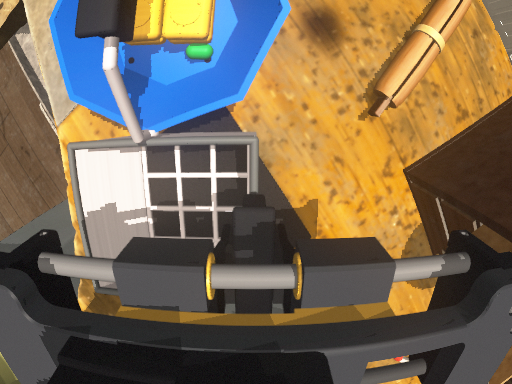

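```bash
python3 -m pendant '[[5,[0,0,0],[0,0,0]],[5,[0,0,0],[0,0,0]],[5,[0,0,0],[0,0,0]],[5,[0,0,0],[0,0,0]]]' 50; python3 log.py
```

```text
time_s: 7.83
tool_pos: [0.4967, 0.2503, 0.0539]
tool_rot: [-49.1, 90.0, -53.5]
force: [1.0, -0.2, 0.2]
grip_width: 0.0178
```

```bash
python3 -m pendant '[[30,[0,0,0],[0,0,0]],[30,[0,0,0],[0,0,0]],[30,[0,0,0],[0,0,0]],[30,[4,0,0],[0,0,0]],[30,[8,0,0],[0,0,0]],[5,[8,0,0],[0,0,0]],[5,[8,0,0],[0,0,0]],[5,[8,0,0],[0,0,0]],[5,[8,0,0],[0,0,0]],[5,[8,0,0],[0,0,0]]]' 50; python3 log.py;  python3 -m pendant '[[5,[0,0,0],[0,0,0]],[5,[0,0,0],[0,0,0]],[5,[0,0,0],[0,0,0]]]' 50;
```

```text
time_s: 8.67
tool_pos: [0.4965, 0.2503, 0.0458]
tool_rot: [-135.0, 90.0, -139.4]
force: [0.6, -0.7, -1.3]
grip_width: 0.0188
time_s: 8.92
tool_pos: [0.4966, 0.2503, 0.0459]
tool_rot: [-117.0, 90.0, -121.4]
force: [-0.0, -0.7, -1.6]
grip_width: 0.0187
```

```bash
python3 - <<'E'
from h import *
d=shot('wrist','w5'); cv2.imwrite('pics/w5z.png',cv2.resize(d['image'][170:330,180:330],None,fx=4,fy=4,interpolation=cv2.INTER_CUBIC))
P=fcloud(d)
for c in (225,232,240,250,258,266,272): print(c,[(r,P[r,c].round(3).tolist()) for r in range(196,262,8)])
E
```

```text
225 [(196, [0.476, 0.264, 0.003]), (204, [0.475, 0.257, 0.003]), (212, [0.475, 0.253, 0.009]), (220, [0.473, 0.244, 0.003]), (228, [0.481, 0.264, 0.063]), (236, [0.482, 0.264, 0.074]), (244, [0.483, 0.264, 0.083]), (252, [0.483, 0.262, 0.089]), (260, [0.484, 0.262, 0.097])]
232 [(196, [0.481, 0.263, 0.002]), (204, [0.48, 0.257, 0.003]), (212, [0.48, 0.252, 0.008]), (220, [0.49, 0.283, 0.099]), (228, [0.489, 0.28, 0.1]), (236, [0.489, 0.275, 0.099]), (244, [0.488, 0.272, 0.1]), (252, [0.488, 0.267, 0.099]), (260, [0.487, 0.261, 0.095])]
240 [(196, [0.487, 0.263, 0.003]), (204, [0.486, 0.257, 0.003]), (212, [0.486, 0.252, 0.007]), (220, [0.493, 0.283, 0.1]), (228, [0.493, 0.28, 0.101]), (236, [0.492, 0.276, 0.1]), (244, [0.492, 0.272, 0.1]), (252, [0.491, 0.267, 0.1]), (260, [0.491, 0.263, 0.1])]
250 [(196, [0.496, 0.277, 0.048]), (204, [0.497, 0.283, 0.08]), (212, [0.497, 0.283, 0.091]), (220, [0.497, 0.283, 0.101]), (228, [0.497, 0.279, 0.101]), (236, [0.497, 0.276, 0.101]), (244, [0.496, 0.271, 0.1]), (252, [0.496, 0.268, 0.101]), (260, [0.496, 0.263, 0.1])]
258 [(196, [0.501, 0.276, 0.047]), (204, [0.501, 0.283, 0.08]), (212, [0.501, 0.283, 0.092]), (220, [0.501, 0.282, 0.1]), (228, [0.5, 0.278, 0.099]), (236, [0.5, 0.275, 0.1]), (244, [0.5, 0.271, 0.1]), (252, [0.5, 0.267, 0.101]), (260, [0.499, 0.263, 0.101])]
266 [(196, [0.507, 0.261, 0.003]), (204, [0.506, 0.255, 0.003]), (212, [0.505, 0.281, 0.087]), (220, [0.504, 0.282, 0.1]), (228, [0.504, 0.279, 0.1]), (236, [0.504, 0.275, 0.1]), (244, [0.503, 0.271, 0.101]), (252, [0.503, 0.267, 0.101]), (260, [0.503, 0.263, 0.101])]
272 [(196, [0.511, 0.261, 0.004]), (204, [0.511, 0.254, 0.002]), (212, [0.51, 0.248, 0.003]), (220, [0.507, 0.282, 0.1]), (228, [0.507, 0.278, 0.1]), (236, [0.506, 0.275, 0.1]), (244, [0.506, 0.271, 0.101]), (252, [0.506, 0.267, 0.1]), (260, [0.506, 0.262, 0.1])]
```

View pics/w5z.png

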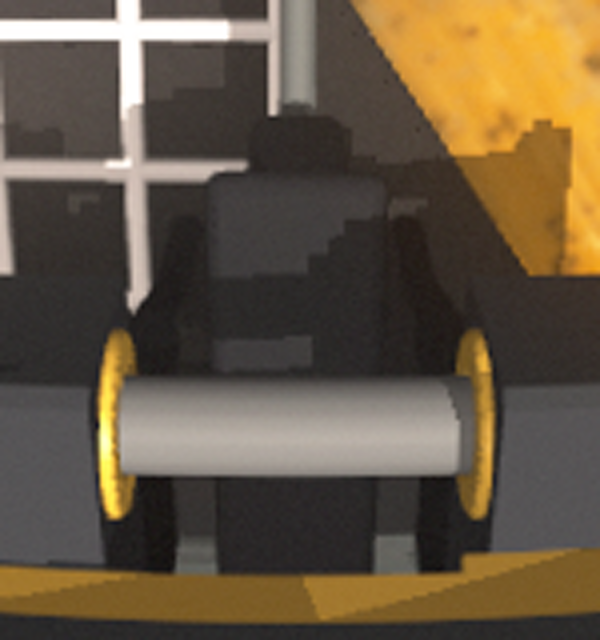

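```bash
python3 -m pendant '[[30,[0,0,0],[0,0,0]],[30,[0,0,0],[0,0,0]],[30,[0,0,0],[0,0,0]],[30,[-10,0,0],[0,0,0]],[30,[-20,0,0],[0,0,0]],[5,[-20,0,0],[0,0,0]],[5,[-20,0,0],[0,0,0]],[5,[-20,0,0],[0,0,0]],[5,[-20,0,0],[0,0,0]],[5,[-20,0,0],[0,0,0]]]' 50;  python3 -m pendant '[[5,[0,0,0],[0,0,0]],[5,[0,0,0],[0,0,0]],[5,[0,0,0],[0,0,0]]]' 50;python3 - <<'E'
from h import *
d=shot('wrist','w6'); cv2.imwrite('pics/w6z.png',cv2.resize(d['image'][170:330,180:330],None,fx=4,fy=4,interpolation=cv2.INTER_CUBIC))
E
```

```text
time_s: 9.8
tool_pos: [0.4972, 0.2506, 0.0664]
tool_rot: [26.3, 89.9, 21.9]
force: [0.7, 0.7, 3.2]
grip_width: 0.0186
time_s: 10.05
tool_pos: [0.4972, 0.2506, 0.0663]
tool_rot: [27.9, 89.9, 23.4]
force: [1.4, 0.1, 5.5]
grip_width: 0.0188
```

View pics/w6z.png

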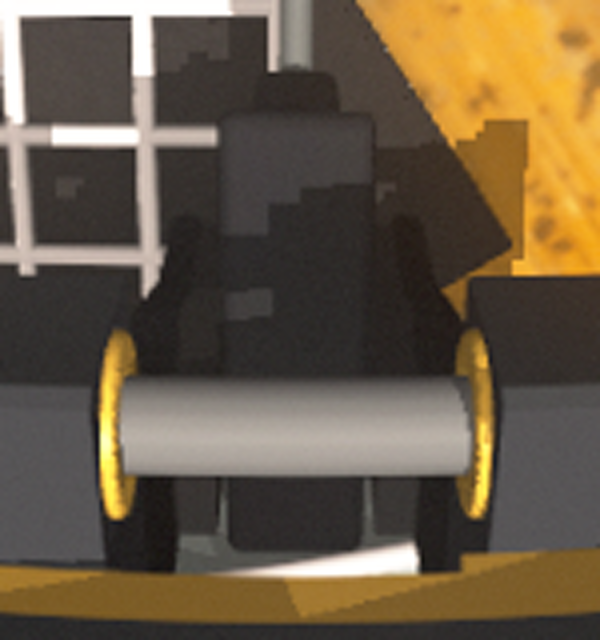

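```bash
python3 -m pendant '[[34,[0,0,0],[0,0,0]],[34,[0,0,0],[0,0,0]],[34,[0,0,0],[0,0,0]],[34,[0,0,0],[0,0,0]],[34,[10,0,0],[0,0,0]],[34,[20,0,0],[0,0,0]],[34,[25,0,0],[0,0,0]],[34,[29,0,0],[0,0,0]],[34,[29,0,0],[0,0,0]]]' 50;  python3 log.py; python3 -m pendant '[[5,[0,0,0],[0,0,0]],[5,[0,0,0],[0,0,0]],[5,[0,0,0],[0,0,0]],[5,[0,0,0],[0,0,0]],[5,[0,0,0],[0,0,0]],[5,[0,0,0],[0,0,0]],[5,[0,0,0],[0,0,0]]]' 50;python3 - <<'E'
from h import *
st()
d=shot('wrist','w7'); cv2.imwrite('pics/w7z.png',cv2.resize(d['image'][170:330,180:330],None,fx=4,fy=4,interpolation=cv2.INTER_CUBIC))
d=shot('side','s7');  cv2.imwrite('pics/s7z.png',cv2.resize(d['image'][180:260,230:310],None,fx=7,fy=7,interpolation=cv2.INTER_CUBIC))
E
```

```text
time_s: 10.85
tool_pos: [0.4956, 0.2499, 0.0354]
tool_rot: [-158.3, 89.8, -162.7]
force: [0.1, -0.2, 0.3]
grip_width: 0.0339
time_s: 11.43
tool_pos: [0.4967, 0.2502, 0.0369]
tool_rot: [-71.9, 90.0, -76.3]
force: [-0.1, -1.0, -1.1]
grip_width: 0.012
{'time_s': 11.4333, 'qpos': [10.9201, 22.8779, -47.4458, 106.2936, 19.4698, 59.2851, -48.8308], 'joint_velocities': [-0.0998, 0.0716, 0.0323, -0.0416, 0.0423, 0.0094, 0.0467], 'effort': [0.0006, -38.796, -8.726, -26.3393, -0.1005, 0.0605, 0.0013], 'tool_pos': [0.4967, 0.2502, 0.0369], 'tool_rot': [-71.9071, 89.9891, -76.3198], 'force': [-0.1257, -1.0388, -1.126], 'wrist_torque': [0.0148, -0.1669, -0.0], 'grip_width': 0.012}
```

View pics/w7z.png

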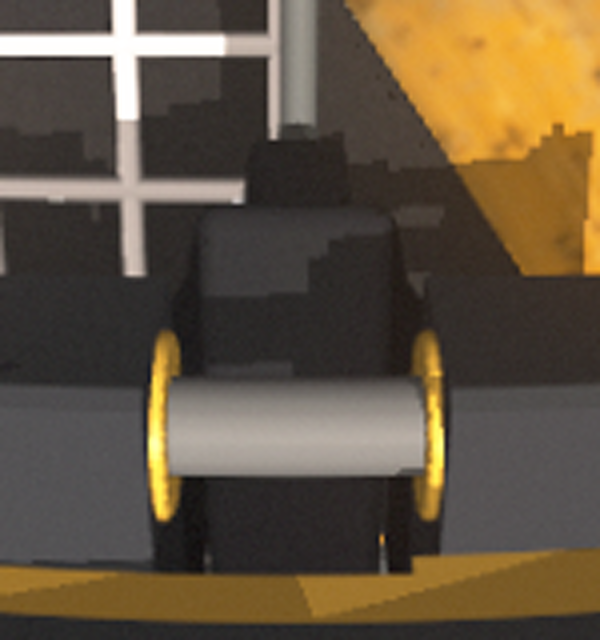

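View pics/s7z.png

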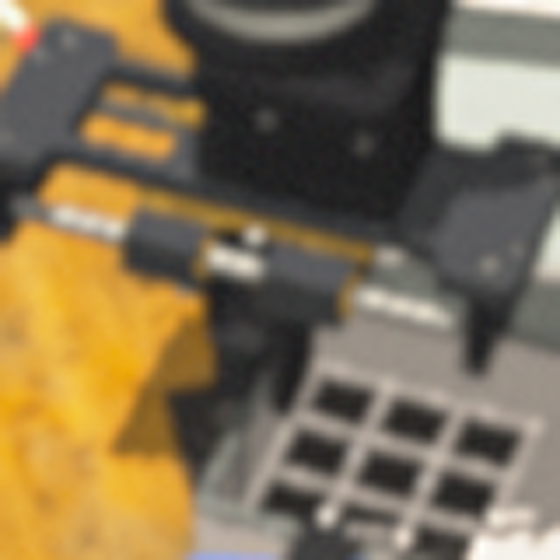

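```bash
python3 -m pendant '[[5,[-10,0,0],[0,0,0]],[5,[-25,0,0],[0,0,0]],[5,[-45,0,0],[0,0,0]],[5,[-70,0,0],[0,0,0]],[5,[-90,0,0],[0,0,0]],[5,[-100,0,0],[0,0,0]],[5,[-100,0,0],[0,0,0]],[5,[-100,0,0],[0,0,0]]]' 55;  python3 log.py; python3 - <<'E'
from h import *
d=shot('wrist','w8'); 
d=shot('side','s8');
go((.5365,.0828,.13),Rt(7.5))
E
```

```text
time_s: 12.2
tool_pos: [0.4967, 0.2501, 0.137]
tool_rot: [-27.4, 90.0, -31.9]
force: [0.3, 0.3, -2.4]
grip_width: 0.0114
shift [5.6, -163.2, 53.4] turn [-0.2079, -0.0021, 0.0011] rows 4.1 1.7
```

View pics/s8.png

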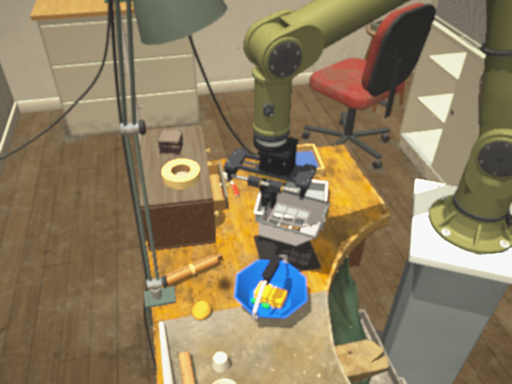

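View pics/w8.png

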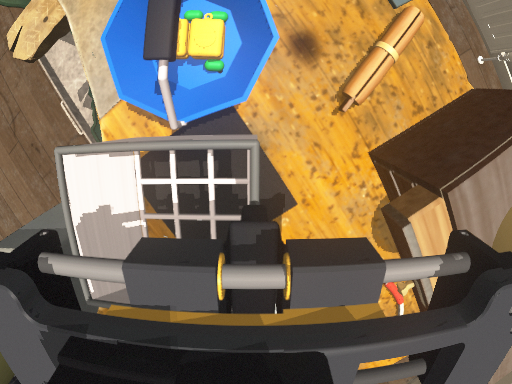

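```bash
python3 -m pendant '[[5,[-10,-20,8],[0,0,0]],[5,[-10,-50,18],[-0.06,0,0]],[5,[-10,-85,28],[-0.11,0,0]],[5,[-10,-120,40],[-0.16,0,0]],[5,[-10,-150,50],[-0.208,0,0]],[5,[-10,-163,53.4],[-0.208,0,0]],[5,[-10,-163,53.4],[-0.208,0,0]],[5,[-10,-163,53.4],[-0.208,0,0]]]';  python3 log.py; python3 - <<'E'
from h import *
for c in ['side','top']:
    d=shot(c,c+'9'); P=cloud(d)
    ms=models.masks_of(c,'mat_top')
    for m in ms[:1]:
            q=P[m['pixels']]; q=q[~np.isnan(q[:,0])]; q=q[q[:,2]<.012]
            (cx,cy),(w,h),a=cv2.minAreaRect((q[:,:2]*1000).astype(np.float32)); print(c,m['confidence'],len(q),round(cx,1),round(cy,1),round(w),round(h),round(a,1))
go((.5365,.0828,.038),Rt(7.5))
E
```

```text
time_s: 12.97
tool_pos: [0.5366, 0.0827, 0.1455]
tool_rot: [161.0, 89.8, 168.4]
force: [-0.4, 0.2, -2.0]
grip_width: 0.0115
side 0.58 1711 447.3 244.1 144 139 29.4
top 0.84 2019 451.2 245.3 140 140 28.3
shift [108.6, -2.8, -0.5] turn [0.003, -0.0006, -0.0006] rows 2.6 0.0
```

View pics/top9.png

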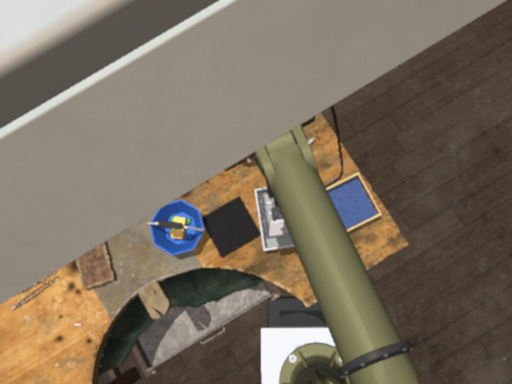

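View pics/side9.png

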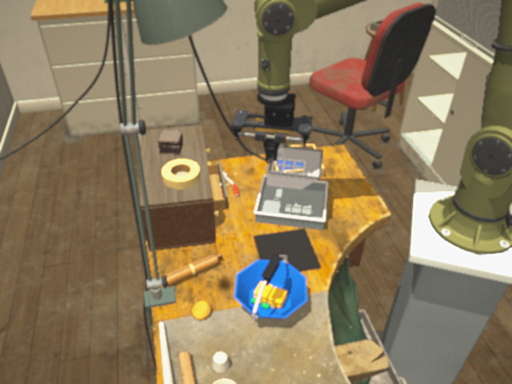

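```bash
python3 -m pendant '[[5,[25,-2,0],[0,0,0]],[5,[55,-2,0],[0,0,0]],[5,[80,-2,0],[0,0,0]],[5,[95,-2,0],[0,0,0]],[5,[102,-2,0],[0,0,0]],[5,[102,-2,0],[0,0,0]],[5,[102,-2,0],[0,0,0]]]'; python3 log.py; python3 -m pendant '[[5,[2,0,0],[0,0,0]],[5,[4,0,0],[0,0,0]],[5,[6,0,0],[0,0,0]],[5,[6,0,0],[0,0,0]]]'; python3 - <<'E'
from h import *
d=shot('side','side10'); cv2.imwrite('pics/s10z.png',cv2.resize(d['image'][120:260,210:370],None,fx=4.5,fy=4.5,interpolation=cv2.INTER_CUBIC))
go((.5365,.0828,.038),Rt(7.5))
E
```

```text
time_s: 13.75
tool_pos: [0.5379, 0.0827, 0.0455]
tool_rot: [37.9, 90.0, 45.5]
force: [-0.4, 0.6, -2.0]
grip_width: 0.0115
time_s: 14.08
tool_pos: [0.5379, 0.0816, 0.0392]
tool_rot: [-24.8, 90.0, -17.3]
force: [-0.7, -0.6, -1.8]
grip_width: 0.0115
shift [1.3, 1.4, -1.3] turn [-0.0002, 0.0007, 0.0002] rows 0.1 0.0
```

View pics/s10z.png

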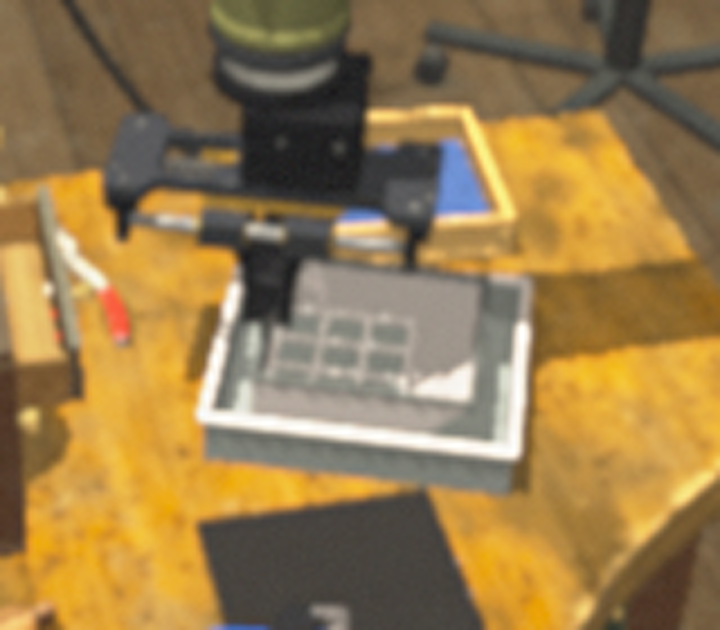

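```bash
python3 -m pendant '[[5,[1,0,0],[0,0,0]],[5,[2,0,0],[0,0,0]],[5,[3,0,0],[0,0,0]],[5,[3,0,0],[0,0,0]]]'; python3 log.py; 
```

```text
time_s: 14.47
tool_pos: [0.5391, 0.0812, 0.0375]
tool_rot: [-28.7, 89.8, -21.2]
force: [-0.4, -1.5, 8.9]
grip_width: 0.0112
```

```bash
python3 -m pendant '[[40,[0,0,0],[0,0,0]],[40,[0,0,0],[0,0,0]],[40,[0,0,0],[0,0,0]],[40,[0,0,0],[0,0,0]],[40,[0,0,0],[0,0,0]],[40,[-15,0,0],[0,0,0]],[40,[-50,0,0],[0,0,0]],[40,[-90,0,0],[0,0,0]],[60,[-130,0,0],[0,0,0]],[60,[-150,0,0],[0,0,0]]]'; python3 log.py;python3 -m pendant '[[60,[0,0,0],[0,0,0]],[60,[0,0,0],[0,0,0]]]'; python3 - <<'E'
from h import *
d=shot('side','side11'); P=cloud(d)
print('bbar',rect(P,(.537,.082),.05,.088,.12), rect(P,(.4475,.3993),.055,.107,.14))
go((.4475,.3993,.2),Rt(-8.5))
d=shot('top','top11'); P=cloud(d)
print(rect(P,(.4475,.3993),.055,.107,.14))
E
python3 fk.py
```

```text
time_s: 15.3
tool_pos: [0.5394, 0.0827, 0.1906]
tool_rot: [-5.3, 89.7, 2.3]
force: [1.3, 0.3, 0.5]
grip_width: 0.0467
time_s: 15.47
tool_pos: [0.5383, 0.0818, 0.1869]
tool_rot: [-20.0, 89.9, -12.5]
force: [0.0, -0.6, -0.0]
grip_width: 0.0567
bbar (137, 538.6, 79.8, 73, 19, -83.0, np.float64(0.1042)) (260, 446.3, 401.4, 73, 20, 82.1, np.float64(0.1197))
shift [-14.7, 326.8, -47.5] turn [0.2793, -0.0006, 0.0006] rows 7.9 2.2
(173, 449.1, 401.0, 68, 20, 81.0, np.float64(0.1176))
0.0004832722820536768 (-1, -1, -1, -1) [ 1.754e-01  4.599e-01  5.121e-01  3.002e-01  3.190e-02 -3.670e-02
 -3.100e-03  1.800e+02 -4.800e-03]
[[21.1 12.2  1.6  0.  -0.  -0. ]
 [ 7.1 10.6  0.  -0.  -0.  -0. ]
 [ 6.9 10.6  0.   0.  -0.  -0. ]
 [ 0.8 -1.2 -0.4  0.  -0.  -0. ]
 [ 1.6 -3.5 -0.6  0.   0.  -0. ]
 [ 1.2 -2.9 -0.5 -0.  -0.  -0. ]
 [ 0.2 -1.3 -0.1  0.  -0.  -0. ]
 [ 0.1 -0.7  0.  -0.  -0.  -0. ]
 [ 0.1 -0.6  0.  -0.  -0.   0. ]
 [ 0.  -0.4  0.1  0.  -0.  -0. ]
 [ 0.1 -0.   0.2  0.  -0.   0. ]
 [ 0.7 -2.4 -0.4  0.  -0.  -0. ]
 [ 0.6 -1.2 -0.2 -0.  -0.  -0. ]
 [ 0.2  0.8  0.2 -0.   0.  -0. ]
 [-0.   1.2  0.3 -0.  -0.  -0. ]
 [-0.1 -1.8 -0.3 -0.   0.  -0. ]]
```

View pics/side11.png

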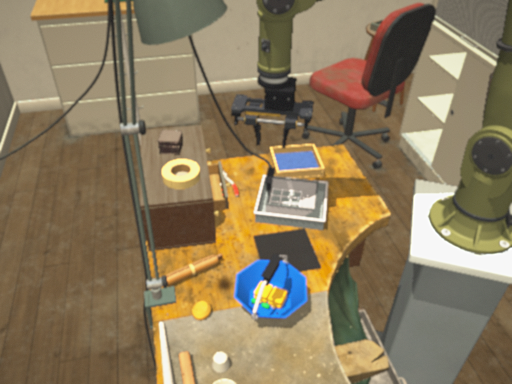

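```bash
cat > fk2.py <<'E'
from fk import *
S=(-1,-1,-1,-1)
def frames(q):
    M1=Rz(-q[0]);M2=M1@Ry(q[1]);M3=M2@Rz(-q[2]);M4=M3@Ry(q[3]);M5=M4@Rz(-q[4]);M6=M5@Ry(q[5]);M7=M6@Rz(-q[6]+180)
    return [np.eye(3),M1,M3,M4,M6,M7]   # offsets
def lin(lam=1e-3):
    D=data(); A=np.vstack([np.hstack(frames(q)) for q,t,M in D]); b=np.concatenate([t for q,t,M in D])
    v0=np.zeros(18); v0[2]=.175; v0[8]=.46; v0[11]=.512; v0[14]=.30
    w=np.ones(18)
    dv=np.linalg.solve(A.T@A+lam*np.diag(w),A.T@(b-A@v0))
    v=v0+dv; return v,(A@v-b).reshape(-1,3)
def fkin(q,v):
    F=frames(q); return np.hstack(F)@v, toolM(F[-1])
if __name__=='__main__':
    v,r=lin(); print(v.reshape(6,3).round(4)); print((r*1000).round(1)); np.save('v.npy',v)
E
python3 fk2.py
```

```text
[[-1.000e-03 -1.000e-04  1.767e-01]
 [ 1.100e-03 -1.430e-02  1.700e-03]
 [ 4.000e-04 -5.100e-03  4.665e-01]
 [-5.000e-04 -5.100e-03  5.131e-01]
 [ 1.600e-03 -6.000e-04  3.033e-01]
 [ 6.000e-04  2.000e-04  3.300e-03]]
[[ 0.1  0.  -0. ]
 [-0.  -0.  -0. ]
 [-0.1 -0.  -0. ]
 [-0.   0.   0. ]
 [ 0.  -0.   0. ]
 [ 0.3  0.   0. ]
 [-0.2 -0.   0. ]
 [-0.  -0.   0. ]
 [-0.  -0.   0. ]
 [-0.   0.   0. ]
 [ 0.1  0.1  0. ]
 [-0.1 -0.   0. ]
 [ 0.3 -0.   0. ]
 [ 0.1  0.  -0. ]
 [-0.1  0.1 -0. ]
 [-0.3 -0.   0. ]]
```

```bash
cat > sim.py <<'E'
from fk2 import *
v=np.load('v.npy')
lo=np.array([-163.93,-17.29,-79.2,3.27,-89.18,5.43,-154.24]);hi=np.array([163.93,119.83,71.16,140.29,269.18,117.66,154.24])
def jac(q):
    J=np.zeros((6,7)); p0,M0=fkin(q,v)
    for i in range(7):
        dq=np.array(q,float); dq[i]+=.01; p,M=fkin(dq,v)
        J[:3,i]=(p-p0)/np.radians(.01); J[3:,i]=R.from_matrix(M@M0.T).as_rotvec()/np.radians(.01)
    return J
def track(q,p,M,n=40,lam=1e-4):
    q=np.array(q,float); p0,M0=fkin(q,v); w=R.from_matrix(M0.T@M).as_rotvec()
    mx=0
    for k in range(1,n+1):
        pt_=p0+(np.array(p)-p0)*k/n; Mt=M0@R.from_rotvec(w*k/n).as_matrix()
        for it in range(3):
            pc,Mc=fkin(q,v); e=np.r_[pt_-pc,R.from_matrix(Mt@Mc.T).as_rotvec()]
            J=jac(q); dq=J.T@np.linalg.solve(J@J.T+lam*np.eye(6),e); q=q+np.degrees(dq); q=np.clip(q,lo,hi)
    pc,Mc=fkin(q,v)
    return q,np.linalg.norm(p-pc)*1000,np.degrees(np.linalg.norm(R.from_matrix(M@Mc.T).as_rotvec()))
E
python3 - <<'E'
from sim import *
D=data()
for i in range(1,len(D)):
    q,e,a=track(D[i-1][0],D[i][1],D[i][2],20); print(i,np.array(D[i][0]).round(0),q.round(0),round(e,1),round(a,1))
E
```

```text
1 [ 47.   5. -24.  93.   2.  82. -12.] [ 46.   5. -23.  93.   2.  82. -12.] 0.0 0.0
2 [ 47.   5. -24.  93.   2.  82. -12.] [ 47.   5. -24.  93.   2.  82. -12.] 0.0 0.0
3 [ 24.   5. -47.  97.   4.  80. -29.] [ 23.   5. -47.  97.   4.  80. -29.] 0.0 0.0
4 [ 19.   4. -51.  97.   3.  80. -38.] [ 19.   4. -51.  97.   3.  80. -38.] 0.0 0.0
5 [ 16.  13. -51.  96.  10.  76. -42.] [ 15.  13. -50.  96.  10.  76. -42.] 0.0 0.0
6 [ 13.  20. -49. 104.  17.  63. -47.] [ 12.  20. -49. 104.  17.  63. -47.] 0.0 0.0
7 [ 12.  21. -48. 105.  18.  61. -48.] [ 12.  21. -48. 105.  18.  61. -48.] 0.0 0.0
8 [ 12.  22. -48. 106.  18.  61. -48.] [ 12.  22. -48. 106.  18.  61. -48.] 0.0 0.0
9 [ 11.  22. -48. 106.  19.  60. -48.] [ 11.  22. -48. 106.  19.  60. -48.] 0.0 0.0
10 [ 11.  23. -47. 106.  19.  59. -49.] [ 11.  23. -47. 106.  19.  59. -49.] 0.0 0.0
11 [ 14.  16. -51. 101.  13.  69. -44.] [ 14.  16. -50. 101.  13.  69. -44.] 0.0 0.0
12 [ 31.  13. -48. 102.  10.  70. -12.] [ 31.  13. -48. 102.  10.  70. -12.] 0.0 0.0
13 [ 28.  20. -46. 108.  16.  59. -17.] [ 28.  20. -46. 108.  16.  59. -17.] 0.0 0.0
14 [ 28.  21. -45. 108.  17.  58. -17.] [ 28.  21. -45. 108.  17.  58. -17.] 0.0 0.0
15 [ 32.  11. -49.  99.   8.  74. -10.] [ 32.  11. -48.  99.   8.  74. -10.] 0.0 0.0
```

```bash
cat > plan1.py <<'E'
from sim import *
from h import Rt
import sys
D=data(); q0=D[-1][0]
q,e,a=track(q0,(.48,.3,.2),Rt(-4)); q,e,a=track(q,(.448,.4005,.2),Rt(-8.5)); print('above tub',q.round(0),e,a)
q,e,a=track(q,(.448,.4005,.054),Rt(-8.5)); print('grasp',q.round(0),round(e,1),round(a,1))
q,e,a=track(q,(.448,.4005,.17),Rt(-8.5)); qg=q; print('lift',q.round(0),round(e,1),round(a,1))
def pour(q,d,zaz,sgn,x=.494,yc=.0745,lipz=.11,K=.084,H=.053,off=.035,ths=(0,30,60,80,95,105)):
    # d=-1: pour to -y
    for th in ths:
        s,c=np.sin(np.radians(th)),np.cos(np.radians(th))
        lip=np.array([x,yc-d*off,lipz]); bar=lip+np.array([0,d*(H*s-K*c),H*c+K*s])
        u=np.array([0,-d*s,-c]); tcp=bar+.046*u
        M=Rt(zaz,sgn*th)
        if th==ths[0]:
            # travel with yaw in 3 legs
            q,e,a=track(q,tcp+[0,0,.03],M,60)
        q,e,a=track(q,tcp,M,20); print('  th',th,'tcp',tcp.round(3),q.round(0),round(e,1),round(a,1), 'X',M[:,0].round(2))
        if e>2: break
    return q
if __name__=='__main__':
  for d,zaz,sgn in [(-1,90,-1),(-1,-90,1),(1,90,1),(1,-90,-1)]:
    print(d,zaz,sgn); pour(qg,d,zaz,sgn)
E
python3 plan1.py
```

```text
above tub [ -1.  20. -54.  90.  17.  78. -65.] 4.6825172149515e-08 9.483388003710164e-10
grasp [ -5.  28. -50.  99.  24.  64. -70.] 0.0 0.0
lift [ -2.  22. -53.  92.  18.  75. -66.] 0.0 0.0
-1 90 -1
  th 0 tcp [0.494 0.194 0.117] [ 38.  23. -73. 105.  24.  69.  47.] 0.0 0.0 X [ 0.  0. -1.]
  th 30 tcp [0.494 0.179 0.158] [ 65.  19. -79. 110. -12.  60.  82.] 6.0 0.6 X [ 0.    0.5  -0.87]
-1 -90 1
  th 0 tcp [0.494 0.194 0.117] [  10.   11.  -38.  106.    7.   66. -120.] 0.0 0.0 X [ 0.  0. -1.]
  th 30 tcp [0.494 0.179 0.158] [ 28.   6. -35. 110. -30.  64. -84.] 0.0 0.0 X [-0.    0.5  -0.87]
  th 60 tcp [0.494 0.145 0.186] [ 40.  14. -32. 113. -54.  76. -58.] 0.0 0.0 X [-0.    0.87 -0.5 ]
  th 80 tcp [0.494 0.117 0.194] [ 45.  25. -31. 113. -63.  86. -46.] 0.0 0.0 X [-0.    0.98 -0.17]
  th 95 tcp [0.494 0.095 0.193] [ 48.  35. -32. 113. -66.  93. -40.] 0.0 0.0 X [-0.    1.    0.09]
  th 105 tcp [0.494 0.081 0.189] [ 49.  42. -32. 112. -68.  98. -37.] 0.0 0.0 X [-0.    0.97  0.26]
1 90 1
  th 0 tcp [ 0.494 -0.045  0.117] [ 53.   9. -54. 110.   8.  65.  86.] 0.0 0.0 X [ 0.  0. -1.]
  th 30 tcp [ 0.494 -0.03   0.158] [ 34.  11. -55. 108.  37.  80.  57.] 0.0 0.0 X [-0.   -0.5  -0.87]
  th 60 tcp [0.494 0.004 0.186] [ 11.  25. -50. 106.  60. 108.  37.] 0.0 0.0 X [-0.   -0.87 -0.5 ]
  th 80 tcp [0.494 0.032 0.194] [ -9.  32. -34. 104.  66. 118.  33.] 12.4 2.3 X [-0.   -0.98 -0.17]
1 -90 -1
  th 0 tcp [ 0.494 -0.045  0.117] [ 31.   6. -31. 110.   3.  65. -90.] 0.0 0.0 X [ 0.  0. -1.]
  th 30 tcp [ 0.494 -0.03   0.158] [  17.    8.  -36.  109.   34.   78. -120.] 0.0 0.0 X [ 0.   -0.5  -0.87]
  th 60 tcp [0.494 0.004 0.186] [   0.   21.  -37.  106.   56.  103. -140.] 0.0 0.0 X [ 0.   -0.87 -0.5 ]
  th 80 tcp [0.494 0.032 0.194] [ -11.   32.  -31.  104.   65.  118. -147.] 6.6 1.2 X [ 0.   -0.98 -0.17]
```

```bash
python3 -m pendant '[[60,[-15,327,-47.5],[0.279,0,0]],[60,[-15,327,-47.5],[0.279,0,0]],[60,[-15,327,-47.5],[0.279,0,0]],[60,[-15,327,-47.5],[0.279,0,0]],[60,[-15,327,-47.5],[0.279,0,0]],[60,[-15,327,-47.5],[0.279,0,0]],[60,[-15,327,-47.5],[0.279,0,0]],[60,[-15,327,-47.5],[0.279,0,0]],[60,[-15,327,-47.5],[0.279,0,0]],[60,[-15,327,-47.5],[0.279,0,0]]]'; python3 log.py; python3 -m pendant '[[50,[0,0,0],[0,0,0]],[50,[0,0,0],[0,0,0]],[50,[0,0,0],[0,0,0]]]'; python3 - <<'E'
from h import *
d=shot('wrist','w12'); P=fcloud(d); print(rect(P,(.4477,.401),.05,.105,.125))
d=shot('side','s12'); P=cloud(d); print(rect(P,(.4477,.401),.055,.107,.125))
go((.4477,.401,.054),Rt(-8.5))
E
```

```text
time_s: 16.4
tool_pos: [0.4439, 0.4031, 0.1991]
tool_rot: [-177.4, 89.8, 174.6]
force: [-0.1, -0.1, -1.1]
grip_width: 0.0602
time_s: 16.65
tool_pos: [0.4491, 0.3973, 0.2]
tool_rot: [-95.6, 89.9, -104.3]
force: [-0.1, 0.2, 0.1]
grip_width: 0.0518
(1627, 446.2, 401.6, 68, 20, 81.6, np.float64(0.1177))
(256, 446.5, 399.7, 69, 20, 82.9, np.float64(0.1198))
shift [146.6, 3.1, -1.8] turn [-0.0027, 0.0003, 0.001] rows 3.5 0.0
```

View pics/w12.png

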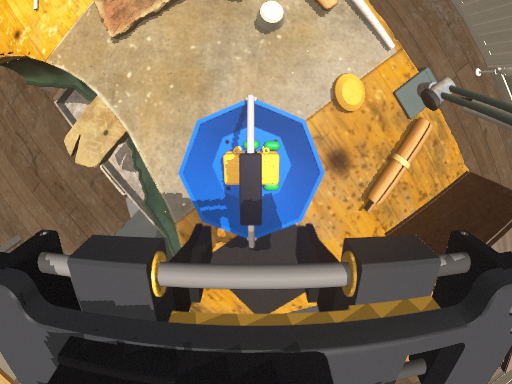

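View pics/s12.png

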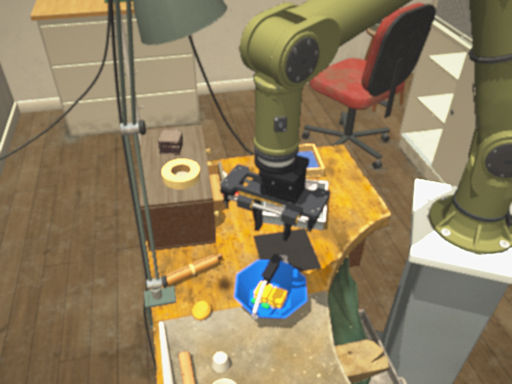

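```bash
python3 -m pendant '[[45,[35,3,-2.7],[0,0,0]],[45,[70,3,-2.7],[0,0,0]],[45,[100,3,-2.7],[0,0,0]],[45,[125,3,-2.7],[0,0,0]],[45,[140,3,-2.7],[0,0,0]],[45,[147,3,-2.7],[0,0,0]],[45,[147,3,-2.7],[0,0,0]],[45,[147,3,-2.7],[0,0,0]]]'; python3 log.py; python3 -m pendant '[[5,[0,0,0],[0,0,0]],[5,[0,0,0],[0,0,0]],[5,[0,0,0],[0,0,0]],[5,[0,0,0],[0,0,0]],[5,[0,0,0],[0,0,0]],[5,[0,0,0],[0,0,0]],[5,[0,0,0],[0,0,0]],[5,[0,0,0],[0,0,0]]]' 58; python3 - <<'E'
from h import *
st()
d=shot('wrist','w13'); d=shot('side','s13')
E
```

```text
time_s: 17.42
tool_pos: [0.4463, 0.4035, 0.055]
tool_rot: [53.3, 89.9, 44.8]
force: [-0.7, 0.2, -0.0]
grip_width: 0.0449
time_s: 18.08
tool_pos: [0.4462, 0.4029, 0.054]
tool_rot: [-0.9, 90.0, -9.4]
force: [2.3, -0.6, -1.3]
grip_width: 0.0112
{'time_s': 18.0833, 'qpos': [-4.2057, 28.4426, -50.6248, 99.1054, 24.2139, 64.0427, -70.8084], 'joint_velocities': [-0.1131, 0.0369, -0.1146, -0.0423, -0.1509, 0.0099, -0.0838], 'effort': [-0.6986, -42.6766, -12.0488, -25.6738, -0.4907, 0.1286, -0.0076], 'tool_pos': [0.4462, 0.4029, 0.054], 'tool_rot': [-0.8518, 89.9573, -9.3526], 'force': [2.2836, -0.5822, -1.2843], 'wrist_torque': [-0.0942, -0.4006, -0.0036], 'grip_width': 0.0112}
```

View pics/w13.png

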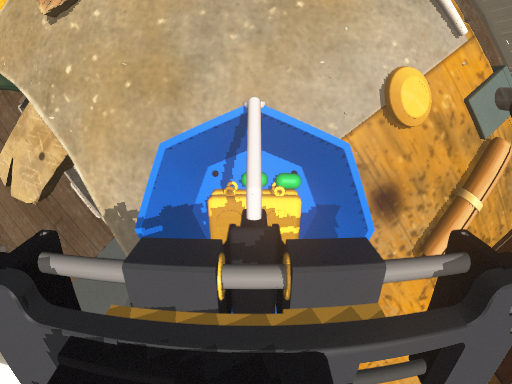

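```bash
python3 -m pendant '[[5,[-8,0,0],[0,0,0]],[5,[-22,0,0],[0,0,0]],[5,[-40,0,0],[0,0,0]],[5,[-60,0,0],[0,0,0]],[5,[-80,0,0],[0,0,0]],[5,[-100,0,0],[0,0,0]],[5,[-115,0,0],[0,0,0]],[5,[-122,0,0],[0,0,0]],[5,[-122,0,0],[0,0,0]],[5,[-122,0,0],[0,0,0]]]'; python3 log.py; python3 - <<'E'
from h import *
st()
d=shot('side','s14')
go((.494,.194,.165),Rt(-90))
E
```

```text
time_s: 19.02
tool_pos: [0.4452, 0.4029, 0.1758]
tool_rot: [-96.4, 90.0, -104.8]
force: [-0.2, -0.5, -3.5]
grip_width: 0.0115
{'time_s': 19.0167, 'qpos': [-1.0542, 21.7273, -54.3701, 91.9192, 18.0956, 75.7444, -66.4726], 'joint_velocities': [-0.1575, 0.8942, 0.6866, 1.3382, 0.1743, -0.1565, -0.1005], 'effort': [-0.1088, -41.3493, -10.4333, -32.2318, -0.0719, -0.0983, 0.0088], 'tool_pos': [0.4452, 0.4029, 0.1758], 'tool_rot': [-96.3854, 89.9756, -104.8477], 'force': [-0.2163, -0.5023, -3.5499], 'wrist_torque': [-0.0961, -0.001, -0.013], 'grip_width': 0.0115}
shift [10.2, -199.0, 79.2] turn [1.423, 0.0002, 0.0019] rows 5.1 11.4
```

View pics/s14.png

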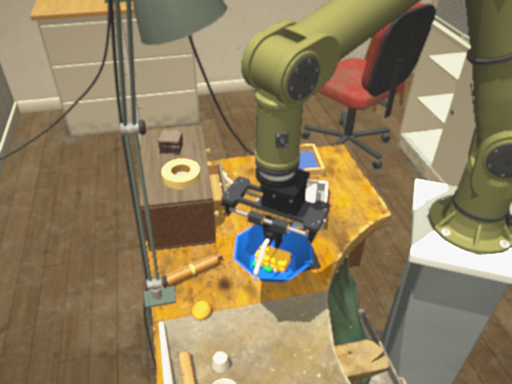

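```bash
python3 -m pendant '[[5,[0,-8,3],[0.05,0,0]],[5,[1,-18,7],[0.12,0,0]],[5,[2,-28,11],[0.2,0,0]],[5,[3,-40,16],[0.28,0,0]],[5,[3,-51,20],[0.36,0,0]],[5,[4,-62,25],[0.44,0,0]],[5,[4,-74,29],[0.53,0,0]],[5,[5,-85,34],[0.61,0,0]],[5,[5,-95,38],[0.69,0,0]],[5,[5,-100,40],[0.72,0,0]]]'; python3 log.py; python3 - <<'E'
from h import *
st()
go((.494,.194,.165),Rt(-90))
E
```

```text
time_s: 19.9
tool_pos: [0.4702, 0.2958, 0.1693]
tool_rot: [-82.9, 89.8, -132.9]
force: [-0.1, -0.5, -3.7]
grip_width: 0.0114
{'time_s': 19.9, 'qpos': [6.3586, 13.3307, -46.8667, 98.6541, 10.1818, 72.5951, -92.8375], 'joint_velocities': [3.839, -3.7273, 2.9849, 2.3233, -3.9694, -1.2774, -8.6186], 'effort': [-1.041, -35.7072, -6.3562, -32.1135, -0.136, -0.0531, -0.1553], 'tool_pos': [0.4702, 0.2958, 0.1693], 'tool_rot': [-82.9315, 89.811, -132.935], 'force': [-0.0663, -0.5488, -3.6895], 'wrist_torque': [0.0007, -0.0876, 0.0067], 'grip_width': 0.0114}
shift [4.5, -47.2, 93.3] turn [0.6981, 0.0015, 0.003] rows 2.5 5.6
```

```bash
python3 -m pendant '[[5,[0,-5,10],[0.07,0,0]],[5,[1,-10,20],[0.15,0,0]],[5,[2,-16,30],[0.23,0,0]],[5,[3,-21,41],[0.31,0,0]],[5,[3,-26,52],[0.39,0,0]],[5,[4,-31,63],[0.47,0,0]],[5,[4,-37,73],[0.55,0,0]],[5,[4,-42,83],[0.62,0,0]],[5,[4,-46,91],[0.68,0,0]],[5,[4,-47,93],[0.7,0,0]]]'; python3 -m pendant '[[5,[0,0,0],[0,0,0]],[5,[0,0,0],[0,0,0]]]'; python3 log.py; python3 - <<'E'
from h import *
st()
go((.494,.194,.165),Rt(-90))
d=shot('side','s15');d=shot('top','t15')
P=cloud(d); print('bbar top',rect(P,(.538,.08),.05,.088,.12))
E
```

```text
time_s: 20.73
tool_pos: [0.4945, 0.195, 0.1658]
tool_rot: [-48.6, 89.9, -138.6]
force: [-0.3, -0.1, -3.0]
grip_width: 0.0116
time_s: 20.9
tool_pos: [0.494, 0.1978, 0.1665]
tool_rot: [-115.6, 89.9, 154.7]
force: [-0.1, -0.5, -4.2]
grip_width: 0.0112
{'time_s': 20.9, 'qpos': [11.6625, 8.625, -39.2942, 102.2753, 5.7053, 71.156, -118.8557], 'joint_velocities': [-0.3877, -0.0799, -0.5585, -0.2922, -0.1618, -0.0024, -0.1257], 'effort': [0.6031, -33.5977, -2.4268, -31.8732, 0.134, -0.0481, -0.0279], 'tool_pos': [0.494, 0.1978, 0.1665], 'tool_rot': [-115.6324, 89.9354, 154.6766], 'force': [-0.1114, -0.5168, -4.1904], 'wrist_torque': [0.0414, 0.0024, -0.0262], 'grip_width': 0.0112}
shift [1.5, -0.1, 3.8] turn [0.0054, -0.0005, 0.001] rows 0.1 0.0
bbar top (151, 541.4, 77.7, 61, 20, -82.2, np.float64(0.1024))
```

View pics/s15.png

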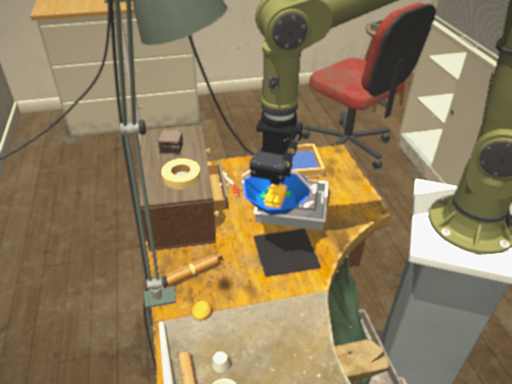

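View pics/t15.png

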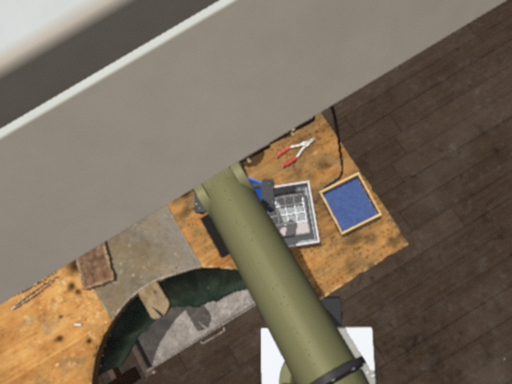

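```bash
cat > wp.py <<'E'
from h import *
def way(poses):
    o=telemetry.get_obs(); M0=R.from_euler('xyz',o['tool_rot'],degrees=True).as_matrix()
    out=[]
    for p,M in poses:
        s=M0.T@(np.array(p)-o['tool_pos'])*1000; w=R.from_matrix(M0.T@M).as_rotvec()
        out.append([s.round(0).tolist(),w.round(3).tolist()])
    for a in out: print(a)
def pourpose(th,lip,d,zaz,sgn,K=.084,H=.053,off=.046):
    s,c=np.sin(np.radians(th)),np.cos(np.radians(th))
    bar=np.array(lip)+np.array([0,d*(H*s-K*c),H*c+K*s]); u=np.array([0,-d*s,-c])
    return bar+off*u, Rt(zaz,sgn*th)
E
python3 - <<'E'
from wp import *
way([pourpose(t,(.4955,.108,z),-1,-90,1) for t,z in [(5,.155),(10,.15),(15,.146),(20,.142),(25,.138),(30,.134),(35,.13),(40,.125),(45,.12),(50,.118)]])
E
```

```text
[[-3.0, 1.0, 7.0], [0.006, 0.087, 0.001]]
[[-5.0, 1.0, 9.0], [0.006, 0.174, 0.001]]
[[-8.0, 1.0, 11.0], [0.006, 0.261, 0.001]]
[[-11.0, 1.0, 14.0], [0.006, 0.349, 0.001]]
[[-13.0, 1.0, 17.0], [0.006, 0.436, 0.002]]
[[-15.0, 1.0, 21.0], [0.005, 0.523, 0.002]]
[[-17.0, 1.0, 25.0], [0.005, 0.61, 0.002]]
[[-18.0, 1.0, 30.0], [0.005, 0.698, 0.002]]
[[-18.0, 1.0, 36.0], [0.005, 0.785, 0.003]]
[[-20.0, 1.0, 41.0], [0.005, 0.872, 0.003]]
```

```bash
python3 -m pendant '[[5,[-3,1,7],[0,0.06,0]],[5,[-5,1,9],[0,0.15,0]],[5,[-8,1,11],[0,0.25,0]],[5,[-11,1,14],[0,0.34,0]],[5,[-13,1,17],[0,0.43,0]],[5,[-15,1,21],[0,0.52,0]],[5,[-17,1,25],[0,0.61,0]],[5,[-18,1,30],[0,0.7,0]],[5,[-18,1,36],[0,0.785,0]],[5,[-18,1,36],[0,0.785,0]]]'; python3 log.py; python3 - <<'E'
from wp import *
st()
d=shot('side','s16'); shot('wrist','w16')
way([pourpose(t,(.4955,.108,z),-1,-90,1) for t,z in [(50,.118),(55,.116),(60,.115),(65,.115),(70,.115),(75,.115),(80,.115),(85,.115),(90,.115),(95,.115)]])
E
```

```text
time_s: 21.83
tool_pos: [0.4959, 0.1559, 0.1816]
tool_rot: [-179.7, 45.1, 90.0]
force: [-0.7, -1.6, -5.0]
grip_width: 0.0116
{'time_s': 21.8333, 'qpos': [36.5298, 10.0865, -28.9341, 111.6489, -41.9684, 72.3097, -64.7096], 'joint_velocities': [-2.3656, -2.382, -3.2938, -1.1167, 3.3597, -1.2696, -7.2475], 'effort': [-1.7358, -33.9939, -5.4424, -29.6295, -5.4483, 2.5814, 0.944], 'tool_pos': [0.4959, 0.1559, 0.1816], 'tool_rot': [-179.7089, 45.0593, 89.9749], 'force': [-0.7098, -1.6106, -5.0204], 'wrist_torque': [-1.8422, 0.0189, -0.0154], 'grip_width': 0.0116}
[[-5.0, -0.0, 1.0], [0.001, 0.09, 0.002]]
[[-10.0, -0.0, 4.0], [0.0, 0.177, 0.002]]
[[-17.0, -0.0, 7.0], [0.0, 0.264, 0.002]]
[[-23.0, -0.0, 9.0], [0.0, 0.351, 0.002]]
[[-30.0, -0.0, 13.0], [0.0, 0.439, 0.002]]
[[-36.0, -0.0, 17.0], [0.0, 0.526, 0.003]]
[[-42.0, -0.0, 21.0], [-0.0, 0.613, 0.003]]
[[-47.0, -0.0, 26.0], [-0.0, 0.7, 0.003]]
[[-52.0, -0.0, 32.0], [-0.0, 0.788, 0.003]]
[[-57.0, -0.0, 37.0], [-0.0, 0.875, 0.003]]
```

View pics/s16.png

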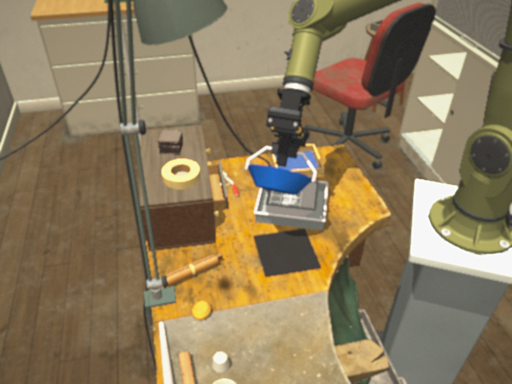

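View pics/w16.png

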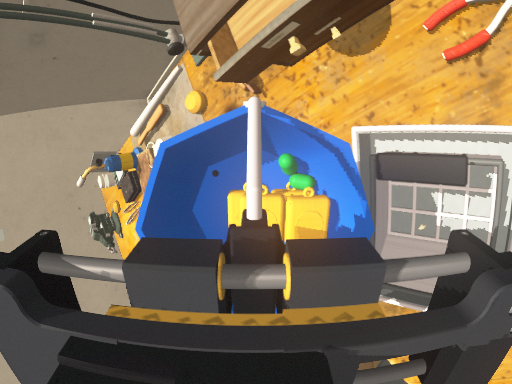

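```bash
python3 - <<'E'
from wp import *
d=optics.read_camera('wrist'); P=fcloud(d)
for rc in [(236,368),(225,365),(200,362),(150,345),(105,255),(150,165),(160,430),(170,380),(135,360)]: print(rc,P[rc].round(3))
d=optics.read_camera('side'); P=cloud(d); b=d['image'].astype(int); m=(b[...,0]>110)&(b[...,2]<70)&(b[...,1]<110); q=P[m]; q=q[(q[:,2]>.09)]; print(len(q),q[np.nanargmin(q[:,2])],np.nanmin(q,0),np.nanmax(q,0))
E
```

```text
(236, 368) [0.489 0.109 0.123]
(225, 365) [0.497 0.112 0.124]
(200, 362) [0.516 0.115 0.128]
(150, 345) [0.549 0.126 0.139]
(105, 255) [0.575 0.151 0.193]
(150, 165) [0.549 0.207 0.218]
(160, 430) [0.546 0.078 0.102]
(170, 380) [0.532 0.114 0.101]
(135, 360) [0.549 0.163 0.035]
1064 [0.51403338 0.20460501 0.15878898] [0.41639951 0.13224512 0.15878898] [0.56577107 0.23527503 0.23596533]
```

```bash
python3 -m pendant '[[5,[-3,0,1],[0,0.05,0]],[5,[-8,0,3],[0,0.13,0]],[5,[-14,0,6],[0,0.22,0]],[5,[-20,0,8],[0,0.31,0]],[5,[-27,0,11],[0,0.4,0]],[5,[-33,0,15],[0,0.48,0]],[5,[-38,0,18],[0,0.55,0]],[5,[-42,0,21],[0,0.613,0]],[5,[-47,0,26],[0,0.7,0]],[5,[-47,0,26],[0,0.7,0]]]'; python3 log.py; python3 - <<'E'
from wp import *
st()
d=shot('side','s17'); shot('wrist','w17')
way([pourpose(t,(.4955,.108,z),-1,-90,1) for t,z in [(90,.115),(95,.115),(100,.115),(105,.115)]])
E
```

```text
time_s: 22.87
tool_pos: [0.4963, 0.1085, 0.1965]
tool_rot: [-179.7, 4.8, 90.1]
force: [-0.6, 0.5, -4.3]
grip_width: 0.0118
{'time_s': 22.8667, 'qpos': [48.2793, 36.6936, -26.6252, 108.9815, -56.7966, 90.8576, -39.9093], 'joint_velocities': [-0.9936, -5.4949, -1.3322, 0.787, 0.4816, -1.0731, -2.9261], 'effort': [-1.182, -47.4776, -12.3966, -18.6237, -4.8379, 5.4585, 0.4688], 'tool_pos': [0.4963, 0.1085, 0.1965], 'tool_rot': [-179.733, 4.8493, 90.1046], 'force': [-0.5619, 0.4782, -4.2972], 'wrist_torque': [-2.0831, 0.0812, 0.1015], 'grip_width': 0.0118}
[[-9.0, -1.0, 2.0], [0.0, 0.088, 0.004]]
[[-16.0, -1.0, 3.0], [0.0, 0.175, 0.004]]
[[-23.0, -1.0, 5.0], [0.0, 0.262, 0.004]]
[[-30.0, -1.0, 8.0], [-0.0, 0.35, 0.004]]
```

View pics/s17.png

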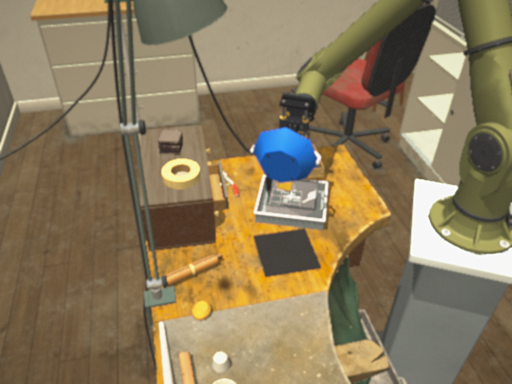

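View pics/w17.png

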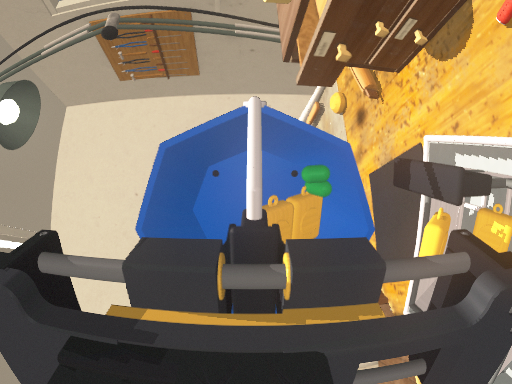

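```bash
python3 -m pendant '[[5,[-5,0,1],[0,0.05,0]],[5,[-9,0,2],[0,0.09,0]],[5,[-13,0,2],[0,0.135,0]],[5,[-16,0,3],[0,0.175,0]],[5,[-20,0,4],[0,0.22,0]],[5,[-23,0,5],[0,0.262,0]],[5,[-23,0,5],[0,0.262,0]],[5,[-23,0,5],[0,0.262,0]],[5,[-23,0,5],[0,0.262,0]],[5,[-23,0,5],[0,0.262,0]]]'; python3 log.py; python3 - <<'E'
from wp import *
st()
d=shot('side','s18'); shot('wrist','w18')
E
```

```text
time_s: 23.8
tool_pos: [0.4963, 0.0865, 0.1981]
tool_rot: [179.8, -9.9, 90.3]
force: [0.1, -0.2, -2.2]
grip_width: 0.0115
{'time_s': 23.8, 'qpos': [50.269, 48.5757, -27.1654, 105.9523, -58.6965, 98.1058, -34.8266], 'joint_velocities': [0.3354, 0.5302, 0.3984, 0.1812, 0.0735, 0.056, 0.1753], 'effort': [-0.0144, -50.6865, -12.9659, -12.1149, -3.295, 4.7571, 0.0643], 'tool_pos': [0.4963, 0.0865, 0.1981], 'tool_rot': [179.8404, -9.948, 90.2591], 'force': [0.1338, -0.1854, -2.175], 'wrist_torque': [-1.6459, 0.0092, -0.0235], 'grip_width': 0.0115}
```

View pics/w18.png

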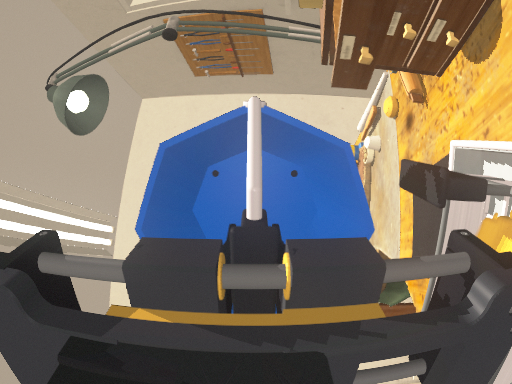

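```bash
python3 - <<'E'
from wp import *
way([pourpose(t,(.4955,.108,z),-1,-90,1) for t,z in [(94,.12),(88,.125),(82,.13),(76,.135),(70,.14),(64,.145),(58,.15),(52,.155),(46,.16),(40,.16)]])
E
```

```text
[[10.0, -1.0, -4.0], [0.001, -0.104, 0.004]]
[[19.0, -1.0, -8.0], [0.002, -0.209, 0.004]]
[[29.0, -0.0, -12.0], [0.002, -0.314, 0.004]]
[[38.0, -0.0, -14.0], [0.002, -0.419, 0.004]]
[[47.0, -0.0, -16.0], [0.002, -0.523, 0.003]]
[[56.0, -0.0, -16.0], [0.002, -0.628, 0.003]]
[[64.0, -0.0, -16.0], [0.003, -0.733, 0.003]]
[[72.0, -0.0, -16.0], [0.003, -0.838, 0.003]]
[[79.0, -0.0, -14.0], [0.003, -0.942, 0.003]]
[[84.0, -0.0, -7.0], [0.003, -1.047, 0.003]]
```

```bash
python3 -m pendant '[[5,[10,0,-4],[0,-0.1,0]],[5,[19,0,-8],[0,-0.209,0]],[5,[29,0,-12],[0,-0.314,0]],[5,[38,0,-14],[0,-0.419,0]],[5,[47,0,-16],[0,-0.523,0]],[5,[56,0,-16],[0,-0.628,0]],[5,[64,0,-16],[0,-0.733,0]],[5,[72,0,-16],[0,-0.838,0]],[5,[79,0,-14],[0,-0.942,0]],[5,[84,0,-7],[0,-1.047,0]]]'; python3 log.py; python3 - <<'E'
from wp import *
shot('wrist','w19');d=shot('side','s19')
way([pourpose(t,(.4955,y,z),-1,-90,1) for t,y,z in [(32,.118,.165),(24,.128,.17),(16,.138,.17),(8,.145,.17),(0,.155,.17)]])
E
```

```text
time_s: 24.73
tool_pos: [0.4955, 0.1682, 0.2202]
tool_rot: [179.7, 50.2, 90.0]
force: [0.2, 1.7, -3.6]
grip_width: 0.0114
[[13.0, 1.0, -5.0], [0.014, -0.139, 0.003]]
[[27.0, 2.0, -15.0], [0.015, -0.278, 0.002]]
[[45.0, 2.0, -19.0], [0.015, -0.418, 0.001]]
[[60.0, 2.0, -20.0], [0.015, -0.557, 0.0]]
[[76.0, 2.0, -22.0], [0.015, -0.697, -0.001]]
```

View pics/w19.png

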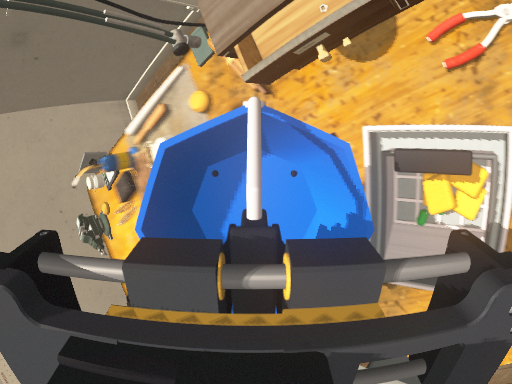

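View pics/s19.png

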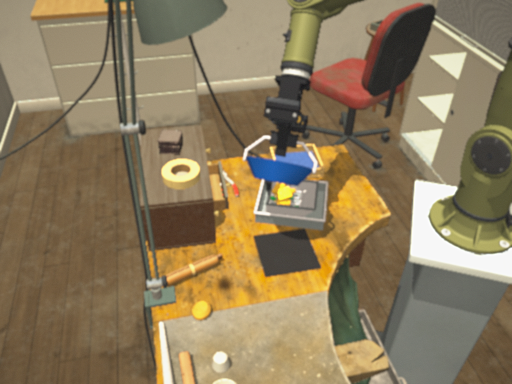

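```bash
python3 -m pendant '[[5,[7,1,-3],[0,-0.08,0]],[5,[15,2,-6],[0,-0.16,0]],[5,[27,2,-14],[0,-0.278,0]],[5,[38,2,-17],[0,-0.36,0]],[5,[48,2,-19],[0.01,-0.45,0]],[5,[58,2,-20],[0.015,-0.54,0]],[5,[68,2,-21],[0.015,-0.62,0]],[5,[76,2,-22],[0.015,-0.697,0]],[5,[76,2,-22],[0.015,-0.697,0]],[5,[76,2,-22],[0.015,-0.697,0]]]'; python3 log.py; python3 - <<'E'
from wp import *
st(); go((.446,.402,.17),Rt(-20)); shot('wrist','w20')
E
```

```text
time_s: 25.67
tool_pos: [0.4952, 0.2347, 0.1731]
tool_rot: [-110.7, 89.4, 158.9]
force: [0.4, -0.5, -2.1]
grip_width: 0.0113
{'time_s': 25.6667, 'qpos': [9.7598, 11.3297, -41.8975, 99.2881, 7.3676, 72.7518, -124.2124], 'joint_velocities': [2.6115, -1.3455, 2.4729, 0.2632, 0.3927, -0.4548, 0.5227], 'effort': [-1.6779, -34.5012, -5.377, -31.4919, -0.0963, -0.0815, -0.1607], 'tool_pos': [0.4952, 0.2347, 0.1731], 'tool_rot': [-110.6925, 89.3663, 158.9178], 'force': [0.3772, -0.5346, -2.1088], 'wrist_torque': [-0.038, -0.0616, 0.0441], 'grip_width': 0.0113}
shift [4.3, -50.3, -167.0] turn [-1.2285, -0.0098, 0.0066] rows 4.2 9.8
```

View pics/w20.png

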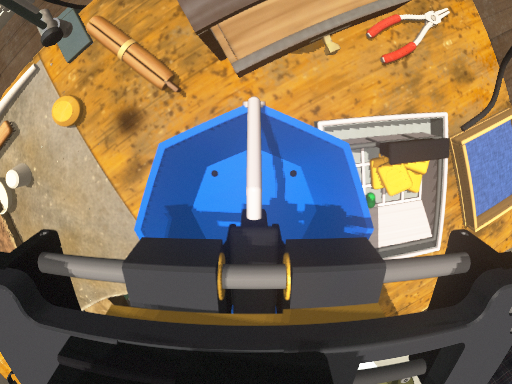

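```bash
python3 -m pendant '[[5,[0,-4,-12],[-0.1,-0.01,0.006]],[5,[0,-9,-30],[-0.22,-0.01,0.006]],[5,[0,-15,-50],[-0.34,-0.01,0.006]],[5,[0,-20,-68],[-0.46,-0.01,0.006]],[5,[0,-26,-86],[-0.58,-0.01,0.006]],[5,[0,-31,-104],[-0.7,-0.01,0.006]],[5,[0,-37,-122],[-0.82,-0.01,0.006]],[5,[0,-42,-140],[-0.94,-0.01,0.006]],[5,[0,-48,-158],[-1.06,-0.01,0.006]],[5,[0,-50,-167],[-1.18,-0.01,0.006]]]'; python3 -m pendant '[[5,[0,0,0],[-0.03,0,0]],[5,[0,0,0],[-0.05,0,0]],[5,[0,0,0],[-0.05,0,0]]]';  python3 log.py; python3 - <<'E'
from wp import *
st(); go((.446,.402,.056),Rt(-20)); 
E
```

```text
time_s: 26.55
tool_pos: [0.449, 0.4004, 0.175]
tool_rot: [-4.7, 89.8, -27.4]
force: [-0.7, 0.5, -2.8]
grip_width: 0.0119
time_s: 26.8
tool_pos: [0.4506, 0.3982, 0.1747]
tool_rot: [-20.6, 89.7, -40.9]
force: [1.1, -0.5, -1.3]
grip_width: 0.0115
{'time_s': 26.8, 'qpos': [-0.0737, 22.1351, -55.1342, 91.9227, 18.9057, 75.7841, -78.2991], 'joint_velocities': [-0.2085, -0.2497, 0.2695, -0.0799, 0.1699, -0.1614, -2.0864], 'effort': [-0.6444, -39.6237, -10.6277, -30.4706, -0.0897, -0.0816, 0.2267], 'tool_pos': [0.4506, 0.3982, 0.1747], 'tool_rot': [-20.5834, 89.7017, -40.9432], 'force': [1.1199, -0.5011, -1.3098], 'wrist_torque': [-0.1008, -0.1069, -0.0324], 'grip_width': 0.0115}
shift [118.6, 2.2, -6.2] turn [-0.0063, 0.0049, 0.0018] rows 2.8 0.1
```

```bash
python3 -m pendant '[[5,[25,2,-6],[0,0.005,0]],[5,[55,2,-6],[0,0.005,0]],[5,[85,2,-6],[0,0.005,0]],[5,[105,2,-6],[0,0.005,0]],[5,[114,2,-6],[0,0.005,0]],[5,[118,2,-6],[0,0.005,0]],[5,[118,2,-6],[0,0.005,0]]]'; python3 -m pendant '[[5,[1,0,0],[0,0,0]],[5,[2,0,0],[0,0,0]],[5,[3,0,0],[0,0,0]],[5,[3,0,0],[0,0,0]]]'
```

```text
time_s: 27.38
tool_pos: [0.4456, 0.4035, 0.057]
tool_rot: [-91.7, 90.0, -112.0]
force: [-0.0, 0.6, -2.0]
grip_width: 0.0113
time_s: 27.72
tool_pos: [0.4454, 0.4048, 0.0549]
tool_rot: [40.4, 89.9, 20.2]
force: [0.2, 0.4, -2.7]
grip_width: 0.0116
```

```bash
python3 -m pendant '[[5,[1,0,0],[0,0,0]],[5,[2,0,0],[0,0,0]],[5,[3,0,0],[0,0,0]],[5,[3,0,0],[0,0,0]]]'
```

```text
time_s: 28.05
tool_pos: [0.4458, 0.4055, 0.0537]
tool_rot: [37.0, 89.8, 16.9]
force: [-2.7, -3.1, 11.5]
grip_width: 0.0116
```

```bash
python3 -m pendant '[[40,[-1,0,0],[0,0,0]],[40,[-2,0,0],[0,0,0]],[40,[-2,0,0],[0,0,0]],[40,[-2,0,0],[0,0,0]],[40,[-2,0,0],[0,0,0]],[40,[-20,0,0],[0,0,0]],[40,[-55,0,0],[0,0,0]],[40,[-95,0,0],[0,0,0]],[50,[-135,0,0],[0,0,0]],[50,[-150,0,0],[0,0,0]]]'; python3 -m pendant '[[50,[0,0,0],[0,0,0]],[50,[0,0,0],[0,0,0]]]';python3 log.py; python3 - <<'E'
from wp import *
st(); shot('wrist','w21'); d=shot('side','s21'); P=cloud(d)
print(rect(P,(.54,.079),.05,.088,.115)); go((.54,.08,.2),Rt(7.5))
E
```

```text
time_s: 28.88
tool_pos: [0.4462, 0.4068, 0.2068]
tool_rot: [60.4, 89.6, 40.3]
force: [0.4, 0.8, 1.0]
grip_width: 0.0459
time_s: 29.05
tool_pos: [0.4453, 0.4048, 0.2018]
tool_rot: [38.6, 89.9, 18.5]
force: [0.3, 0.1, -1.0]
grip_width: 0.0494
{'time_s': 29.05, 'qpos': [-0.1201, 21.1734, -55.9969, 89.8362, 17.8568, 78.4254, -78.0749], 'joint_velocities': [-0.2203, 1.6089, 1.0512, 2.5979, 0.2752, -0.1788, -0.0734], 'effort': [-0.1615, -39.5778, -10.076, -31.4276, -0.0776, -0.0978, 0.0125], 'tool_pos': [0.4453, 0.4048, 0.2018], 'tool_rot': [38.617, 89.9001, 18.4522], 'force': [0.2829, 0.0858, -1.011], 'wrist_torque': [-0.0726, -0.0805, -0.0044], 'grip_width': 0.0494}
None
shift [0.0, -270.9, 201.2] turn [-0.4829, -0.0014, 0.0021] rows 8.1 3.9
```

View pics/s21.png

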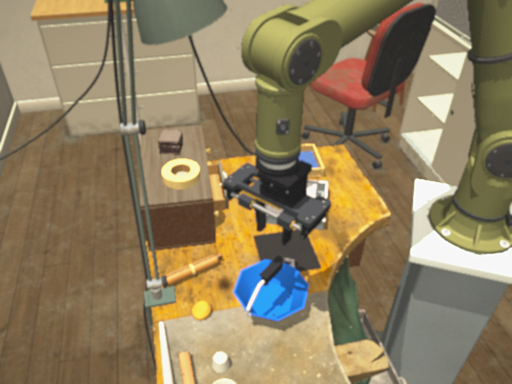

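View pics/w21.png

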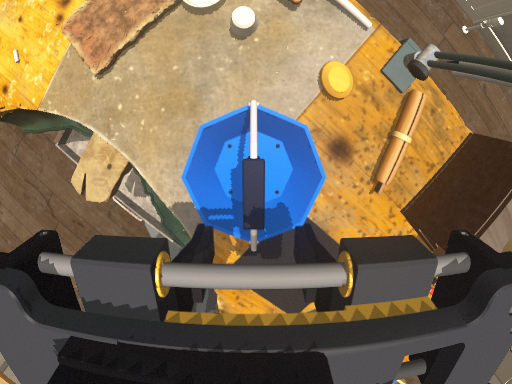

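```bash
cat > plan2.py <<'E'
from sim import *
from h import Rt
D=data(); q0=D[-1][0]
bp=np.array([.54,.08])
q,e,a=track(q0,(.54,.08,.2),Rt(7.5)); q,e,a=track(q,(.54,.08,.038),Rt(7.5)); print('grasp',q.round(0),round(e,1),round(a,1))
q,e,a=track(q,(.54,.08,.1),Rt(7.5)); qg=q
tc=np.array([.509,-.113])
def pose(th,phi,L):
    d=np.array([np.cos(np.radians(phi)),np.sin(np.radians(phi)),0]); z=np.array([0,0,1.]); s,c=np.sin(np.radians(th)),np.cos(np.radians(th))
    xb=-d*c+z*s; zb=z*c+d*s
    return L+.128*xb+.034*zb-.046*zb, Rt(phi+180,-th)
if __name__=='__main__':
  for phi in range(-180,180,20):
    d=np.array([np.cos(np.radians(phi)),np.sin(np.radians(phi))]); L=np.r_[tc-.03*d,.085]
    q=qg.copy(); q,e,a=track(q,(.54,.0,.19),Rt(7.5))
    p,M=pose(0,phi,L); q,e,a=track(q,p+[0,0,.05],M,60); es=[e]
    for th in (0,15,30,45,60,75,85,90):
        p,M=pose(th,phi,L); q,e,a=track(q,p,M,15); es.append(e)
    print(phi,q.round(0),np.round(es,0))
E
python3 plan2.py
```

```text
grasp [ 32.  22. -50. 108.  20.  59. -19.] 0.0 0.0
-180 [  82.  -17.  -64.  140.  188.   64. -154.] [   0.    0.    0.    0.    0.   33.  109. 1112.  183.]
-160 [117. 115. -79. 139. -89.   5. 154.] [  0.   0.   0.   0.  58.   0.  71. 125.  47.]
-140 [106.  44. -76. 128. -73.  49. 140.] [ 0.  0.  0.  0. 26. 10.  1.  0.  0.]
-120 [100.  58. -77. 116. -42.  57. 118.] [0. 0. 0. 0. 9. 5. 0. 0. 0.]
-100 [ 91.  65. -77. 103. -27.  74. 108.] [0. 0. 0. 0. 2. 0. 0. 0. 0.]
-80 [ 76.  60. -66.  92. -29.  96. 112.] [0. 0. 0. 0. 0. 0. 0. 0. 0.]
-60 [ 58.  54. -49.  83. -31. 117. 121.] [0. 0. 0. 0. 0. 0. 0. 0. 0.]
-40 [ 58.  73. -74.  75. -13. 118. 103.] [ 0.  0.  0.  0.  0.  0. 30. 50. 50.]
-20 [ 45.  69. -63.  65.  -9. 118. 115.] [  0.   0.   0.   0.   0.  18.  92. 139. 152.]
0 [-133.  -17.   71.  110.   11.  118.  154.] [ 20.  31.  23. 138. 216. 276. 342. 385. 405.]
20 [ -38.   68.   67.   80.   15.  118. -111.] [ 0.  0.  0.  0.  0.  0. 41. 47. 37.]
40 [ -30.   46.   33.   87.   37.  118. -131.] [ 0.  0.  0.  0.  0.  0. 28. 24. 13.]
60 [ -14.   36.    2.   97.   58.  118. -141.] [ 0.  0.  0.  0.  0.  0.  7. 13.  8.]
80 [   5.   32.  -27.  108.   77.  118. -143.] [0. 0. 0. 0. 0. 0. 0. 0. 3.]
100 [   7.   24.  -31.  120.   89.  107. -142.] [0. 0. 0. 0. 0. 0. 0. 0. 0.]
120 [  14.   16.  -36.  132.  103.   93. -144.] [0. 0. 0. 0. 0. 0. 0. 0. 0.]
140 [  27.    7.  -43.  140.  122.   75. -150.] [ 0.  0.  0.  0.  0.  0.  0.  4. 19.]
160 [  -5.   -4.    4.  140.  154.   59. -154.] [  0.   0.   0.   0.   0.   0.  22.  99. 128.]
```

```bash
python3 -m pendant '[[50,[0,-271,201],[-0.483,0,0]],[50,[0,-271,201],[-0.483,0,0]],[50,[0,-271,201],[-0.483,0,0]],[50,[0,-271,201],[-0.483,0,0]],[50,[0,-271,201],[-0.483,0,0]],[50,[0,-271,201],[-0.483,0,0]],[50,[0,-271,201],[-0.483,0,0]],[50,[0,-271,201],[-0.483,0,0]],[50,[0,-271,201],[-0.483,0,0]],[50,[0,-271,201],[-0.483,0,0]]]'; python3 -m pendant '[[45,[0,0,0],[0,0,0]],[45,[0,0,0],[0,0,0]],[45,[0,0,0],[0,0,0]]]';python3 log.py; python3 - <<'E'
from wp import *
st(); d=shot('wrist','w22'); P=fcloud(d); print(rect(P,(.54,.079),.05,.09,.112))
d=shot('side','s22'); P=cloud(d)
print(rect(P,(.54,.079),.05,.09,.112)); go((.54,.08,.038),Rt(7.5))
E
```

```text
time_s: 29.98
tool_pos: [0.5411, 0.0723, 0.1987]
tool_rot: [-147.4, 89.8, -140.5]
force: [-0.3, -0.0, -0.6]
grip_width: 0.0503
time_s: 30.23
tool_pos: [0.5394, 0.0828, 0.2005]
tool_rot: [146.4, 89.9, 154.1]
force: [-0.3, 0.8, 0.4]
grip_width: 0.0458
{'time_s': 30.2333, 'qpos': [39.0117, 12.4335, -56.7698, 97.4964, 10.6479, 75.9073, -12.0727], 'joint_velocities': [-0.4289, -0.3005, -0.1163, -0.3417, 0.2399, -0.0397, 0.1161], 'effort': [0.7435, -28.5924, -4.9962, -30.3818, -0.0031, 0.0348, -0.0033], 'tool_pos': [0.5394, 0.0828, 0.2005], 'tool_rot': [146.3729, 89.9244, 154.0632], 'force': [-0.3455, 0.8347, 0.3535], 'wrist_torque': [-0.0332, -0.1584, -0.05], 'grip_width': 0.0458}
(1408, 538.8, 81.7, 68, 19, -83.0, np.float64(0.1017))
(134, 538.3, 80.2, 69, 19, -83.3, np.float64(0.1041))
shift [163.0, -2.7, -0.0] turn [0.0034, -0.0003, -0.0002] rows 3.9 0.0
```

View pics/w22.png

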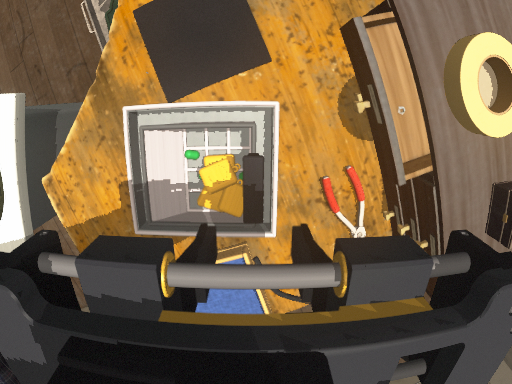

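View pics/s22.png

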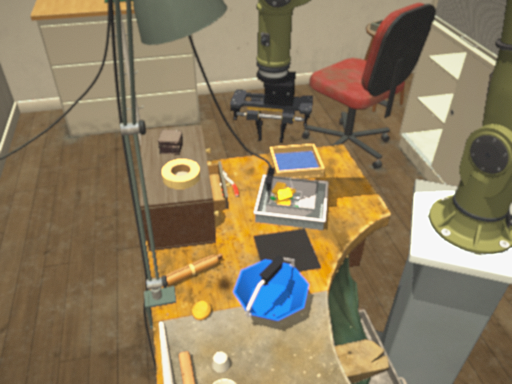

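```bash
python3 -m pendant '[[32,[35,-2,-1],[0,0,0]],[32,[70,-2,-1],[0,0,0]],[32,[100,-2,-1],[0,0,0]],[32,[130,-2,-1],[0,0,0]],[32,[148,-2,-1],[0,0,0]],[32,[157,-2,-1],[0,0,0]],[32,[162,-2,-1],[0,0,0]],[32,[162,-2,-1],[0,0,0]]]';python3 log.py; python3 -m pendant '[[5,[0,0,0],[0,0,0]],[5,[0,0,0],[0,0,0]],[5,[0,0,0],[0,0,0]],[5,[0,0,0],[0,0,0]],[5,[0,0,0],[0,0,0]],[5,[0,0,0],[0,0,0]]]' 60; python3 - <<'E'
from wp import *
st(); d=shot('wrist','w23');
E
```

```text
time_s: 31.0
tool_pos: [0.5396, 0.0795, 0.0392]
tool_rot: [73.7, 90.0, 81.3]
force: [-0.2, -0.3, 0.9]
grip_width: 0.0321
time_s: 31.5
tool_pos: [0.5404, 0.0789, 0.0402]
tool_rot: [-13.0, 89.9, -5.5]
force: [-1.4, 0.3, 6.8]
grip_width: 0.0175
{'time_s': 31.5, 'qpos': [33.4997, 22.7761, -52.0882, 107.5331, 20.7863, 59.6039, -19.6378], 'joint_velocities': [-0.0159, 0.1168, 0.0992, -0.1181, -0.0161, -0.1075, -0.0828], 'effort': [0.1569, -33.9732, -8.1358, -23.9477, 0.0835, -0.2123, 0.007], 'tool_pos': [0.5404, 0.0789, 0.0402], 'tool_rot': [-12.988, 89.8906, -5.473], 'force': [-1.3935, 0.3295, 6.7761], 'wrist_torque': [0.0973, 0.0883, -0.0162], 'grip_width': 0.0175}
```

View pics/w23.png

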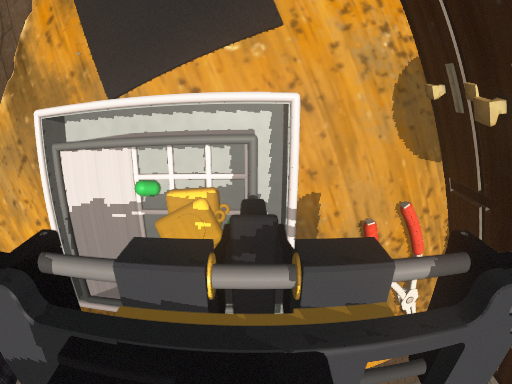

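```bash
python3 -m pendant '[[32,[0,0,0],[0,0,0]],[32,[0,0,0],[0,0,0]],[32,[0,0,0],[0,0,0]],[32,[3,1,-1],[0,0,0]],[32,[5,1,-1],[0,0,0]],[5,[5,1,-1],[0,0,0]],[5,[5,1,-1],[0,0,0]],[5,[5,1,-1],[0,0,0]],[5,[5,1,-1],[0,0,0]],[5,[5,1,-1],[0,0,0]]]' 60; python3 -m pendant '[[5,[0,0,0],[0,0,0]],[5,[0,0,0],[0,0,0]],[5,[0,0,0],[0,0,0]]]'
```

```text
time_s: 32.38
tool_pos: [0.5387, 0.0797, 0.0342]
tool_rot: [1.6, 90.0, 9.1]
force: [1.4, -0.4, -1.3]
grip_width: 0.0115
time_s: 32.63
tool_pos: [0.5386, 0.0796, 0.0342]
tool_rot: [-13.5, 90.0, -6.0]
force: [1.2, 0.1, -0.8]
grip_width: 0.0115
```

```bash
python3 -m pendant '[[5,[-6,0,0],[0,0,0]],[5,[-14,0,-2],[0,0,0]],[5,[-24,0,-5],[0,0,0]],[5,[-33,0,-8],[0,0,0]],[5,[-38,0,-10],[0,0,0]],[5,[-38,0,-10],[0,0,0]],[5,[-38,0,-10],[0,0,0]]]' 60; python3 log.py; python3 - <<'E'
from wp import *
st(); d=shot('wrist','w24');
E
```

```text
time_s: 33.22
tool_pos: [0.5288, 0.0779, 0.0728]
tool_rot: [-42.5, 89.9, -35.0]
force: [0.6, -0.8, -3.1]
grip_width: 0.0116
{'time_s': 33.2167, 'qpos': [36.1562, 18.7812, -54.1986, 107.5166, 17.2415, 62.2709, -17.2438], 'joint_velocities': [-0.391, 1.1232, 0.6792, 0.3869, 0.2904, -0.1423, -0.1565], 'effort': [-0.0521, -34.3305, -8.4159, -28.4715, -0.1324, 0.1316, 0.0164], 'tool_pos': [0.5288, 0.0779, 0.0728], 'tool_rot': [-42.4855, 89.906, -34.9856], 'force': [0.5763, -0.7656, -3.1357], 'wrist_torque': [0.0138, -0.1956, 0.0226], 'grip_width': 0.0116}
```

View pics/w24.png

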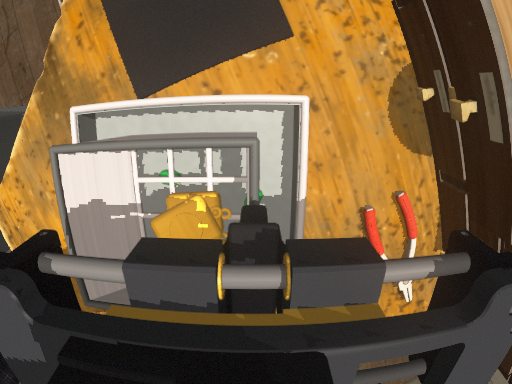

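```bash
python3 -m pendant '[[5,[6,0,0],[0,0,0]],[5,[6,10,0],[0,0,0]],[5,[6,-10,0],[0,0,0]],[5,[6,10,0],[0,0,0]],[5,[6,-10,0],[0,0,0]],[5,[6,10,0],[0,0,0]],[5,[6,-10,0],[0,0,0]],[5,[6,10,0],[0,0,0]],[5,[6,-10,0],[0,0,0]],[5,[6,0,0],[0,0,0]]]' 60;python3 -m pendant '[[5,[0,0,12],[0,0,0]],[5,[0,0,-12],[0,0,0]],[5,[0,0,12],[0,0,0]],[5,[0,0,-12],[0,0,0]],[5,[0,0,12],[0,0,0]],[5,[0,0,-12],[0,0,0]],[5,[0,0,12],[0,0,0]],[5,[0,0,-12],[0,0,0]],[5,[0,0,0],[0,0,0]],[5,[0,0,0],[0,0,0]]]'; python3 - <<'E'
from wp import *
st(); d=shot('wrist','w25'); d=shot('side','s25'); cv2.imwrite('pics/s25z.png',cv2.resize(d['image'][130:250,220:360],None,fx=5,fy=5,interpolation=cv2.INTER_CUBIC))
E
```

```text
time_s: 34.1
tool_pos: [0.5288, 0.0746, 0.0652]
tool_rot: [-118.8, 89.8, -111.5]
force: [0.4, -2.7, -3.3]
grip_width: 0.0113
time_s: 34.93
tool_pos: [0.5281, 0.0793, 0.0646]
tool_rot: [133.8, 89.9, 141.4]
force: [0.8, 0.0, -1.6]
grip_width: 0.0113
{'time_s': 34.9333, 'qpos': [36.1782, 19.7496, -54.4997, 107.833, 18.0847, 61.6952, -17.9307], 'joint_velocities': [0.4333, -1.8077, -0.0814, -1.3784, -0.92, -0.2043, 1.1929], 'effort': [-0.6109, -33.0204, -8.8517, -25.2569, -0.2554, 0.641, -0.0854], 'tool_pos': [0.5281, 0.0793, 0.0646], 'tool_rot': [133.7984, 89.8704, 141.3545], 'force': [0.7691, 0.0205, -1.6366], 'wrist_torque': [-0.0247, -0.3624, -0.0147], 'grip_width': 0.0113}
```

View pics/w25.png

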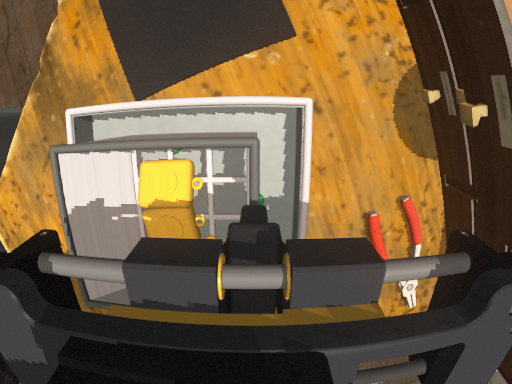

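View pics/s25z.png

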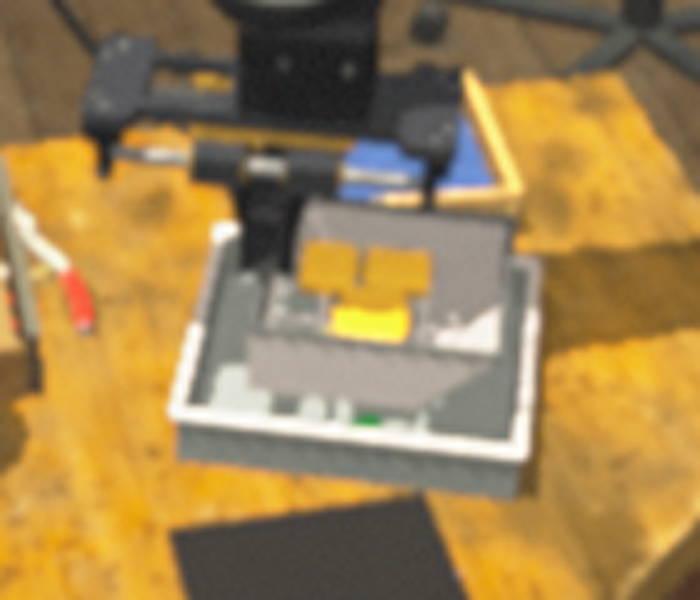

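```bash
python3 -m pendant '[[5,[0,10,8],[0,0,0]],[5,[-8,-10,-10],[0,0,0]],[5,[0,10,12],[0,0,0]],[5,[-8,-10,-12],[0,0,0]],[5,[0,10,-12],[0,0,0]],[5,[-8,-10,12],[0,0,0]],[5,[0,10,-12],[0,0,0]],[5,[-8,-10,12],[0,0,0]],[5,[0,0,0],[0,0,0]],[5,[0,0,0],[0,0,0]]]';python3 -m pendant '[[5,[0,10,0],[0,0.06,0]],[5,[0,-10,0],[0,-0.08,0]],[5,[0,10,0],[0,0.08,0]],[5,[0,-10,0],[0,-0.08,0]],[5,[0,10,0],[0,0.08,0]],[5,[0,-10,0],[0,-0.08,0]],[5,[0,10,0],[0,0.08,0]],[5,[0,-5,0],[0,0,0]],[5,[0,0,0],[0,0,0]],[5,[0,0,0],[0,0,0]]]'; python3 - <<'E'
from wp import *
st(); d=shot('wrist','w26'); d=shot('side','s26'); cv2.imwrite('pics/s26z.png',cv2.resize(d['image'][130:250,220:360],None,fx=5,fy=5,interpolation=cv2.INTER_CUBIC))
d=shot('top','t26')
for c in ('side','wrist','top'):
    for n in ('pill_1_center','casting_1_center'): print(c,n,[(round(m['confidence'],2),round(m['centre'][0]*384),round(m['centre'][1]*512)) for m in models.landmark_of(c,n)])
E
```

```text
time_s: 35.87
tool_pos: [0.5263, 0.0792, 0.065]
tool_rot: [169.8, 89.8, 177.3]
force: [-1.5, 1.5, -2.6]
grip_width: 0.0114
time_s: 36.7
tool_pos: [0.5292, 0.0797, 0.0662]
tool_rot: [80.1, 89.9, 87.6]
force: [0.8, 0.7, -0.9]
grip_width: 0.0113
{'time_s': 36.7, 'qpos': [38.2557, 20.7121, -57.2078, 107.6632, 19.5072, 62.1393, -19.058], 'joint_velocities': [-0.2238, -6.5241, -0.3824, -3.5994, 0.0012, 0.2189, 0.5198], 'effort': [1.0437, -28.7424, -7.5659, -24.3623, 0.0044, 0.4576, -0.0047], 'tool_pos': [0.5292, 0.0797, 0.0662], 'tool_rot': [80.1151, 89.8668, 87.6295], 'force': [0.7585, 0.7278, -0.859], 'wrist_torque': [0.0763, -0.3525, -0.0112], 'grip_width': 0.0113}
side pill_1_center []
side casting_1_center [(0.68, 190, 296)]
wrist pill_1_center []
wrist casting_1_center [(0.79, 212, 175)]
top pill_1_center []
top casting_1_center []
```

View pics/w26.png

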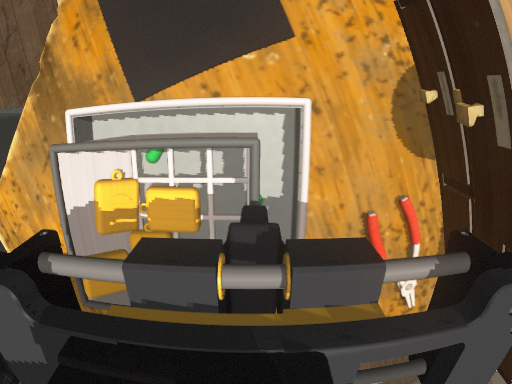

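View pics/s26z.png

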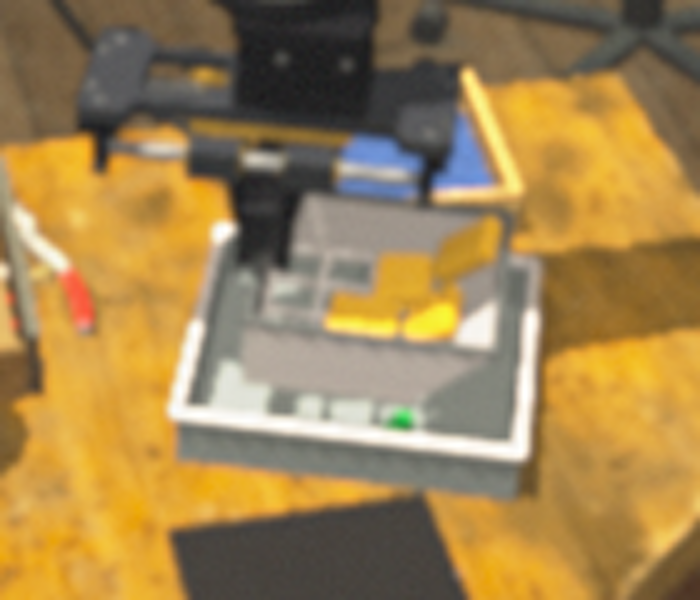

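```bash
python3 -m pendant '[[5,[-6,0,0],[0,0.1,0]],[5,[-6,0,0],[0,0.2,0]],[5,[-6,0,0],[0,0.28,0]],[5,[-6,10,0],[0,0.28,0]],[5,[-6,-10,0],[0,0.28,0]],[5,[-6,10,0],[0,0.28,0]],[5,[-6,-10,0],[0,0.28,0]],[5,[-6,10,0],[0,0.28,0]],[5,[-6,-10,0],[0,0.28,0]],[5,[-6,10,0],[0,0.28,0]]]';python3 -m pendant '[[5,[0,-18,0],[0,0,0]],[5,[0,0,0],[0,0,0]],[5,[0,-18,0],[0,-0.05,0]],[5,[0,0,0],[0,-0.1,0]],[5,[0,-18,0],[0,-0.15,0]],[5,[0,0,0],[0,-0.2,0]],[5,[0,-18,0],[0,-0.25,0]],[5,[0,-10,0],[0,-0.28,0]],[5,[0,-10,0],[0,-0.28,0]],[5,[0,-10,0],[0,-0.28,0]]]'; python3 - <<'E'
from wp import *
st(); d=shot('wrist','w27'); d=shot('side','s27'); cv2.imwrite('pics/s27z.png',cv2.resize(d['image'][130:250,220:360],None,fx=5,fy=5,interpolation=cv2.INTER_CUBIC))
E
```

```text
time_s: 37.98
tool_pos: [0.5292, 0.0809, 0.072]
tool_rot: [-178.4, 74.1, -171.4]
force: [1.8, -3.9, -2.6]
grip_width: 0.0112
time_s: 38.82
tool_pos: [0.528, 0.0785, 0.0727]
tool_rot: [-66.1, 89.9, -58.6]
force: [-0.2, -0.7, -2.0]
grip_width: 0.0112
{'time_s': 38.8167, 'qpos': [38.9578, 20.1233, -57.92, 107.5174, 19.2494, 62.8053, -18.8163], 'joint_velocities': [-0.7736, 1.8316, 0.8876, -1.7576, 0.6139, 0.505, 0.1232], 'effort': [0.1289, -33.6049, -9.2971, -27.2736, -0.1812, 0.1034, -0.012], 'tool_pos': [0.528, 0.0785, 0.0727], 'tool_rot': [-66.1221, 89.8932, -58.5624], 'force': [-0.2431, -0.6743, -2.0102], 'wrist_torque': [0.0015, -0.2313, 0.0335], 'grip_width': 0.0112}
```

View pics/w27.png

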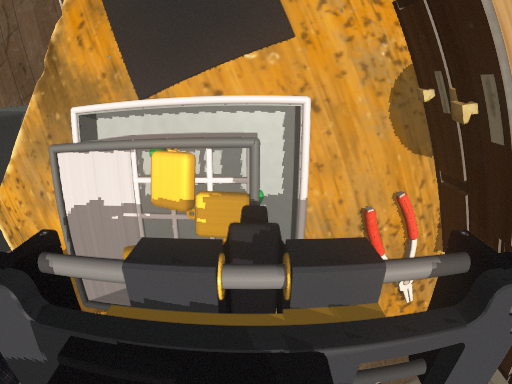

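View pics/s27z.png

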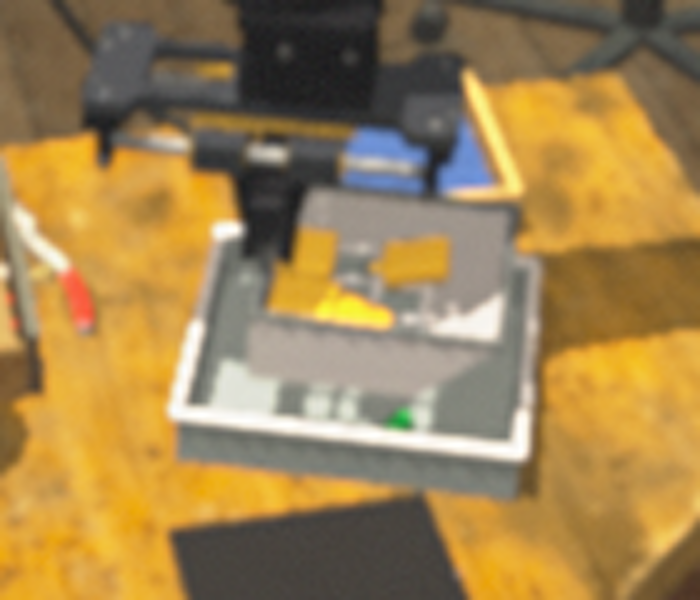

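```bash
python3 -m pendant '[[5,[-15,0,0],[0,0,0]],[5,[-40,0,0],[0,0,0]],[5,[-65,0,0],[0,0,0]],[5,[-90,0,0],[0,0,0]],[5,[-110,0,0],[0,0,0]],[5,[-120,0,0],[0,0,0]],[5,[-120,0,0],[0,0,0]],[5,[-120,0,0],[0,0,0]]]'; python3 log.py; cat >> wp.py <<'E'
def bpose(th,phi,L,off=.05):
    d=np.array([np.cos(np.radians(phi)),np.sin(np.radians(phi)),0]); z=np.array([0,0,1.]); s,c=np.sin(np.radians(th)),np.cos(np.radians(th))
    xb=-d*c+z*s; zb=z*c+d*s
    return np.array(L)+.128*xb+.034*zb-off*zb, Rt(phi+180,-th)
def lip(phi,back,z,tc=(.509,-.113)):
    return np.array([tc[0]-back*np.cos(np.radians(phi)),tc[1]-back*np.sin(np.radians(phi)),z])
E
python3 - <<'E'
from wp import *
st(); d=shot('wrist','w28'); d=shot('side','s28'); 
p,M=bpose(0,-75,lip(-75,.03,.15)); print(p); go(p,M)
from sim import *
q=telemetry.get_obs()['qpos']; q,e,a=track(q,p,M,50); print(q.round(0),e)
for th in (20,40,60,70,80,85,90):
    p,M=bpose(th,-75,lip(-75,.03,.15-.06*min(th,60)/60)); q,e,a=track(q,p,M,15); print(th,p.round(3),q.round(0),round(e,1))
E
```

```text
time_s: 39.58
tool_pos: [0.5286, 0.0783, 0.1918]
tool_rot: [150.5, 90.0, 158.1]
force: [0.3, -0.1, -2.3]
grip_width: 0.0112
{'time_s': 39.5833, 'qpos': [44.3211, 12.2407, -61.8683, 99.6285, 11.1681, 74.8137, -12.4379], 'joint_velocities': [-0.0661, 0.9735, 0.4977, 1.9848, 0.1166, -0.0007, 0.0501], 'effort': [-0.1031, -28.0495, -6.4452, -32.7382, -0.1303, 0.085, 0.0113], 'tool_pos': [0.5286, 0.0783, 0.1918], 'tool_rot': [150.5354, 89.9956, 158.0545], 'force': [0.2801, -0.1122, -2.2929], 'wrist_torque': [-0.0159, -0.1891, -0.016], 'grip_width': 0.0112}
[0.46810659 0.03961628 0.134     ]
shift [56.8, -30.3, -63.9] turn [-1.7013, -0.0015, -0.0023] rows 2.2 13.6
[ 69.   7. -79. 112.   8.  67.  91.] 1.7623983229578664
20 [0.469 0.037 0.159] [ 75.  17. -79. 108.  -3.  73. 102.] 0.0
40 [0.473 0.021 0.18 ] [ 76.  31. -76. 103.  -9.  80. 106.] 0.0
60 [ 0.481 -0.009  0.193] [ 75.  45. -72.  98. -15.  87. 109.] 0.0
70 [ 0.486 -0.027  0.205] [ 75.  51. -71.  95. -18.  91. 110.] 0.0
80 [ 0.491 -0.047  0.213] [ 75.  57. -70.  92. -22.  95. 109.] 0.0
85 [ 0.494 -0.058  0.216] [ 75.  60. -69.  91. -24.  97. 109.] 0.0
90 [ 0.497 -0.069  0.218] [ 75.  63. -69.  90. -26.  99. 109.] 0.0
```

View pics/w28.png

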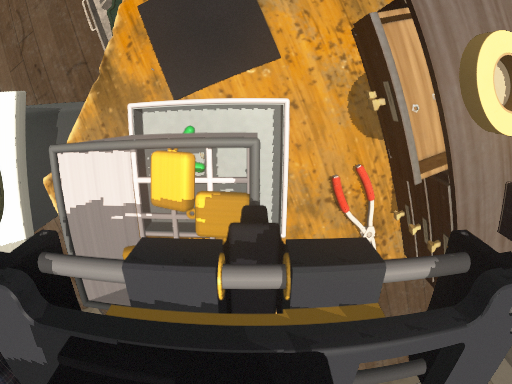

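View pics/s28.png

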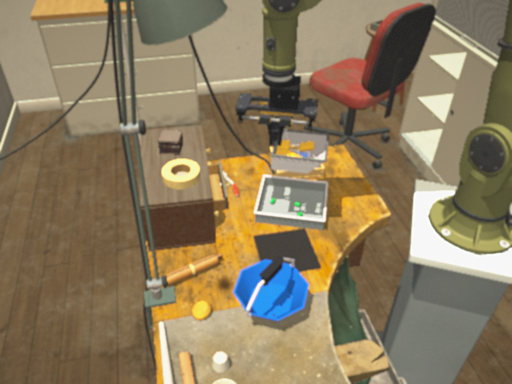

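```bash
python3 - <<'E'
from wp import *
from sim import *
q0=telemetry.get_obs()['qpos']
for phi in (-90,-80,-75,-70,-65,-60,-55,90,100,110,120):
  for via in (None,(.528,-.03,.19),(.56,-.1,.2),(.5,.05,.19)):
    q=np.array(q0); ok=[]
    if via: q,e,a=track(q,via,Rt(7.5),20); ok.append(e)
    p,M=bpose(0,phi,lip(phi,.03,.15)); q,e,a=track(q,p,M,50); ok.append(e); j3=[q[2]];j7=[q[6]];j6=[q[5]]
    for th in (20,40,60,70,80,85,90):
        p,M=bpose(th,phi,lip(phi,.03,.15-.06*min(th,60)/60)); q,e,a=track(q,p,M,10); ok.append(e); j3.append(q[2]); j7.append(q[6]); j6.append(q[5])
    print(phi,via,'err',round(max(ok),1),'j3',np.round(min(j3)),'j7',round(min(j7)),round(max(j7)),'j6',round(max(j6)))
E
```

```text
-90 None err 4.6 j3 -79.0 j7 66 107 j6 84
-90 (0.528, -0.03, 0.19) err 4.5 j3 -79.0 j7 68 107 j6 84
-90 (0.56, -0.1, 0.2) err 4.5 j3 -79.0 j7 67 107 j6 84
-90 (0.5, 0.05, 0.19) err 3.7 j3 -79.0 j7 69 107 j6 84
-80 None err 2.5 j3 -79.0 j7 81 108 j6 94
-80 (0.528, -0.03, 0.19) err 0.8 j3 -79.0 j7 83 108 j6 94
-80 (0.56, -0.1, 0.2) err 2.7 j3 -79.0 j7 81 108 j6 94
-80 (0.5, 0.05, 0.19) err 0.0 j3 -76.0 j7 84 110 j6 95
-75 None err 1.8 j3 -79.0 j7 91 110 j6 99
-75 (0.528, -0.03, 0.19) err 0.0 j3 -78.0 j7 92 110 j6 99
-75 (0.56, -0.1, 0.2) err 2.1 j3 -79.0 j7 91 110 j6 99
-75 (0.5, 0.05, 0.19) err 0.0 j3 -71.0 j7 94 115 j6 101
-70 None err 0.1 j3 -79.0 j7 103 113 j6 104
-70 (0.528, -0.03, 0.19) err 0.0 j3 -74.0 j7 103 116 j6 106
-70 (0.56, -0.1, 0.2) err 0.6 j3 -79.0 j7 103 113 j6 104
-70 (0.5, 0.05, 0.19) err 0.0 j3 -67.0 j7 103 120 j6 107
-65 None err 0.0 j3 -71.0 j7 114 119 j6 110
-65 (0.528, -0.03, 0.19) err 0.0 j3 -68.0 j7 113 121 j6 111
-65 (0.56, -0.1, 0.2) err 0.0 j3 -75.0 j7 113 118 j6 110
-65 (0.5, 0.05, 0.19) err 0.0 j3 -62.0 j7 112 124 j6 113
-60 None err 0.0 j3 -65.0 j7 118 
[... 583 characters left out ...]
9) err 0.0 j3 -40.0 j7 -142 -73 j6 115
100 None err 0.0 j3 -40.0 j7 -142 -65 j6 108
100 (0.528, -0.03, 0.19) err 0.0 j3 -40.0 j7 -142 -65 j6 108
100 (0.56, -0.1, 0.2) err 0.0 j3 -39.0 j7 -142 -65 j6 108
100 (0.5, 0.05, 0.19) err 0.0 j3 -40.0 j7 -142 -65 j6 109
110 None err 0.0 j3 -41.0 j7 -142 -58 j6 101
110 (0.528, -0.03, 0.19) err 0.0 j3 -41.0 j7 -142 -58 j6 101
110 (0.56, -0.1, 0.2) err 0.0 j3 -41.0 j7 -142 -58 j6 101
110 (0.5, 0.05, 0.19) err 0.0 j3 -42.0 j7 -142 -58 j6 101
120 None err 0.0 j3 -43.0 j7 -143 -51 j6 94
120 (0.528, -0.03, 0.19) err 0.0 j3 -43.0 j7 -143 -51 j6 94
120 (0.56, -0.1, 0.2) err 0.0 j3 -43.0 j7 -143 -51 j6 93
120 (0.5, 0.05, 0.19) err 0.0 j3 -44.0 j7 -143 -51 j6 94
```

```bash
python3 - <<'E'
from wp import *
from sim import *
p,M=bpose(0,115,lip(115,.03,.16)); print(p); go(p,M)
q=telemetry.get_obs()['qpos']; q,e,a=track(q,p,M,50); print(q.round(0),e)
E
```

```text
[ 0.57577369 -0.25619663  0.144     ]
shift [46.5, -337.7, 4.1] turn [1.2657, -0.0023, 0.0013] rows 8.2 10.1
[ 52.  23. -39.  90.  15.  72. -54.] 1.0510674282743965e-07
```

```bash
python3 -m pendant '[[5,[0,-8,0],[0.03,0,0]],[5,[0,-22,0],[0.08,0,0]],[5,[1,-40,1],[0.15,0,0]],[5,[2,-60,1],[0.23,0,0]],[5,[5,-80,1],[0.3,0,0]],[5,[7,-100,1],[0.38,0,0]],[5,[10,-120,2],[0.45,0,0]],[5,[13,-140,2],[0.53,0,0]],[5,[16,-155,2],[0.58,0,0]],[5,[18,-165,2],[0.62,0,0]]]'; python3 log.py; python3 - <<'E'
from wp import *
d=shot('side','s29'); cv2.imwrite('pics/s29z.png',cv2.resize(d['image'][110:250,200:400],None,fx=4,fy=4,interpolation=cv2.INTER_CUBIC))
p,M=bpose(0,115,lip(115,.03,.16)); print(p); go(p,M)
print([(round(m['confidence'],2),round(m['centre'][0]*384),round(m['centre'][1]*512)) for m in models.landmark_of('side','pill_1_center')])
E
```

```text
time_s: 40.52
tool_pos: [0.5514, -0.0894, 0.173]
tool_rot: [-120.5, 89.9, -149.0]
force: [-0.0, 0.6, -3.3]
grip_width: 0.0112
[ 0.57577369 -0.25619663  0.144     ]
shift [28.9, -133.2, 100.7] turn [0.634, -0.0001, 0.0025] rows 4.1 5.1
[]
```

View pics/s29z.png

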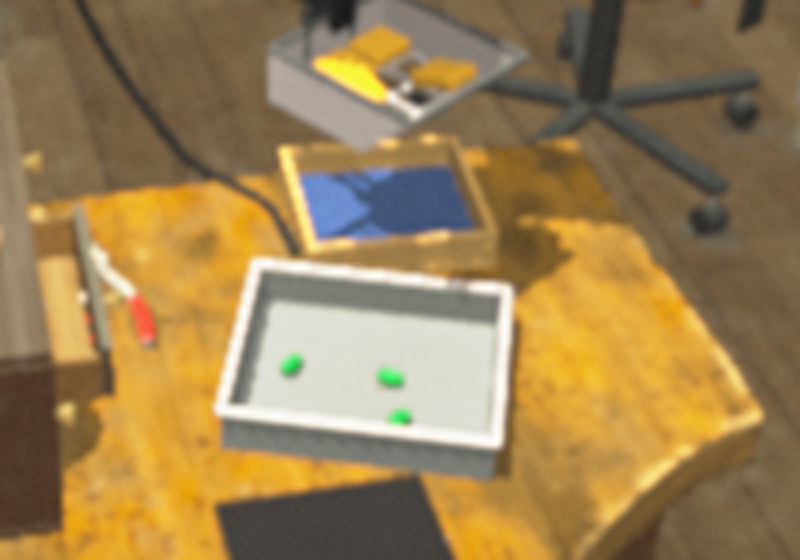

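```bash
python3 -m pendant '[[5,[2,-10,7],[0.05,0,0]],[5,[5,-24,18],[0.11,0,0]],[5,[8,-40,30],[0.19,0,0]],[5,[12,-56,42],[0.27,0,0]],[5,[15,-72,55],[0.35,0,0]],[5,[18,-88,67],[0.43,0,0]],[5,[21,-104,79],[0.5,0,0]],[5,[25,-118,89],[0.57,0,0]],[5,[28,-128,97],[0.61,0,0]],[5,[29,-133,101],[0.634,0,0]]]'; python3 -m pendant '[[5,[0,0,0],[0,0,0]],[5,[0,0,0],[0,0,0]]]'; python3 log.py; python3 - <<'E'
from wp import *
st()
d=shot('wrist','w30'); P=fcloud(d); d=shot('side','s30')
p,M=bpose(0,115,lip(115,.03,.16)); go(p,M)
way([bpose(t,115,lip(115,.03,z)) for t,z in [(6,.155),(12,.15),(18,.145),(24,.14),(30,.135),(36,.13),(42,.12),(48,.11),(52,.10),(56,.095)]])
d=optics.read_camera('top'); Q=cloud(d)
print(rect(Q,(.509,-.113),.1,.028,.042))
E
```

```text
time_s: 41.45
tool_pos: [0.5785, -0.2513, 0.1444]
tool_rot: [-125.2, 89.9, 170.3]
force: [0.0, -0.8, -2.9]
grip_width: 0.0113
time_s: 41.62
tool_pos: [0.579, -0.2485, 0.1453]
tool_rot: [152.9, 89.9, 88.7]
force: [1.2, 0.5, -3.2]
grip_width: 0.0118
{'time_s': 41.6167, 'qpos': [51.9469, 22.8864, -39.5206, 90.0217, 14.9678, 72.5319, -54.0918], 'joint_velocities': [-0.3929, -0.6914, -0.9839, 0.3735, -0.2693, -0.0171, 0.0791], 'effort': [1.0248, -46.0931, -6.9758, -30.9551, 0.0587, 0.0134, -0.0299], 'tool_pos': [0.579, -0.2485, 0.1453], 'tool_rot': [152.9074, 89.9321, 88.6958], 'force': [1.2466, 0.4872, -3.2043], 'wrist_torque': [-0.0146, -0.0645, -0.0194], 'grip_width': 0.0118}
shift [1.7, -6.8, 6.0] turn [0.0148, -0.0004, -0.0009] rows 0.2 0.1
[[-7.0, -7.0, 7.0], [0.015, -0.105, -0.002]]
[[-15.0, -7.0, 7.0], [0.015, -0.21, -0.002]]
[[-24.0, -7.0, 5.0], [0.015, -0.315, -0.003]]
[[-32.0, -7.0, 1.0], [0.014, -0.419, -0.004]]
[[-39.0, -7.0, -3.0], [0.014, -0.524, -0.005]]
[[-47.0, -7.0, -9.0], [0.014, -0.629, -0.006]]
[[-48.0, -6.0, -16.0], [0.014, -0.733, -0.006]]
[[-49.0, -6.0, -24.0], [0.014, -0.838, -0.007]]
[[-45.0, -6.0, -31.0], [0.013, -0.908, -0.008]]
[[-46.0, -6.0, -37.0], [0.013, -0.978, -0.008]]
(299, 509.2, -111.9, 142, 132, 25.1, np.float64(0.0339))
```

View pics/w30.png

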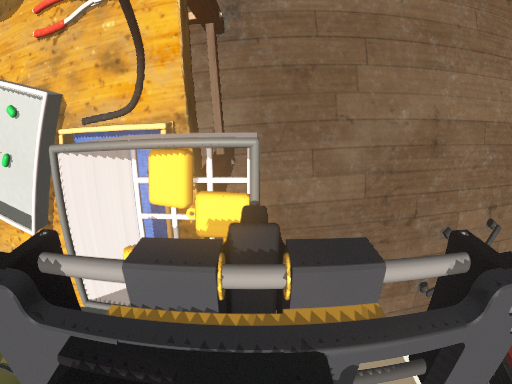

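View pics/s30.png

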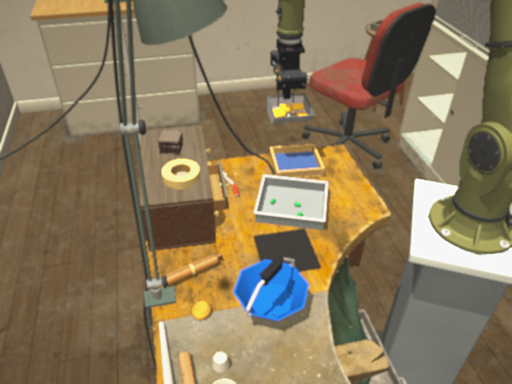

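```bash
python3 -m pendant '[[5,[-4,-4,4],[0.01,-0.05,0]],[5,[-9,-7,7],[0.014,-0.12,0]],[5,[-15,-7,7],[0.014,-0.21,-0.002]],[5,[-24,-7,5],[0.014,-0.315,-0.003]],[5,[-32,-7,1],[0.014,-0.419,-0.004]],[5,[-39,-7,-3],[0.014,-0.524,-0.005]],[5,[-47,-7,-9],[0.014,-0.629,-0.006]],[5,[-48,-6,-16],[0.014,-0.733,-0.006]],[5,[-49,-6,-24],[0.014,-0.838,-0.007]],[5,[-49,-6,-24],[0.014,-0.838,-0.007]]]'; python3 log.py; python3 - <<'E'
from wp import *
st()
d=shot('wrist','w31'); P=fcloud(d); np.save('w31.npy',P); d=shot('side','s31')
way([bpose(t,115,lip(115,.03,z)) for t,z in [(53,.10),(58,.092),(63,.09),(68,.09),(73,.09),(78,.09),(83,.09),(88,.09)]])
E
```

```text
time_s: 42.6
tool_pos: [0.5616, -0.2238, 0.1909]
tool_rot: [-0.3, 42.0, -64.8]
force: [-0.6, 1.0, -4.5]
grip_width: 0.0114
{'time_s': 42.6, 'qpos': [35.8884, 3.0179, -43.6867, 119.9142, 59.8435, 57.9736, -105.9554], 'joint_velocities': [2.692, 0.918, 3.8223, -5.1465, -8.9397, -1.5031, 15.0704], 'effort': [0.595, -29.3536, 0.034, -31.3988, 5.4471, 1.6454, -1.8905], 'tool_pos': [0.5616, -0.2238, 0.1909], 'tool_rot': [-0.2905, 41.9763, -64.7908], 'force': [-0.6087, 1.042, -4.5191], 'wrist_torque': [1.3129, 0.653, -0.0268], 'grip_width': 0.0114}
[[-5.0, 0.0, -5.0], [0.003, -0.089, 0.001]]
[[-11.0, 0.0, -11.0], [0.003, -0.176, 0.001]]
[[-21.0, 0.0, -14.0], [0.003, -0.264, 0.001]]
[[-32.0, 0.0, -16.0], [0.003, -0.351, 0.001]]
[[-43.0, 0.0, -19.0], [0.003, -0.438, 0.001]]
[[-53.0, 0.0, -23.0], [0.003, -0.525, 0.0]]
[[-63.0, 0.0, -28.0], [0.003, -0.613, 0.0]]
[[-73.0, 0.0, -34.0], [0.003, -0.7, 0.0]]
```

View pics/w31.png

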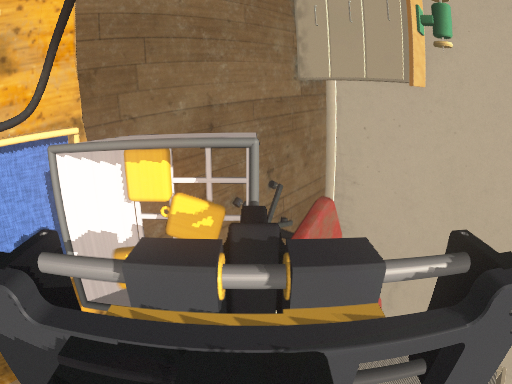

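View pics/s31.png

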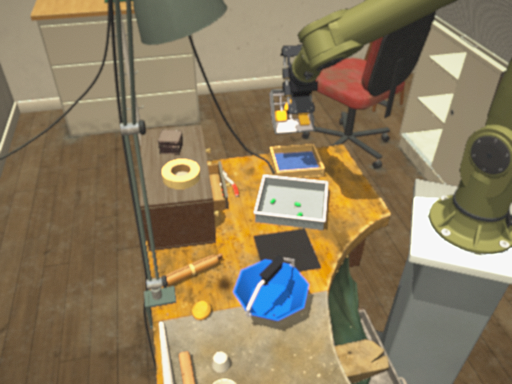

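```bash
python3 - <<'E'
from wp import *
P=np.load('w31.npy')
for rc in [(152,56),(180,57),(200,60),(225,64),(180,66),(150,52),(200,20),(135,60)]: print(rc,P[rc].round(3))
print(lip(115,.03,.11))
E
```

```text
(152, 56) [ 0.574 -0.113  0.11 ]
(180, 57) [ 0.557 -0.119  0.11 ]
(200, 60) [ 0.545 -0.125  0.109]
(225, 64) [ 0.528 -0.132  0.108]
(180, 66) [ 0.558 -0.126  0.107]
(150, 52) [ 0.574 -0.11   0.11 ]
(200, 20) [ 0.518 -0.11   0.011]
(135, 60) [ 0.586 -0.128  0.034]
[ 0.52167855 -0.14018923  0.11      ]
```

```bash
python3 - <<'E'
from wp import *
way([bpose(t,115,lip(115,.03,z)) for t,z in [(52,.10),(56,.09),(60,.083),(64,.078),(68,.075),(72,.075),(76,.075),(80,.075),(84,.075),(88,.075)]])
E
```

```text
[[-3.0, 0.0, -6.0], [0.003, -0.072, 0.001]]
[[-5.0, 0.0, -13.0], [0.003, -0.141, 0.001]]
[[-9.0, 0.0, -18.0], [0.003, -0.211, 0.001]]
[[-15.0, 0.0, -23.0], [0.003, -0.281, 0.001]]
[[-22.0, 0.0, -27.0], [0.003, -0.351, 0.001]]
[[-31.0, 0.0, -30.0], [0.003, -0.421, 0.001]]
[[-39.0, 0.0, -32.0], [0.003, -0.49, 0.0]]
[[-47.0, 0.0, -36.0], [0.003, -0.56, 0.0]]
[[-55.0, 0.0, -40.0], [0.003, -0.63, 0.0]]
[[-63.0, 0.0, -45.0], [0.003, -0.7, 0.0]]
```

```bash
python3 -m pendant '[[5,[-3,0,-6],[0,-0.072,0]],[5,[-5,0,-13],[0,-0.141,0]],[5,[-9,0,-18],[0,-0.211,0]],[5,[-15,0,-23],[0,-0.281,0]],[5,[-22,0,-27],[0,-0.351,0]],[5,[-31,0,-30],[0,-0.421,0]],[5,[-39,0,-32],[0,-0.49,0]],[5,[-47,0,-36],[0,-0.56,0]],[5,[-51,0,-38],[0,-0.595,0]],[5,[-51,0,-38],[0,-0.595,0]]]'; python3 log.py; python3 - <<'E'
from wp import *
st()
d=shot('wrist','w32'); d=shot('side','s32');cv2.imwrite('pics/s32z.png',cv2.resize(d['image'][50:230,220:400],None,fx=3.3,fy=3.3,interpolation=cv2.INTER_CUBIC))
way([bpose(t,115,lip(115,.03,z)) for t,z in [(86,.075),(90,.075)]])
E
```

```text
time_s: 43.53
tool_pos: [0.5366, -0.1732, 0.1975]
tool_rot: [-0.3, 8.1, -65.3]
force: [0.1, 0.3, -2.8]
grip_width: 0.0113
{'time_s': 43.5333, 'qpos': [13.4021, 25.814, -43.3673, 128.9482, 92.9367, 99.0962, -148.3268], 'joint_velocities': [2.0911, -3.3173, -0.4474, -0.4313, -0.7715, -3.5187, 2.1399], 'effort': [-0.78, -36.9551, -5.5725, -16.4716, 3.2773, 5.5328, -0.4149], 'tool_pos': [0.5366, -0.1732, 0.1975], 'tool_rot': [-0.2745, 8.1133, -65.341], 'force': [0.0999, 0.3244, -2.8052], 'wrist_torque': [1.6075, 0.7145, -0.0266], 'grip_width': 0.0113}
[[-12.0, 0.0, 0.0], [0.001, -0.07, 0.006]]
[[-21.0, 0.0, 0.0], [0.001, -0.14, 0.006]]
```

View pics/w32.png

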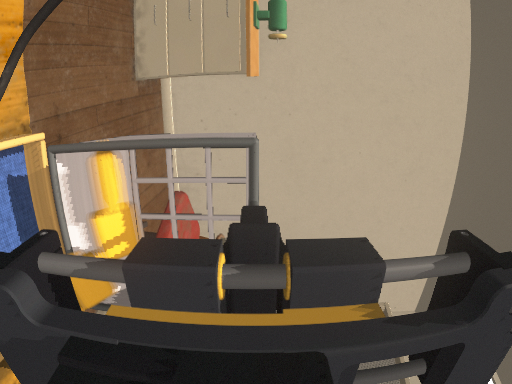

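View pics/s32z.png

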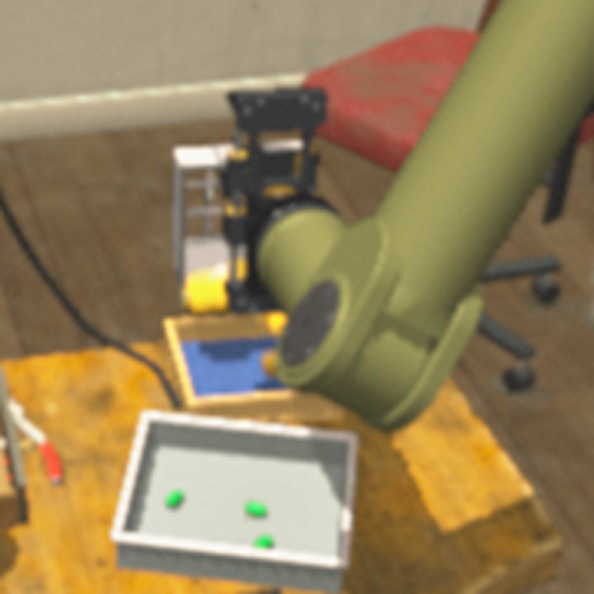

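```bash
python3 -m pendant '[[5,[-4,0,0],[0,-0.02,0]],[5,[-8,0,0],[0,-0.045,0]],[5,[-12,0,0],[0,-0.07,0]],[5,[-12,0,0],[0,-0.07,0]],[5,[-12,0,0],[0,-0.07,0]],[5,[-12,0,0],[0,-0.07,0]]]'; python3 log.py; python3 - <<'E'
from wp import *
st()
d=shot('wrist','w33'); d=shot('side','s33');cv2.imwrite('pics/s33z.png',cv2.resize(d['image'][50:230,220:400],None,fx=3.3,fy=3.3,interpolation=cv2.INTER_CUBIC)); d=shot('top','t33'); cv2.imwrite('pics/t33z.png',cv2.resize(d['image'][150:270,230:400],None,fx=4,fy=4,interpolation=cv2.INTER_CUBIC))
E
```

```text
time_s: 44.13
tool_pos: [0.5318, -0.1634, 0.2027]
tool_rot: [0.1, 3.9, -65.3]
force: [-0.2, -0.6, -1.1]
grip_width: 0.0115
{'time_s': 44.1333, 'qpos': [10.4947, 29.2616, -42.2214, 128.9725, 94.5586, 104.9374, -151.6078], 'joint_velocities': [-0.1744, 0.0211, -0.1594, 0.2403, 0.1532, 0.2959, -0.3087], 'effort': [-0.126, -38.0221, -5.7902, -14.5297, 2.6059, 4.928, -0.0693], 'tool_pos': [0.5318, -0.1634, 0.2027], 'tool_rot': [0.0553, 3.8872, -65.3157], 'force': [-0.1602, -0.5908, -1.1366], 'wrist_torque': [1.4463, 0.6239, -0.0139], 'grip_width': 0.0115}
```

View pics/w33.png

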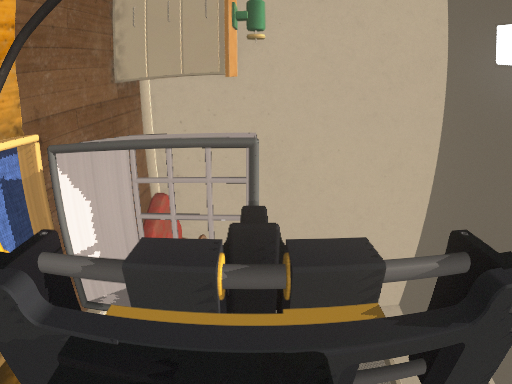

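View pics/s33z.png

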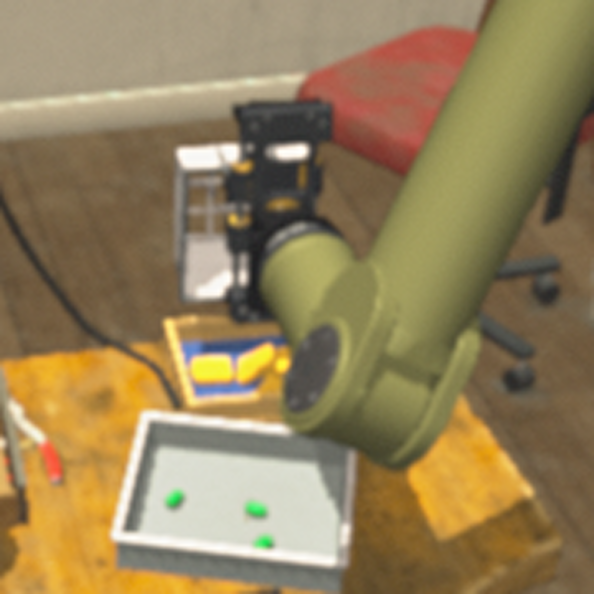

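View pics/t33z.png

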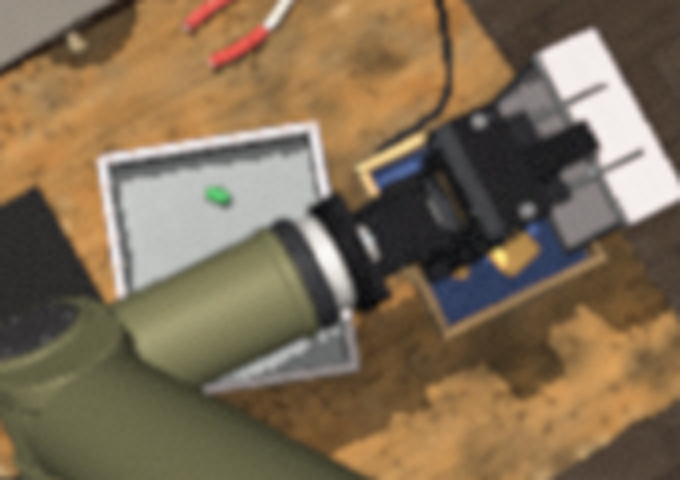

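```bash
python3 - <<'E'
from wp import *
way([bpose(t,115,lip(115,.03,z)) for t,z in [(82,.085),(76,.095),(70,.105),(64,.115),(58,.125),(52,.13),(46,.135),(40,.14),(34,.145),(28,.15)]])
E
```

```text
[[8.0, 1.0, 8.0], [-0.001, 0.072, 0.005]]
[[21.0, 1.0, 14.0], [-0.001, 0.177, 0.005]]
[[33.0, 1.0, 20.0], [-0.002, 0.282, 0.005]]
[[44.0, 1.0, 24.0], [-0.002, 0.386, 0.004]]
[[55.0, 1.0, 26.0], [-0.002, 0.491, 0.004]]
[[65.0, 1.0, 23.0], [-0.002, 0.596, 0.004]]
[[74.0, 1.0, 19.0], [-0.003, 0.701, 0.004]]
[[83.0, 1.0, 13.0], [-0.003, 0.805, 0.004]]
[[90.0, 1.0, 7.0], [-0.003, 0.91, 0.004]]
[[96.0, 1.0, -0.0], [-0.003, 1.015, 0.004]]
```

```bash
python3 -m pendant '[[5,[8,0,8],[0,0.072,0]],[5,[21,0,14],[0,0.177,0]],[5,[33,0,20],[0,0.282,0]],[5,[44,0,24],[0,0.386,0]],[5,[55,0,26],[0,0.491,0]],[5,[65,0,23],[0,0.596,0]],[5,[74,0,19],[0,0.701,0]],[5,[83,0,13],[0,0.805,0]],[5,[90,0,7],[0,0.91,0]],[5,[96,0,0],[0,1.015,0]]]'; python3 log.py; python3 - <<'E'
from wp import *
st()
d=shot('wrist','w34')
p,M=bpose(0,115,lip(115,.03,.2)); go(p,M)
E
```

```text
time_s: 45.12
tool_pos: [0.5715, -0.2502, 0.1973]
tool_rot: [0.1, 62.1, -65.1]
force: [-0.1, -0.4, -2.9]
grip_width: 0.0118
{'time_s': 45.1167, 'qpos': [45.0081, 5.4037, -39.4367, 106.746, 32.392, 58.0871, -73.8622], 'joint_velocities': [22.5594, 29.365, 13.2936, -42.8447, -76.8826, 18.6778, 86.8973], 'effort': [-1.131, -34.9358, -1.5086, -29.7146, 3.3951, -1.3153, -1.4983], 'tool_pos': [0.5715, -0.2502, 0.1973], 'tool_rot': [0.0719, 62.124, -65.1285], 'force': [-0.0517, -0.3862, -2.9029], 'wrist_torque': [0.5707, 0.3377, 0.0051], 'grip_width': 0.0118}
shift [12.7, 3.7, -5.0] turn [-0.0112, 0.4831, 0.0008] rows 0.3 3.9
```

View pics/w34.png

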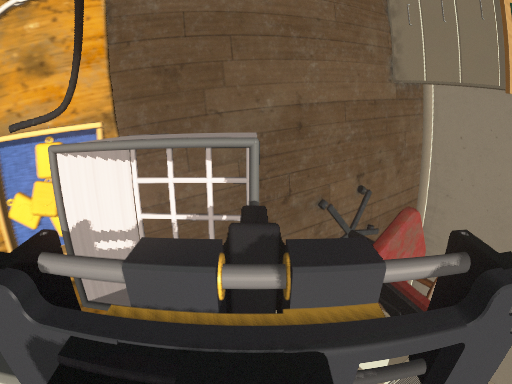

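```bash
python3 -m pendant '[[5,[4,2,-2],[0,0.08,0]],[5,[7,3,-4],[0,0.18,0]],[5,[10,3,-5],[0,0.28,0]],[5,[12,3,-5],[0,0.38,0]],[5,[12,3,-5],[0,0.45,0]],[5,[12,3,-5],[-0.01,0.483,0]],[5,[12,3,-5],[-0.01,0.483,0]],[5,[12,3,-5],[-0.01,0.483,0]]]'; python3 log.py; python3 - <<'E'
from wp import *
from sim import *
o=st(); p=np.array((.4975,.2465,.18))
go(p,Rt(-4.5))
d=shot('wrist','w35'); d=shot('side','s35');cv2.imwrite('pics/s35z.png',cv2.resize(d['image'][50:230,220:400],None,fx=3.3,fy=3.3,interpolation=cv2.INTER_CUBIC)); d=shot('top','t35'); cv2.imwrite('pics/t35z.png',cv2.resize(d['image'][150:270,230:400],None,fx=4,fy=4,interpolation=cv2.INTER_CUBIC))
q,e,a=track(o['qpos'],p,Rt(-4.5),60); print(q.round(0),e); q,e,a=track(q,p-[0,0,.147],Rt(-4.5),60); print(q.round(0),e)
E
```

```text
time_s: 45.83
tool_pos: [0.5743, -0.2499, 0.1818]
tool_rot: [-38.9, 89.6, -103.6]
force: [0.1, 0.6, -1.5]
grip_width: 0.0111
{'time_s': 45.8333, 'qpos': [51.1936, 20.431, -38.2011, 88.1716, 13.2622, 75.8745, -53.2152], 'joint_velocities': [-1.0404, -1.5806, -1.2357, 1.3835, -0.4405, -0.3307, -0.0253], 'effort': [1.1416, -44.1212, -5.8551, -31.6284, 0.0836, 0.0216, 0.0385], 'tool_pos': [0.5743, -0.2499, 0.1818], 'tool_rot': [-38.9046, 89.6128, -103.6163], 'force': [0.0575, 0.5574, -1.4648], 'wrist_torque': [0.0402, -0.021, -0.0502], 'grip_width': 0.0111}
shift [-1.4, 142.6, -481.6] turn [-1.0509, 0.0025, 0.0066] rows 12.0 8.4
[ 24.  17. -62.  98.  15.  75. -45.] 6.534889609003076e-07
[ 17.  26. -56. 106.  25.  60. -53.] 2.8649744053830465e-08
```

View pics/s35z.png

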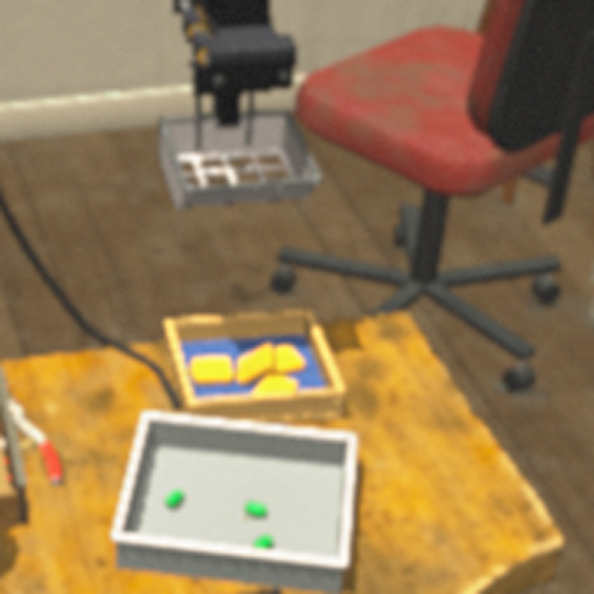

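View pics/t35z.png

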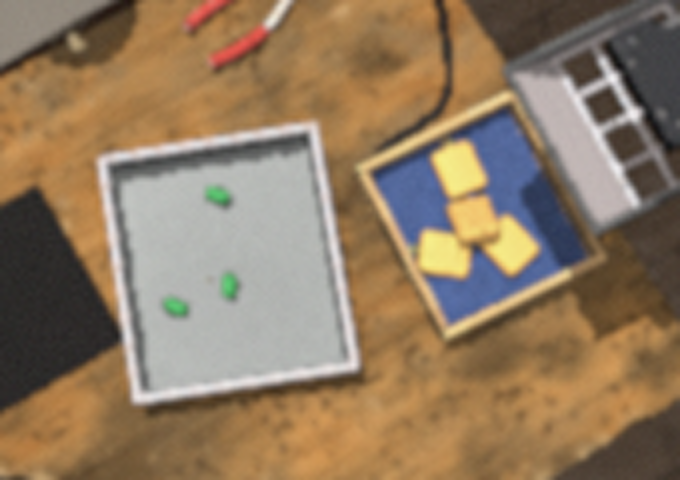

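```bash
python3 - <<'E'
from wp import *
for n,c in (('t35','top'),('s35','side'),('w34','w')):
    im=cv2.imread(f'pics/{n}.png'); i=im.astype(int)
    m=((i[...,1]-np.maximum(i[...,0],i[...,2]))>25).astype(np.uint8)
    k,l,s,ce=cv2.connectedComponentsWithStats(m)
    print(n,[(ce[j].round(0).tolist(),int(s[j,4])) for j in range(1,k) if s[j,4]>=1][:25])
im=cv2.imread('pics/t35.png'); cv2.imwrite('pics/t35q.png',cv2.resize(im[180:240,315:385],None,fx=10,fy=10,interpolation=cv2.INTER_NEAREST))
im=cv2.imread('pics/w34.png'); cv2.imwrite('pics/w34q.png',cv2.resize(im[120:260,0:120],None,fx=5,fy=5,interpolation=cv2.INTER_CUBIC))
im=cv2.imread('pics/s35.png'); cv2.imwrite('pics/s35q.png',cv2.resize(im[140:180,265:330],None,fx=10,fy=10,interpolation=cv2.INTER_CUBIC))
E
```

```text
t35 [([284.0, 198.0], 23), ([287.0, 221.0], 23), ([273.0, 226.0], 23)]
s35 [([106.0, 0.0], 1), ([122.0, 0.0], 2), ([272.0, 200.0], 28), ([297.0, 204.0], 31), ([299.0, 214.0], 24)]
w34 []
```

View pics/t35q.png

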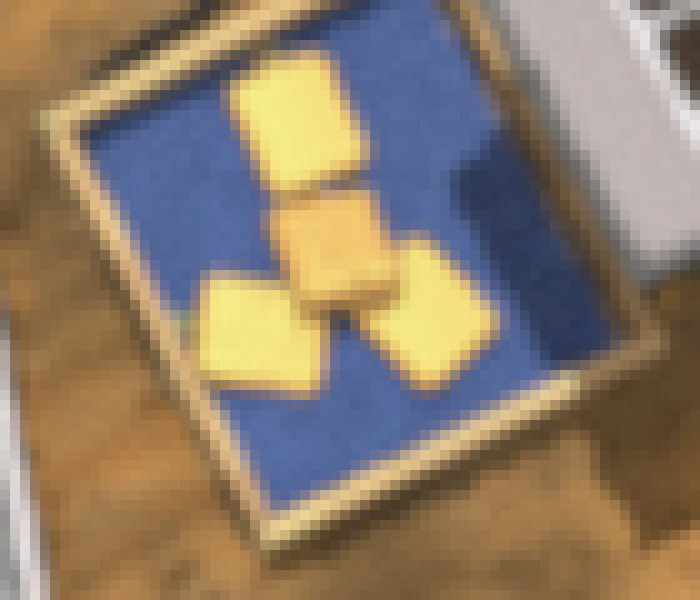

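View pics/w34q.png

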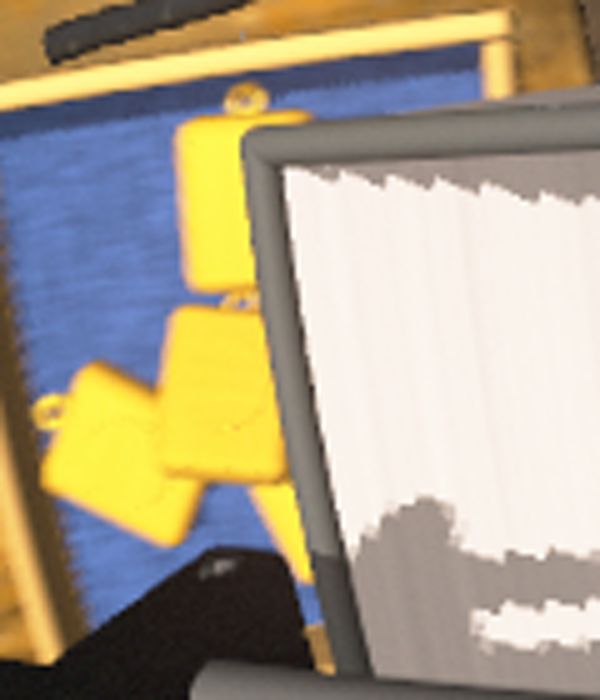

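View pics/s35q.png

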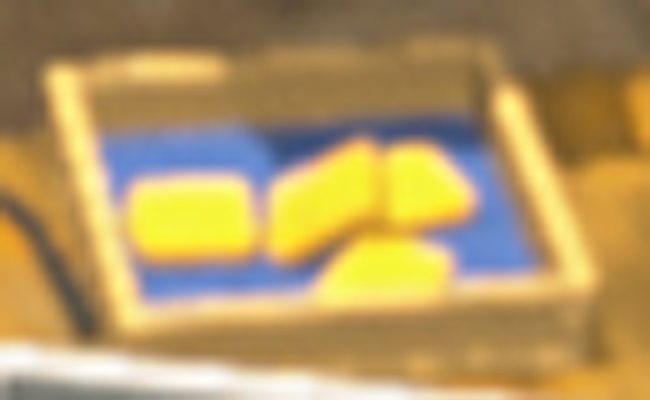

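```bash
python3 -m pendant '[[5,[0,4,-14],[-0.03,0,0.003]],[5,[0,12,-40],[-0.09,0,0.006]],[5,[0,21,-70],[-0.15,0,0.006]],[5,[0,30,-100],[-0.22,0,0.006]],[5,[0,39,-130],[-0.28,0,0.006]],[5,[0,47,-160],[-0.35,0,0.006]],[5,[0,56,-190],[-0.41,0,0.006]],[5,[0,65,-220],[-0.48,0,0.006]],[5,[0,74,-250],[-0.54,0,0.006]],[5,[0,83,-280],[-0.61,0,0.006]]]'; python3 log.py; python3 -m pendant '[[5,[0,0,0],[0,0,0]]]'; python3 - <<'E'
from wp import *
p=np.array((.4975,.2465,.18))
go(p,Rt(-4.5)); st()
E
```

```text
time_s: 46.82
tool_pos: [0.5284, 0.0421, 0.1808]
tool_rot: [-13.2, 89.7, -42.5]
force: [0.3, -0.0, -1.8]
grip_width: 0.0113
time_s: 46.9
tool_pos: [0.5273, 0.0494, 0.1812]
tool_rot: [28.0, 89.7, -0.8]
force: [-0.1, 2.2, -1.9]
grip_width: 0.0112
shift [1.1, 158.5, -121.0] turn [-0.4234, 0.0043, -0.0012] rows 4.8 3.4
{'time_s': 46.9, 'qpos': [41.2024, 9.5575, -53.7275, 101.4284, 8.1151, 72.7953, -43.2851], 'joint_velocities': [2.0128, 0.6881, 3.9866, -1.058, 3.0644, 0.3156, -0.8049], 'effort': [2.8517, -26.2706, -1.0968, -30.7054, 0.6284, 0.0399, 0.1038], 'tool_pos': [0.5273, 0.0494, 0.1812], 'tool_rot': [28.0058, 89.7446, -0.7557], 'force': [-0.0509, 2.1979, -1.9462], 'wrist_torque': [0.0964, -0.1302, -0.0038], 'grip_width': 0.0112}
```

```bash
python3 -m pendant '[[5,[0,10,-8],[-0.03,0.004,0]],[5,[0,30,-23],[-0.08,0.004,0]],[5,[1,55,-42],[-0.15,0.004,0]],[5,[1,82,-62],[-0.22,0.004,0]],[5,[1,108,-82],[-0.29,0.004,0]],[5,[1,132,-101],[-0.36,0.004,0]],[5,[1,150,-114],[-0.4,0.004,0]],[5,[1,158,-121],[-0.423,0.004,0]],[5,[1,158,-121],[-0.423,0.004,0]],[5,[1,158,-121],[-0.423,0.004,0]]]'; python3 log.py; python3 - <<'E'
from wp import *
p=np.array((.4975,.2475,.034))
go(p,Rt(-4.5)); d=shot('side','s36')
m=models.landmark_of('side','tub_grip'); P=cloud(d)
print(rect(P,(.446,.405),.06,.107,.14), rect(P,(.45,.4),.12,.035,.055))
E
```

```text
time_s: 47.73
tool_pos: [0.503, 0.2357, 0.1789]
tool_rot: [-86.8, 89.9, -92.3]
force: [-0.3, -1.1, -1.1]
grip_width: 0.0112
shift [144.9, 11.6, -6.6] turn [-0.0166, 0.0001, 0.0023] rows 3.5 0.1
(274, 443.7, 398.2, 78, 21, 69.1, np.float64(0.1196)) (1027, 445.1, 401.4, 159, 157, -85.2, np.float64(0.0462))
```

View pics/s36.png

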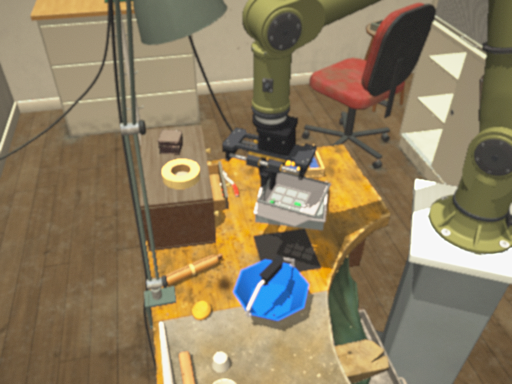

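```bash
python3 -m pendant '[[5,[20,8,-6],[-0.016,0,0]],[5,[50,8,-6],[-0.016,0,0]],[5,[80,8,-6],[-0.016,0,0]],[5,[108,8,-6],[-0.016,0,0]],[5,[128,8,-6],[-0.016,0,0]],[5,[138,8,-6],[-0.016,0,0]],[5,[141,8,-6],[-0.016,0,0]],[5,[141,8,-6],[-0.016,0,0]],[5,[141,8,-6],[-0.016,0,0]]]'; python3 log.py;  python3 - <<'E'
from wp import *
p=np.array((.4975,.2445,.034))
go(p,Rt(-4.5)); d=shot('side','s37');cv2.imwrite('pics/s37z.png',cv2.resize(d['image'][130:330,180:380],None,fx=3,fy=3,interpolation=cv2.INTER_CUBIC))
E
```

```text
time_s: 48.58
tool_pos: [0.4992, 0.2448, 0.0394]
tool_rot: [-1.3, 89.9, -5.9]
force: [0.3, -0.0, -0.9]
grip_width: 0.0116
shift [5.4, -0.4, -1.6] turn [-0.002, 0.0019, 0.0] rows 0.1 0.0
```

View pics/s37z.png

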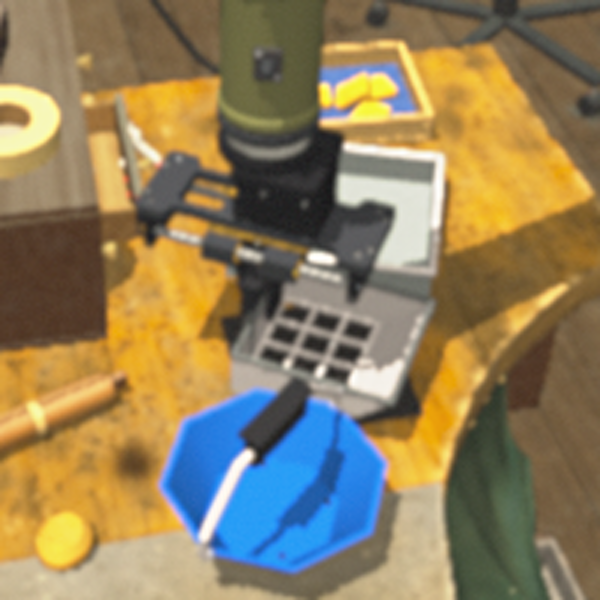

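```bash
python3 -m pendant '[[5,[2,0,-1],[0,0,0]],[5,[4,0,-1],[0,0,0]],[5,[5,0,-1],[0,0,0]],[5,[5,0,-1],[0,0,0]]]'; python3 -m pendant '[[5,[1,0,0],[0,0,0]],[5,[2,0,0],[0,0,0]],[5,[2,0,0],[0,0,0]]]'
```

```text
time_s: 48.97
tool_pos: [0.497, 0.2448, 0.0331]
tool_rot: [-74.6, 89.9, -79.2]
force: [0.7, 0.3, -1.4]
grip_width: 0.0114
time_s: 49.22
tool_pos: [0.4975, 0.245, 0.0316]
tool_rot: [-33.6, 89.9, -38.1]
force: [-0.2, -0.7, 2.8]
grip_width: 0.0116
```

```bash
python3 -m pendant '[[5,[1,0,0],[0,0,0]],[5,[1,0,0],[0,0,0]],[34,[1,0,0],[0,0,0]],[34,[1,0,0],[0,0,0]],[34,[1,0,0],[0,0,0]],[34,[1,0,0],[0,0,0]],[34,[1,0,0],[0,0,0]],[34,[-20,0,0],[0,0,0]],[34,[-50,0,0],[0,0,0]],[34,[-90,0,0],[0,0,0]]]'; python3 -m pendant '[[34,[-30,0,0],[0,0,0]],[34,[-60,0,0],[0,0,0]],[34,[-60,0,0],[0,0,0]],[34,[-60,0,0],[0,0,0]]]'; python3 - <<'E'
from wp import *
st(); go((.55,-.3,.3),Rt(-30)); shot('wrist','w38')
E
```

```text
time_s: 50.05
tool_pos: [0.4949, 0.2439, 0.1197]
tool_rot: [-154.5, 89.7, -159.0]
force: [1.0, 0.4, 0.1]
grip_width: 0.0337
time_s: 50.38
tool_pos: [0.4979, 0.2456, 0.1827]
tool_rot: [2.2, 89.8, -2.3]
force: [-0.3, 0.5, 1.0]
grip_width: 0.0342
{'time_s': 50.3833, 'qpos': [24.2588, 16.5155, -61.9536, 97.7299, 15.2082, 74.6997, -45.2972], 'joint_velocities': [-0.5271, 1.7509, 1.3754, 3.2726, 0.3705, -0.1676, -0.044], 'effort': [-0.0843, -31.3621, -8.4623, -31.3503, -0.1297, -0.0486, 0.0303], 'tool_pos': [0.4979, 0.2456, 0.1827], 'tool_rot': [2.2245, 89.7988, -2.329], 'force': [-0.2791, 0.4583, 0.9872], 'wrist_torque': [0.0125, -0.0403, -0.0237], 'grip_width': 0.0342}
shift [-117.0, -539.7, 95.6] turn [0.4441, 0.0034, -0.0009] rows 13.4 3.6
```

View pics/w38.png

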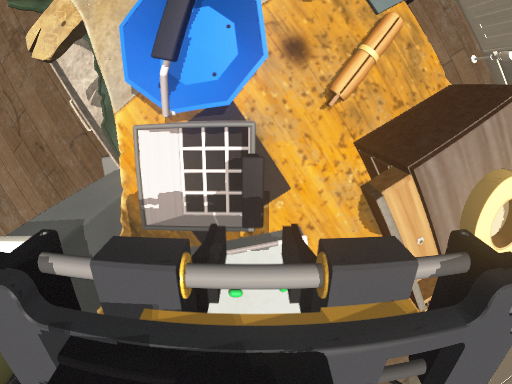

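Basket stands at (195,175) px on the mat, empty; tub beside it is empty. Moving the arm clear for a last check.

```bash
python3 -m pendant '[[34,[-40,-40,5],[0,0,0]],[34,[-117,-540,95],[0.44,0,0]],[34,[-117,-540,95],[0.44,0,0]],[34,[-117,-540,95],[0.44,0,0]],[34,[-117,-540,95],[0.44,0,0]],[34,[-117,-540,95],[0.44,0,0]],[34,[-117,-540,95],[0.44,0,0]],[34,[-117,-540,95],[0.44,0,0]],[34,[-117,-540,95],[0.44,0,0]],[34,[-117,-540,95],[0.44,0,0]]]'; python3 -m pendant '[[34,[0,-160,0],[0,0,0]],[34,[0,-160,0],[0,0,0]],[34,[0,-160,0],[0,0,0]],[34,[0,-160,0],[0,0,0]],[34,[0,-160,0],[0,0,0]],[34,[0,-160,0],[0,0,0]]]'; python3 - <<'E'
from wp import *
st(); d=shot('top','t39'); cv2.imwrite('pics/t39z.png',cv2.resize(d['image'][120:270,130:400],None,fx=2.9,fy=2.9,interpolation=cv2.INTER_CUBIC)); P=cloud(d)
print('bbar',rect(P,(.4975,.245),.05,.085,.14),'tub',rect(P,(.445,.402),.055,.107,.14))
d=shot('side','s39'); cv2.imwrite('pics/s39z.png',cv2.resize(d['image'][130:330,140:400],None,fx=3,fy=3,interpolation=cv2.INTER_CUBIC)); P=cloud(d)
print('bbar',rect(P,(.4975,.245),.05,.085,.14),'tub',rect(P,(.445,.402),.055,.107,.14), rect(P,(.445,.402),.1,.035,.055))
E
```

```text
time_s: 51.27
tool_pos: [0.5332, -0.1546, 0.2716]
tool_rot: [-145.7, 89.8, -175.5]
force: [0.4, 0.3, 0.8]
grip_width: 0.0345
time_s: 51.77
tool_pos: [0.4524, -0.2937, 0.2711]
tool_rot: [-177.5, 89.8, 152.4]
force: [-0.4, 1.3, -0.8]
grip_width: 0.0339
{'time_s': 51.7667, 'qpos': [67.2718, 6.2602, -39.8722, 92.396, 4.0386, 83.007, -3.0462], 'joint_velocities': [-2.3123, -0.5502, -3.9386, -0.2664, -1.6582, -0.0112, -0.4921], 'effort': [2.0327, -30.544, -0.217, -31.8237, 0.3624, 0.068, 0.0928], 'tool_pos': [0.4524, -0.2937, 0.2711], 'tool_rot': [-177.4701, 89.8023, 152.4219], 'force': [-0.3673, 1.3357, -0.7595], 'wrist_torque': [0.0543, -0.0658, 0.0107], 'grip_width': 0.0339}
bbar (165, 499.8, 246.0, 68, 21, 85.6, np.float64(0.1012)) tub (172, 445.2, 398.0, 79, 20, 69.5, np.float64(0.1183))
bbar (194, 497.4, 244.9, 69, 20, 84.8, np.float64(0.1024)) tub (275, 446.7, 408.1, 81, 20, 70.0, np.float64(0.1195)) (1123, 445.8, 392.6, 180, 156, -87.4, np.float64(0.046))
```

View pics/t39z.png

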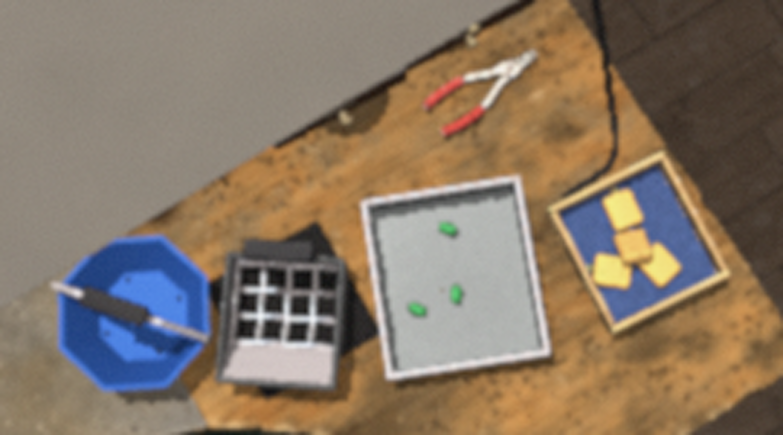

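View pics/s39z.png

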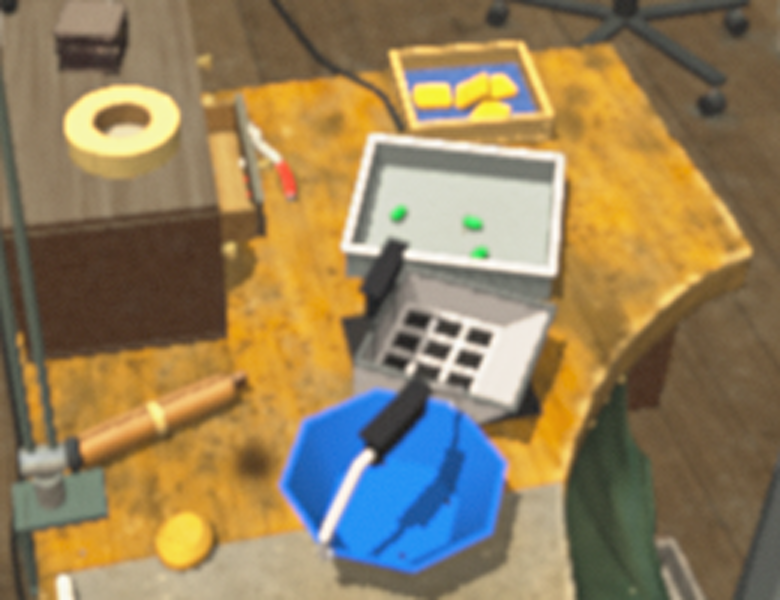

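Tub upright and empty at top-view (133,310). The basket stands upright and empty on the mat at (285,310). There are 3 pills in the pan around (440,280) and 4 castings in the tray around (635,240). The pliers, clamp and wax are where they were. I'm letting the arm settle, then handing in.

```bash
python3 -m pendant '[[34,[0,0,0],[0,0,0]],[34,[0,0,0],[0,0,0]],[34,[0,0,0],[0,0,0]],[34,[0,0,0],[0,0,0]]]'; python3 -c "
from cell import env
print(env.sign_off())"
```

```text
time_s: 52.2
tool_pos: [0.4554, -0.2905, 0.2734]
tool_rot: [-55.9, 90.0, -85.6]
force: [0.6, -0.2, 0.1]
grip_width: 0.0338
the job is handed in; nothing more can be done
None
```

I finished the job in the order you asked and handed it in at 52.2 s, well inside the 192 s limit. No verdict was reported.

**What I did:** I stood the basket in the pan, poured the tub into it and stood the empty tub back on the bench. I then lifted the basket and shook it over the pan, tipped the castings into the tray and set the empty basket back on its mat.

**Last checks:** The final top and side pictures show:
- **Pills:** three green pills in the pan. That matches the most I could see in the tub at the start.
- **Castings:** four castings in the tray, one partly resting on the others.
- **Basket:** upright and empty on the mat.
- **Tub:** upright and empty on the bench.
- **Other tools:** the clamp, pliers and wax are where they were.

**What disagreed or needed mending:**
- **Fingertip position:** in the pictures the fingertips sat about 26 mm further back than `env.tip_reach` and the tool-position readings imply. I set the grasp depth from the finger opening instead: 12 mm on the bar, 18–19 mm when only on the lip.
- **Basket grasp:** both times I gripped the basket, the first close caught only the lip. I lowered the gripper and gripped again before lifting.
- **Last joint:** it came within about 3° of its range limit while I tipped the basket, but did not pass it.
- **Pill detection:** the trained networks found no pills in the pictures I queried, so the pill count comes from my own colour check and from looking.

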